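Open the filter hatch of a vacuum pump

ROBOT

A 6-joint arm with a two-finger parallel gripper is mounted at the origin on a cart in front of the work surface, level with it; the furniture and walls round the work are solid. World frame = base frame: x ahead of the robot, y to its left, z up, the work surface at z = 0. Lengths are in m, angles in rad, forces in N, time in s.
With the tool pointing down it reaches from about 0.35 to 0.85 m from the base axis. Payload 8.1 kg.
Tool frame: the origin (TCP) lies on the centre line of the jaws, within the pads' length; the fingertips stand robot.tip_reach ahead of it and the grasp point (between the pads) lies 5 mm behind it (robot.tip_reach is the distance from the TCP to the fingertips, in m); z points along the fingers, y is the direction in which the jaws open and shut (so a half turn about z gives the same grasp; the last joint's range is limited). The gripper opens to 93 mm and grips with 3 to 60 N. Pads are 15 mm wide; open, the fingers measure 128 mm over their backs; the gripper's body (75 mm by 188 mm) begins 65 mm behind the grasp point.
Start: joints at [-1.2, 0.13, 1.488, -0, 1.523, -0.085], TCP at [0.264, -0.539, 0.233] pointing down, gripper open.
Joint ranges: [-2.96, 2.96], [-0.89, 2.26], [0.02, 2.5], [-1.34, 4.48], [0, 2.73], [-2.66, 2.66]. Speed limits (rad/s): [2.39, 2.39, 2.79, 3.14, 3.14, 3.14].

INTERFACE

Orientations are given as a rotation vector (axis times angle).
In Python, from plant import sensors, read_camera, robot gives the robot as it stands.
- The arm moves only by the tool play_rows, never from a script. Its argument "series" is a list that holds one entry, the list of rows, each a list of 5 numbers: the closure, from -1 (fully open) to 1 (shut), then the shift along the world's x, y, z in m, then the turn about the world's z in rad. A call has 1 to 8 rows; each row is the pose to reach, as a shift and turn from the pose commanded when the call began; what a row does not reach only later rows make up. A row lasts 1/10 s, in which the tool goes at most 50 mm and 8.59 degrees, less where a joint would pass 70% of its speed; a pose out of reach is approached as far as the arm can. A call with a gripper value outside its range is refused whole. The fingers move at their own pace and stop on an object; "force" is the grip in N (left out, the last holds). Time passes only in rows, so rows that repeat a pose let the fingers close. It gives the time, the measured TCP pose, the force and the opening at its end, in the units of the state.
- sensors.read_state(): the state, without advancing time (a new reading comes with each control period).
- read_camera(name): name is "scene" or "top"; returns a dict with "color" (420x560x3 uint8, red, green, blue), "range_z" (420x560 float32, m along the optical axis (not along the pixel's ray), 0 where there is no reading), "intrinsics" (3x3 intrinsics, pixels), "D" ([k1, k2, p1, p2, k3] as OpenCV has them; the pictures are not rectified), "rvec" (rotation vector, rad) and "tvec" (3), from world to camera coordinates, as OpenCV has them. Camera axes: x right, y down, z forward; pixel columns grow to the right and rows downward; lengths in m; the calibration is good to about 2 mm. A picture is of the moment at which its call begins.
- robot.close_job(): hands the job in, once; it reports no verdict.
The state is a dict: "t": time; "q": joint angles; "dq": joint speeds; "joint_torque": joint torques, N m; "tool_pos": TCP position; "orientation": TCP orientation; "force": force on the tool from outside, world axes, zero at the start; "wrist_torque": the same for the moment, N m; "opening": finger opening in m.
Only numpy, scipy, OpenCV 4.12 (cv2) and the standard library are available. Lean on these libraries where they do the work, as an engineer would, in place of code of your own. Each camera call takes 0.05 s, during which the arm holds its last target.

TASK

The inlet filter of the vacuum pump is due for a change, so please open its hatch. With the screwdriver, turn both slotted fasteners a full quarter turn anticlockwise until their heads lie in line with the holes in the panel, and put the screwdriver back upright in its block, all the way down. Then lift the panel off by its handle and set it down, without dropping it, flat on the desk with the handle up and clear of the pump; leave the other things on the desk where they are.

Things in the scene. Friction and masses are not known exactly. Their poses are not given: they have to be found in the camera images.
- pump_case (a point): bench vacuum pump, white and grey case 190 (its x) x 192 (its y) x 100 mm high, fixed; gauge and hose barb on its rear deck reach 150 mm. Point 60 mm above the desk over the middle of the footprint; z up, x to the pump's back. The front of its top slopes up backwards at 25 degrees from level and carries the panel and two slotted fasteners, left (pump's +y) and right
- slot_left (a point): left fastener: middle of its slot at the head's outer surface; z out of the sloped face along the turning axis, y along slot and oval. Steel oval head 28 x 13 x 8 mm on an 8 mm stud of the pump, 1.5 mm above the panel. Slot 4 mm wide, 15 mm long, closed at the ends, 5.5 mm deep, mouth bevelled 2 mm all round
- slot_right (a point): right fastener, the same, 110 mm from the left one. Each passes an oblong panel hole, 17 mm along the pump's y and 32 mm up the slope: a head across its hole holds the panel, in line with the hole the panel lifts off over it
- fastener_left (a joint): angle of the left fastener: 0 locked (slot level, along the pump's y) to 1.571 open (slot up the slope), positive anticlockwise seen from outside; stops at both ends, stays where it is left, turns with about 0.06 N m
- fastener_right (a joint): angle of the right fastener, the same
- panel_handle (a point): middle of the black bow handle on the loose aluminium panel (about 180 g). Panel 96 (x, up the slope) x 150 (y) x 4 mm in a shallow recess of the sloped face, resting on the recess's lower edge; z is its outward normal. Handle bar along y, 64 mm long, 10 x 10 mm, its centre 28 mm above the panel's underside, 19 mm clear below it, 9 mm posts at its ends
- driver_handle (a point): middle of the handle of the loose slotted screwdriver (70 g), tip down in the block; z along the tool to the handle's end. Handle black, hexagonal, 24 mm across flats (two flats face its +y and -y), 64 mm long plus a 6 mm domed end; its lower face is 32 mm and the blade tip 94 mm below this point. Shank 9 mm; blade 11 mm wide (x), 2.4 mm thick (y), 12 mm long
- stand_seat (a point): wooden block 64 x 64 x 66 mm high, fixed on the desk right of the pump. Point on the axis of its upright 16 mm hole (64 mm deep, mouth bevelled 2 mm), 32 mm above the block's top: where the middle of the screwdriver's handle is when its lower face rests on the block, at any turn about its axis. z up
- brown_bottle: brown dropper bottle, 34 mm wide, 102 mm high, origin under its middle. On the desk right of the pump; between it and the block at least 140 mm of bare desk, whose right edge is at y = -0.32
- petri_dish: petri dish, 63 mm wide, 16 mm high, left of the pump, origin under its middle
- timer: lab timer, 66 x 66 x 19 mm, left of the pump, origin under its middle
- tweezers: steel forceps 126 mm long, 8 mm high, lying in front of the pump on the left, origin under the middle
Not all that is in view belongs to the job. What is shaped like the part that bears driver_handle but orange or yellow is not meant.

How it is judged:
By the outcome, as a careful person would: the job done as asked, in the order asked, and still so for the second after the job is handed in, with the robot touching nothing.
It also fails if it takes over 72 s, if anything falls off the work surface, if the arm or the gripper's body presses on something with over 40 N, if the wrist force passes 120 N, or if a joint passes its speed limit or range.

## Working session

There is one attempt and no reset: what is moved stays moved. The work goes in short steps, Python scripts to look and compute and a tool call to move; the robot and the scene stay as the last step left them, time stands still between calls to the robot, and variables do not carry over. Pictures are saved under pics/ and viewed, and the job is handed in when it is done.

Besides the shell and the picture viewer there is one more tool, called after "Emit:" as name([rows], argument=value, ...), one row to a line, values as JSON. play_rows: Moves the arm, as the interface text tells. Its arguments: {"type":"object","properties":{"series":{"type":"array","items":{"type":"array","items":{"type":"array","items":{"type":"number"}}}},"force":{"type":"number"}},"required":["series"]}

```bash
ls; mkdir -p pics
cat > h.py <<'E'
import numpy as np, cv2
from plant import sensors, read_camera, robot
def snap(name,fn,crop=None,scale=1):
    c=read_camera(name); im=c['color'][:,:,::-1]
    if crop: im=im[crop[1]:crop[3],crop[0]:crop[2]]
    if scale!=1: im=cv2.resize(im,None,fx=scale,fy=scale,interpolation=cv2.INTER_CUBIC)
    cv2.imwrite('pics/'+fn,im); return c
def cloud(c):
    K,D=c['intrinsics'],np.array(c['D']); R=cv2.Rodrigues(np.array(c['rvec'],float))[0]; t=np.array(c['tvec'],float).ravel()
    h,w=c['range_z'].shape
    u,v=np.meshgrid(np.arange(w),np.arange(h))
    p=cv2.undistortPoints(np.stack([u,v],-1).reshape(-1,1,2).astype(float),np.array(K),D,None,None,None).reshape(h,w,2)
    z=c['range_z'][...,None]
    P=np.concatenate([p*z,z],-1)
    W=(P-t)@R
    W[c['range_z']==0]=np.nan
    return W
def ray(c,u,v):
    K,D=np.array(c['intrinsics']),np.array(c['D']); R=cv2.Rodrigues(np.array(c['rvec'],float))[0]; t=np.array(c['tvec'],float).ravel()
    p=cv2.undistortPoints(np.array([[[u,v]]],float),K,D).ravel()
    return -R.T@t, R.T@np.array([p[0],p[1],1.])
def proj(c,X):
    return cv2.projectPoints(np.array(X,float).reshape(-1,1,3),np.array(c['rvec'],float),np.array(c['tvec'],float),np.array(c['intrinsics']),np.array(c['D']))[0].reshape(-1,2)
E
python3 - <<'E'
from h import *
import pickle
for n in('scene','top'):
    c=snap(n,n+'0.png',scale=1.4); pickle.dump(c,open(n+'0.pkl','wb'))
    R=cv2.Rodrigues(np.array(c['rvec'],float))[0]; print(n,-R.T@np.array(c['tvec']).ravel(),R[2],c['intrinsics'])
print(sensors.read_state(), robot.tip_reach)
E
```

```text
pics
scene [0.01674268 0.5533372  0.80136261] [ 0.53882704 -0.51299703 -0.66820616] [[408.68927822   0.         279.26197659]
 [  0.         408.68927822 211.62227272]
 [  0.           0.           1.        ]]
top [0.50430168 0.02183996 1.44479093] [ 0.0387528  -0.00329791 -0.99924339] [[494.6104735    0.         278.0972583 ]
 [  0.         494.6104735  205.15349035]
 [  0.           0.           1.        ]]
{'t': 0.1, 'q': array([-1.20041448e+00,  1.31105019e-01,  1.48917165e+00, -1.06780794e-05,
        1.52302774e+00, -8.54035541e-02]), 'dq': array([-0.00156677, -0.0035836 , -0.0030139 ,  0.00010567,  0.00011883,
       -0.0010012 ]), 'joint_torque': array([ 4.34002832e-04, -5.61341143e+01, -4.93094838e+01,  7.69649469e-02,
        2.91739544e-02, -6.86059593e-05]), 'tool_pos': array([ 0.26393223, -0.53827081,  0.23168007]), 'orientation': array([-3.05871635e+00, -7.09383310e-01,  3.98200350e-04]), 'force': array([ 0.49426144, -0.50085706, -0.38514476]), 'wrist_torque': array([ 0.04154681,  0.03265185, -0.03663618]), 'opening': 0.0929784369996723} 0.014
```

View pics/scene0.png

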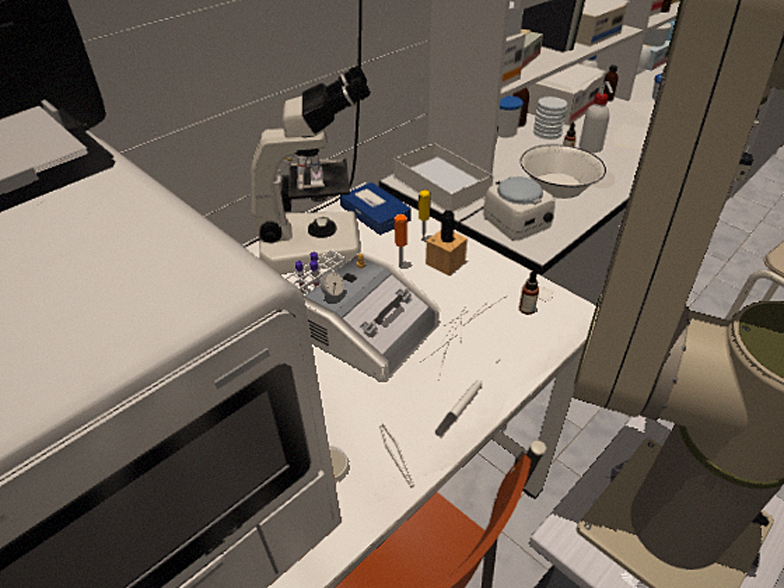

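View pics/top0.png

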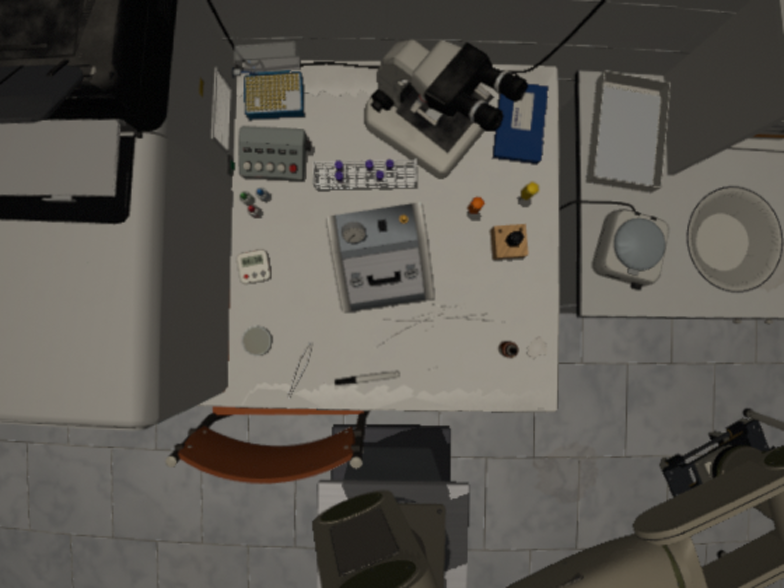

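Run:
```python
from h import *
import pickle
c=pickle.load(open('top0.pkl','rb')); s=pickle.load(open('scene0.pkl','rb'))
cv2.imwrite('pics/topz.png',cv2.resize(c['color'][135:235,225:395,::-1],None,fx=4.7,fy=4.7,interpolation=cv2.INTER_CUBIC))
cv2.imwrite('pics/scz.png',cv2.resize(s['color'][125:275,210:390,::-1],None,fx=4,fy=4,interpolation=cv2.INTER_CUBIC))
W=cloud(c)
# desk, pump
print('desk z',np.nanmedian(W[235:255,300:340,2]))
for v in range(145,225,5): print(v,[tuple(np.round(W[v,u],3)) for u in (262,272,290,300)])
```

```text
desk z -0.00048110637051475855
145 [(np.float64(0.737), np.float64(0.068), np.float64(-0.005)), (np.float64(0.737), np.float64(0.038), np.float64(0.001)), (np.float64(0.738), np.float64(-0.015), np.float64(0.003)), (np.float64(0.723), np.float64(-0.04), np.float64(0.099))]
150 [(np.float64(0.707), np.float64(0.064), np.float64(0.099)), (np.float64(0.708), np.float64(0.037), np.float64(0.096)), (np.float64(0.708), np.float64(-0.012), np.float64(0.101)), (np.float64(0.709), np.float64(-0.04), np.float64(0.101))]
155 [(np.float64(0.694), np.float64(0.064), np.float64(0.095)), (np.float64(0.694), np.float64(0.037), np.float64(0.098)), (np.float64(0.69), np.float64(-0.012), np.float64(0.129)), (np.float64(0.695), np.float64(-0.04), np.float64(0.103))]
160 [(np.float64(0.679), np.float64(0.064), np.float64(0.1)), (np.float64(0.679), np.float64(0.036), np.float64(0.104)), (np.float64(0.68), np.float64(-0.013), np.float64(0.103)), (np.float64(0.681), np.float64(-0.04), np.float64(0.101))]
165 [(np.float64(0.666), np.float64(0.063), np.float64(0.099)), (np.float64(0.666), np.float64(0.036), n
[... 2093 characters left out ...]
loat64(0.062), np.float64(0.052)), (np.float64(0.544), np.float64(0.034), np.float64(0.055)), (np.float64(0.545), np.float64(-0.016), np.float64(0.055)), (np.float64(0.546), np.float64(-0.045), np.float64(0.047))]
215 [(np.float64(0.53), np.float64(0.062), np.float64(0.05)), (np.float64(0.53), np.float64(0.034), np.float64(0.052)), (np.float64(0.531), np.float64(-0.017), np.float64(0.044)), (np.float64(0.533), np.float64(-0.048), np.float64(-0.005))]
220 [(np.float64(0.516), np.float64(0.062), np.float64(0.042)), (np.float64(0.517), np.float64(0.034), np.float64(-0.003)), (np.float64(0.518), np.float64(-0.019), np.float64(-0.002)), (np.float64(0.518), np.float64(-0.048), np.float64(-0.003))]
```

View pics/topz.png

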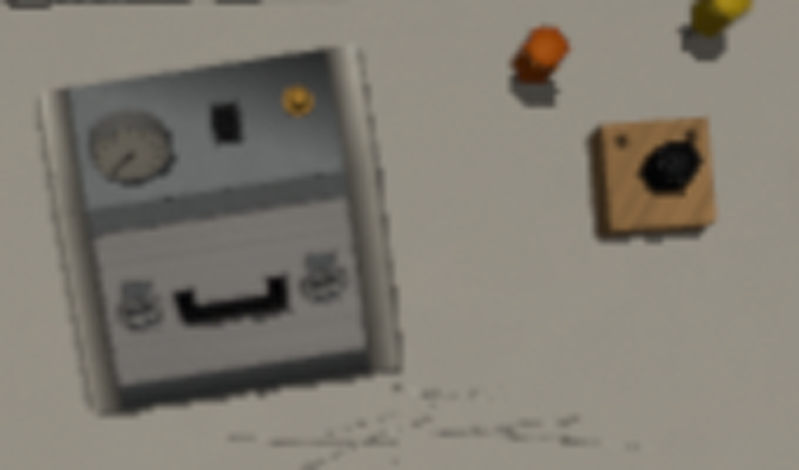

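View pics/scz.png

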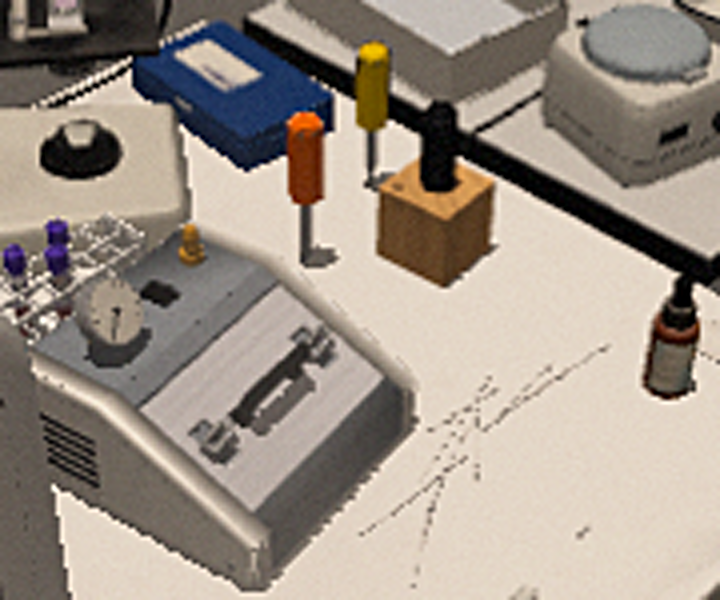

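Run:
```python
from h import *
import pickle
c=pickle.load(open('top0.pkl','rb')); s=pickle.load(open('scene0.pkl','rb'))
W=cloud(c);S=cloud(s)
# slope plane from top cam: panel area px polygon (zoomed coords)
def z2(p,f,o): return np.array(p,float)/f+np.array(o)-0.5+0.5/f
poly=z2([(95,237),(347,197),(367,348),(117,385)],4.7,(225,135))
print('panel px',poly)
m=np.zeros(W.shape[:2],np.uint8); cv2.fillPoly(m,[poly.round().astype(int)],1)
ex=cv2.dilate(((c['color'].max(2)<70)).astype(np.uint8),np.ones((5,5)))
P=W[(m>0)&(ex==0)];P=P[~np.isnan(P[:,2])]
def fit(P):
    for _ in range(4):
        A=np.c_[P[:,:2],np.ones(len(P))];k=np.linalg.lstsq(A,P[:,2],rcond=None)[0];r=P[:,2]-A@k;P=P[abs(r)<2*r.std()]
    return k,r.std(),len(P)
k,sd,n=fit(P);print('top plane',k,sd,n,'slope',np.degrees(np.arctan(np.hypot(k[0],k[1]))),'dir',np.degrees(np.arctan2(k[1],k[0])))
polys=z2([(283,285),(384,372),(256,508),(142,405)],4,(210,125))
m2=np.zeros(W.shape[:2],np.uint8); cv2.fillPoly(m2,[polys.round().astype(int)],1)
m2=cv2.erode(m2,np.ones((3,3)))
Q=S[m2>0];Q=Q[~np.isnan(Q[:,2])];ks,sd,n=fit(Q);print('scene plane',ks,sd,n,np.degrees(np.arctan(np.hypot(ks[0],ks[1]))),np.degrees(np.arctan2(ks[1],ks[0])))
for cam,kk,pp,nm in((c,k,poly,'top'),(s,ks,polys,'scene')):
    X=[]
    for p in pp:
        o,d=ray(cam,*p);l=(kk[0]*o[0]+kk[1]*o[1]+kk[2]-o[2])/(d[2]-kk[0]*d[0]-kk[1]*d[1]);X.append(o+l*d)
    X=np.array(X);print(nm,X.round(4).tolist(),'mean',X.mean(0).round(4));print([np.linalg.norm(X[i]-X[(i+1)%4]).round(4) for i in range(4)])
    for i,j in((0,1),(3,2)) : print(np.degrees(np.arctan2(*(X[i]-X[j])[:2][::-1]))-90)
# block
for nm,cam,CW,bx in(('top',c,W,(345,160,378,187)),('scene',s,S,(300,130,340,200))):
    R=CW[bx[1]:bx[3],bx[0]:bx[2]]; R=R.reshape(-1,3)
    B=R[(abs(R[:,2]-.066)<.006)]; print(nm,'blocktop',B.mean(0),B.min(0),B.max(0),len(B))
    H=R[R[:,2]>.085]; print('handle',H.mean(0),H.min(0),H.max(0),len(H))
    H=R[R[:,2]>.126]; print('handletop',H.mean(0),len(H))
```

```text
panel px [[244.81914894 185.03191489]
 [298.43617021 176.5212766 ]
 [302.69148936 208.64893617]
 [249.5        216.5212766 ]]
top plane [ 0.46350679  0.07945717 -0.20054654] 0.002426942888549191 1041 slope 25.18610016211612 dir 9.727441862494915
scene plane [ 0.45322961  0.07903487 -0.19610481] 0.0016966404286394088 1204 24.70569840261211 9.891858760295927
top [[0.6104, 0.1097, 0.0911], [0.6365, -0.0371, 0.0915], [0.5498, -0.0524, 0.0501], [0.5248, 0.0973, 0.0504]] mean [0.5804 0.0294 0.0708]
[np.float64(0.1491), np.float64(0.0973), np.float64(0.1517), np.float64(0.0956)]
10.082099630638524
9.468322701034396
scene [[0.6352, -0.0411, 0.0885], [0.5539, -0.0559, 0.0505], [0.5268, 0.0904, 0.0498], [0.6134, 0.1049, 0.0902]] mean [0.5823 0.0246 0.0698]
[np.float64(0.0909), np.float64(0.1488), np.float64(0.0967), np.float64(0.1477)]
-79.7045845693186
-80.46978500905186
top blocktop [ 0.65535808 -0.22272984  0.06552391] [ 0.62397004 -0.26046431  0.06001063] [ 0.69110922 -0.18945881  0.07166698] 385
handle [ 0.65504758 -0.22253676  0.12551211] [ 0.64397663 -0.23822017  0.08503773] [ 0.66795254 -0.21143496  0.13887518] 103
handletop [ 0.65653433 -0.22466227  0.13326515] 73
scene blocktop [ 0.65778414 -0.22346474  0.06460199] [ 0.62227804 -0.26336022  0.06003336] [ 0.75380325 -0.19066178  0.07198894] 254
handle [ 0.69523164 -0.23665015  0.11218799] [ 0.64272889 -0.27433858  0.08512173] [ 0.76439259 -0.21233044  0.1363182 ] 271
handletop [ 0.69457713 -0.23802078  0.13048811] 76
```

```bash
cat > ov.py <<'E'
from h import *
import pickle
def draw(cam,fn,box,f,polys):
    x0,y0,x1,y1=box
    im=cv2.resize(np.ascontiguousarray(cam['color'][y0:y1,x0:x1,::-1]),None,fx=f,fy=f,interpolation=cv2.INTER_CUBIC)
    for col,X in polys:
        p=proj(cam,X); p=((p-[x0,y0]+.5)*f-.5)
        cv2.polylines(im,[(p*16).round().astype(int).reshape(-1,1,2)],True,col,1,cv2.LINE_AA,shift=4)
    cv2.imwrite('pics/'+fn,im)
def pumpmodel(C,psi,th=np.radians(25),aL=0,aR=0):
    h=np.array([np.cos(psi),np.sin(psi),0]);ey=np.array([-np.sin(psi),np.cos(psi),0]);z=np.array([0,0,1.])
    ex=h*np.cos(th)+z*np.sin(th);n=-h*np.sin(th)+z*np.cos(th)
    L=[((0,0,255),[C+a*.048*ex+b*.075*ey for a,b in((1,1),(1,-1),(-1,-1),(-1,1))])]
    t=np.linspace(0,2*np.pi,40)
    for sg,a in((1,aL),(-1,aR)):
        c=C+sg*.055*ey
        u=ey*np.cos(a)-ex*np.sin(a); v=ex*np.cos(a)+ey*np.sin(a)
        L.append(((0,255,255),[c+n*.0095+.014*u*np.cos(q)+.0065*v*np.sin(q) for q in t]))
        L.append(((0,255,0),[c+.0085*ey*np.cos(q)+.016*ex*np.sin(q) for q in t]))
        L.append(((255,0,255),[c+n*.0095+i*.0075*u+j*.002*v for i,j in((1,1),(1,-1),(-1,-1),(-1,1))]))
    L.append(((255,255,0),[C+n*.029+i*.032*ey+j*.005*ex for i,j in((1,1),(1,-1),(-1,-1),(-1,1))]))
    return L,C+.055*ey+n*.0095,C-.055*ey+n*.0095,C+n*.024
E
python3 - <<'E'
from ov import *
c=pickle.load(open('top0.pkl','rb')); s=pickle.load(open('scene0.pkl','rb'))
C=np.array([.581,.027,.0705]);L,a,b,h=pumpmodel(C,np.radians(9.8))
print(a,b,h)
draw(c,'t1.png',(235,165,315,225),10,L)
draw(s,'s1.png',(240,185,320,255),8,L)
E
```

```text
[0.56768219 0.08051406 0.07910992] [ 0.58640523 -0.0278808   0.07910992] [0.57100517 0.02527359 0.09225139]
```

View pics/t1.png

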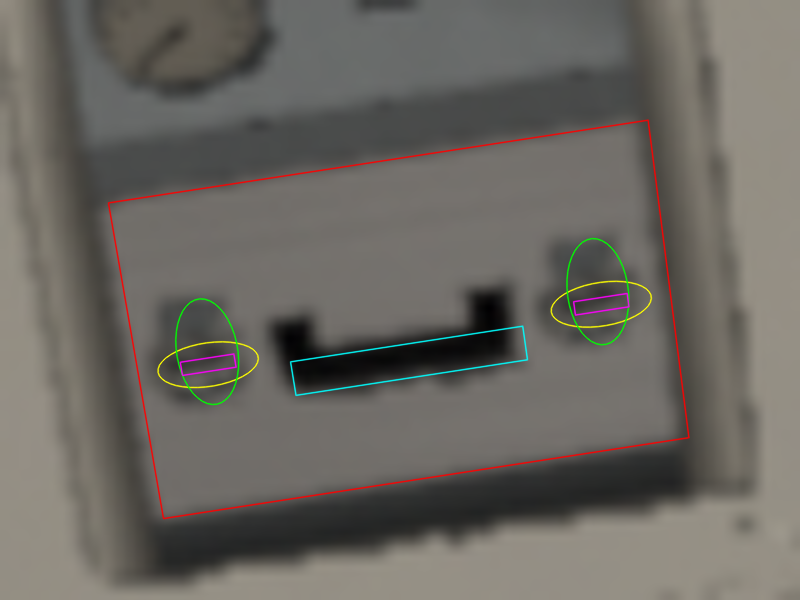

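View pics/s1.png

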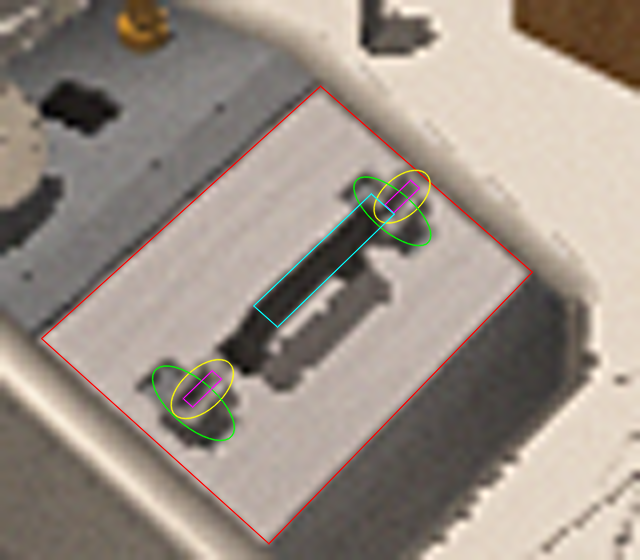

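Run:
```python
from ov import *
c=pickle.load(open('top0.pkl','rb')); s=pickle.load(open('scene0.pkl','rb'))
def st(cam,box,f,fn,lo,hi):
    x0,y0,x1,y1=box
    im=cam['color'][y0:y1,x0:x1,::-1].astype(float);im=np.clip((im-lo)/(hi-lo)*255,0,255).astype(np.uint8)
    return cv2.resize(im,None,fx=f,fy=f,interpolation=cv2.INTER_CUBIC)
a=st(c,(243,190,273,215),13,'',30,140);b=st(c,(282,183,312,208),13,'',30,140)
d=st(s,(255,225,285,250),13,'',30,220);e=st(s,(279,200,309,225),13,'',30,220)
im=np.vstack([np.hstack([a,b]),np.hstack([d,e])]);cv2.imwrite('pics/f4.png',im[:,:]);print(im.shape)
```

```text
(650, 780, 3)
```

View pics/f4.png

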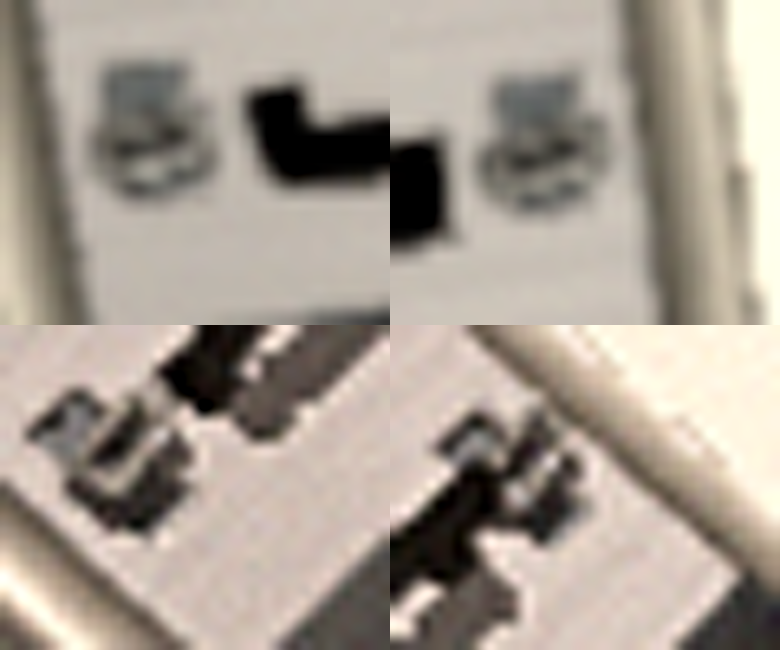

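Run:
```python
from ov import *
c=pickle.load(open('top0.pkl','rb')); s=pickle.load(open('scene0.pkl','rb'))
def tri(pt,ps):
    A=np.zeros((3,3));b=np.zeros(3);os=[]
    for cam,p in((c,pt),(s,ps)):
        o,d=ray(cam,*p);d/=np.linalg.norm(d);M=np.eye(3)-np.outer(d,d);A+=M;b+=M@o;os.append((o,d,M))
    X=np.linalg.solve(A,b);return X,[np.linalg.norm(M@(X-o)) for o,d,M in os]
l=tri((254.46,201.08),(264.54,233.15));r=tri((293.35,194.54),(289.7,210.3));print(l,r,np.linalg.norm(l[0]-r[0]),np.degrees(np.arctan2(*(l[0]-r[0])[:2][::-1]))-90)
for cam,pl,pr in((c,(254.46,201.08),(293.35,194.54)),(s,(264.54,233.15),(289.7,210.3))):
    for p in(pl,pr):
        o,d=ray(cam,*p);t=(.0795-o[2])/d[2];print((o+t*d).round(4))
```

```text
(array([0.56698516, 0.08251591, 0.08089249]), [np.float64(0.0003897259875045611), np.float64(0.00038972598750453897)]) (array([ 0.58647876, -0.02547099,  0.07622408]), [np.float64(0.001528759290953112), np.float64(0.0015287592909532365)]) 0.10983153918866642 10.232727734504309
[0.5673 0.0829 0.0795]
[ 0.5874 -0.0243  0.0795]
[0.5678 0.0813 0.0795]
[ 0.5828 -0.0239  0.0795]
```

Run:
```python
from ov import *
c=pickle.load(open('top0.pkl','rb')); s=pickle.load(open('scene0.pkl','rb'))
def hexa(X,Y,z,yaw,r=.024/np.sqrt(3)): return [np.array([X+r*np.cos(yaw+k*np.pi/3),Y+r*np.sin(yaw+k*np.pi/3),z]) for k in range(6)]
def st(cam,lo,hi):
    d=dict(cam);d['color']=np.clip((cam['color'].astype(float)-lo)/(hi-lo)*255,0,255).astype(np.uint8);return d
X,Y=.656,-.2235
sq=lambda z,y:[np.array([X+.032*np.sqrt(2)*np.cos(y+k*np.pi/2+np.pi/4),Y+.032*np.sqrt(2)*np.sin(y+k*np.pi/2+np.pi/4),z]) for k in range(4)]
L=[((0,0,255),sq(.066,.05)),((0,255,255),hexa(X,Y,.130,0.1)),((0,255,0),hexa(X,Y,.066,0.1))]
draw(st(c,5,100),'hx.png',(343,155,388,190),16,L);draw(st(c,5,100),'hx0.png',(343,155,388,190),16,[])
draw(st(s,5,150),'hs.png',(300,140,345,205),9,L)
a=cv2.imread('pics/hx.png')
S=cloud(s);R=S[130:200,270:335].reshape(-1,3)
for nm,cen in(('or',None),):
    m=(s['color'][...,0]>150)&(s['color'][...,1].astype(int)<110)&(s['color'][...,2]<60);P=S[m];P=P[(P[:,0]>.5)&(P[:,2]>.02)];print('orange',P.mean(0),P.max(0),len(P))
    m=(s['color'][...,0]>150)&(s['color'][...,1].astype(int)>130)&(s['color'][...,2]<60);P=S[m];P=P[(P[:,0]>.5)&(P[:,2]>.02)];print('yellow',np.median(P,0),P.max(0),len(P))
```

```text
orange [ 0.70860454 -0.19996397  0.11535367] [ 0.73896242 -0.00984145  0.14738083] 38
yellow [ 0.75123793 -0.25335054  0.12814396] [ 0.76091865 -0.00220507  0.13153406] 25
```

View pics/hx.png

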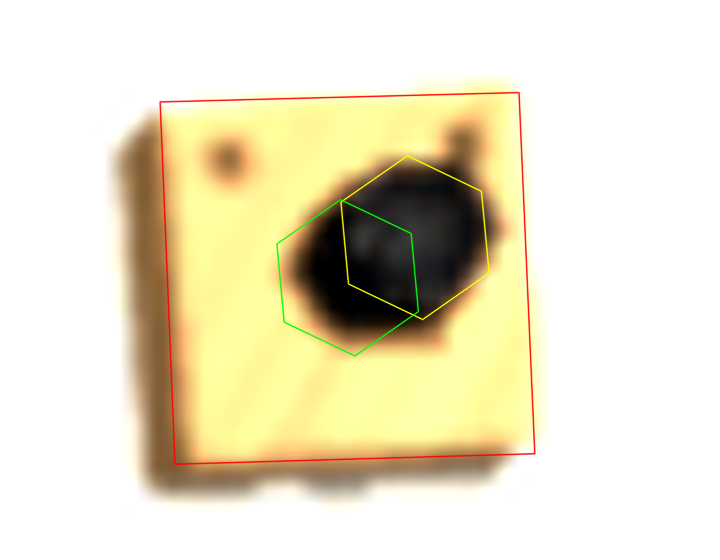

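View pics/hx0.png

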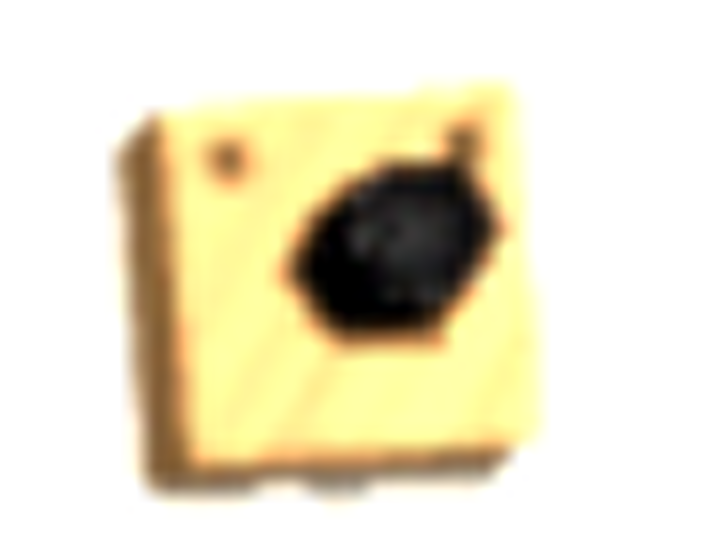

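View pics/hs.png

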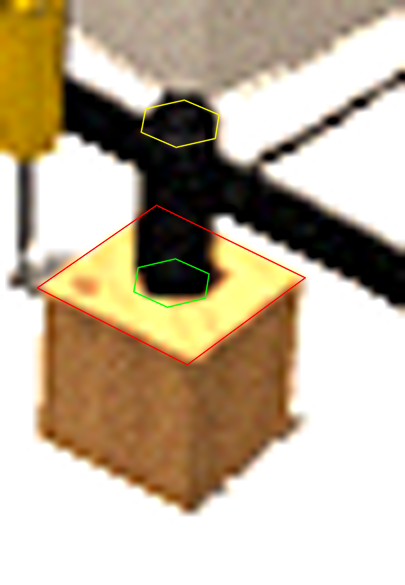

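Run:
```python
from ov import *
from scipy.optimize import minimize
c=pickle.load(open('top0.pkl','rb')); s=pickle.load(open('scene0.pkl','rb'))
def hexa(X,Y,z,yaw,r=.024/np.sqrt(3)): return [np.array([X+r*np.cos(yaw+k*np.pi/3),Y+r*np.sin(yaw+k*np.pi/3),z]) for k in range(6)]
def render(cam,box,pts,f=16):
    x0,y0,x1,y1=box;p=(proj(cam,pts)-[x0,y0]+.5)*f-.5
    m=np.zeros(((y1-y0)*f,(x1-x0)*f),np.float32);h=cv2.convexHull(p.astype(np.float32));cv2.fillPoly(m,[(h*16).round().astype(int)],1,shift=4)
    return cv2.resize(m,(x1-x0,y1-y0),interpolation=cv2.INTER_AREA)
def obs(cam,box,dk,lt):
    x0,y0,x1,y1=box;g=cam['color'][y0:y1,x0:x1].astype(float)[...,0];return np.clip((lt-g)/(lt-dk),0,1)
bt=(357,162,378,180)
ot=obs(c,bt,25,110);print(c['color'][bt[1]:bt[3],bt[0]:bt[2],0])
best=[]
for yaw in np.radians(np.arange(0,60,5)):
    def cost(p,full=False):
        a=render(c,bt,hexa(p[0],p[1],.066,p[2])+hexa(p[0],p[1],.130,p[2])+hexa(p[0],p[1],.135,p[2],.006))
        return ((a-ot)**2).sum()
    r=minimize(cost,[.655,-.226,yaw],method='Nelder-Mead',options=dict(initial_simplex=[[.655,-.226,yaw],[.658,-.226,yaw],[.655,-.223,yaw],[.655,-.226,yaw+.1]]))
    best.append((r.fun,*r.x[:2].round(4),np.degrees(r.x[2]).round(1)))
for b in sorted(best): print(b)
```

```text
[[132 132 132 132 130 127 129 133 135 134 129 126 128 123 104  98 115 131
  139 146 147]
 [108 117 130 131 128 128 131 134 134 131 126 128 128 107  65  69 108 134
  139 146 147]
 [ 69 101 126 129 129 129 134 134 132 122 117 120 115  99  58  66 106 134
  139 144 147]
 [ 69  97 120 128 129 132 133 127 118  79  49  44  42  36  30  66 117 136
  138 144 147]
 [ 99 115 125 128 130 133 123  82  50  32  16  15  13  12  14  46 103 133
  137 144 147]
 [130 128 128 129 131 121  81  36  26  17  17  18  16  15  12  24  68 126
  136 145 147]
 [131 129 129 131 124  73  31   9  17  18  21  22  21  20  15  14  44 102
  136 145 147]
 [130 129 129 129 101  45   9  11  24  21  17  26  24  20  14  12  35  90
  137 144 147]
 [129 129 131 124  71  23   8   7  23  17  23  24  22  20  15  17  58 122
  140 144 147]
 [129 130 131 105  50  12   4   4   7  11  18  18  18  15  14  33  83 135
  141 143 147]
 [129 133 131 101  54  16   3   4   4   8  12  14  17  16  22  65 124 139
  140 142 146]
 [130 134 135 127  91  39   8   3   5   6  15  13  22  25  48 100 137 140
  139 136 147]
 [133 135 134 129 119  66  24   
[... 892 characters left out ...]
060013), np.float64(0.657), np.float64(-0.2254), np.float64(28.5))
(np.float64(4.579112407327935), np.float64(0.657), np.float64(-0.2256), np.float64(33.1))
(np.float64(4.615269274860105), np.float64(0.6569), np.float64(-0.2253), np.float64(33.4))
(np.float64(4.68629786085505), np.float64(0.657), np.float64(-0.2254), np.float64(34.7))
(np.float64(4.855979724078855), np.float64(0.6572), np.float64(-0.2259), np.float64(37.9))
(np.float64(4.870162319724535), np.float64(0.6571), np.float64(-0.2253), np.float64(21.5))
(np.float64(5.065213086613322), np.float64(0.6571), np.float64(-0.2256), np.float64(18.2))
(np.float64(5.324035000388598), np.float64(0.6568), np.float64(-0.2252), np.float64(41.1))
```

Emit:
play_rows([
  [[-0.2, 0.393, 0.3135, 0, 1.115], [-0.2, 0.393, 0.3135, 0, 1.115], [-0.2, 0.393, 0.3135, 0, 1.115], [-0.2, 0.393, 0.3135, 0, 1.115], [-0.2, 0.393, 0.3135, 0, 1.115], [-0.2, 0.393, 0.3135, 0, 1.115], [-0.2, 0.393, 0.3135, 0, 1.115], [-0.2, 0.393, 0.3135, 0, 1.115]],
], force=50)

```text
t: 0.9
tool_pos: [0.578, -0.2876, 0.2322]
orientation: [-2.215, -2.227, 0.0]
force: [-0.4, -0.4, 1.1]
opening: 0.0556
```

Emit:
play_rows([
  [[-0.2, 0.08, 0.063, 0, 0], [-0.2, 0.08, 0.063, 0, 0], [-0.2, 0.08, 0.063, 0, 0], [-0.2, 0.08, 0.063, 0, 0]],
])

```text
t: 1.3
tool_pos: [0.6572, -0.2248, 0.2312]
orientation: [-2.217, -2.223, 0.002]
force: [-0.0, 0.2, -0.8]
opening: 0.0558
```

Run:
```python
from h import *
s=sensors.read_state();print({k:np.round(s[k],4) for k in('t','q','dq','tool_pos','orientation','force')})
R=cv2.Rodrigues(s['orientation'])[0];print(R.round(4))
snap('scene','sc2.png',(240,90,400,220),4.9)
```

```text
{'t': np.float64(1.3), 'q': array([-4.0320e-01,  3.9040e-01,  1.1861e+00, -3.0000e-04,  1.5671e+00,
       -4.0580e-01]), 'dq': array([-0.0458, -0.031 ,  0.0229, -0.0097, -0.    , -0.0102]), 'tool_pos': array([ 0.6572, -0.2248,  0.2312]), 'orientation': array([-2.2173e+00, -2.2231e+00,  1.6000e-03]), 'force': array([-0.0231,  0.1891, -0.8025])}
[[-2.6e-03  1.0e+00 -2.0e-03]
 [ 1.0e+00  2.6e-03  6.0e-04]
 [ 6.0e-04 -2.0e-03 -1.0e+00]]
```

View pics/sc2.png

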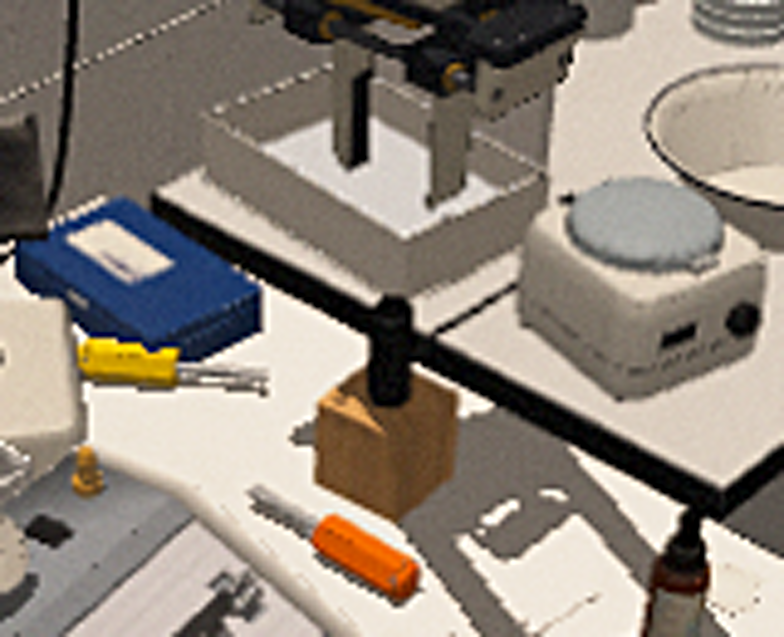

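Emit:
play_rows([
  [[-0.2, 0, -0.001, -0.05, 0], [-0.2, 0, -0.001, -0.1, 0], [-0.2, 0, -0.001, -0.131, 0], [-0.2, 0, -0.001, -0.131, 0], [0.5, 0, -0.001, -0.131, 0], [0.5, 0, -0.001, -0.131, 0], [0.5, 0, -0.001, -0.131, 0], [0.5, 0, -0.001, -0.131, 0]],
], force=15)

```text
t: 2.15
tool_pos: [0.6581, -0.228, 0.1043]
orientation: [2.219, 2.219, 0.002]
force: [0.8, 0.2, 0.4]
opening: 0.0286
```

Run:
```python
from h import *
s=sensors.read_state();print({k:np.round(s[k],4) for k in('t','q','dq','tool_pos','orientation','force','wrist_torque','opening')})
snap('scene','sc3.png',(260,90,380,190),6.5)
```

```text
{'t': np.float64(2.15), 'q': array([-0.407 ,  0.4672,  1.3217, -0.    ,  1.3488, -0.4069]), 'dq': array([ 0.0013,  0.0121,  0.0108,  0.0002, -0.0017, -0.    ]), 'tool_pos': array([ 0.6581, -0.228 ,  0.1043]), 'orientation': array([2.2190e+00, 2.2188e+00, 2.2000e-03]), 'force': array([0.7809, 0.24  , 0.4123]), 'wrist_torque': array([-0.0252, -0.0678,  0.012 ]), 'opening': np.float64(0.0286)}
```

View pics/sc3.png

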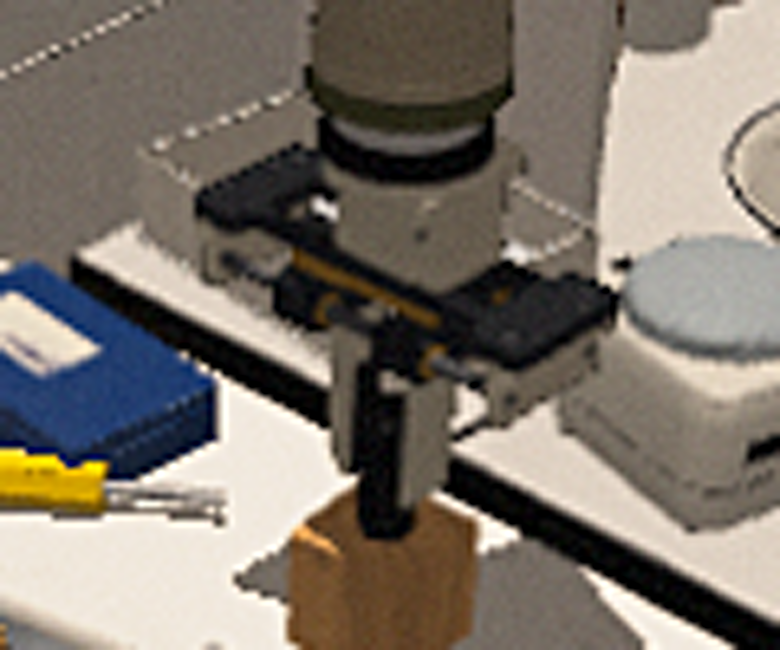

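Emit:
play_rows([
  [[0.6, 0, 0.0015, 0, 0], [0.6, 0, 0.0015, 0, 0], [0.7, 0, 0.0015, 0, 0], [0.8, 0, 0.0015, 0, 0]],
], force=15)

```text
t: 2.6
tool_pos: [0.6577, -0.2264, 0.1033]
orientation: [2.22, 2.22, 0.001]
force: [0.2, -1.5, 6.1]
opening: 0.0239
```

Emit:
play_rows([
  [[0.9, 0, 0.0, 0, 0], [0.9, 0, 0.0, 0.03, 0], [0.9, 0, 0.0, 0.065, 0], [0.9, 0, 0.0, 0.095, 0], [0.9, 0, 0, 0.12, 0], [0.9, 0, 0, 0.12, 0], [0.9, 0, 0, 0.12, 0]],
], force=50)

```text
t: 3.3
tool_pos: [0.657, -0.2256, 0.2215]
orientation: [2.221, 2.221, 0.001]
force: [-0.9, 0.1, -0.2]
opening: 0.0238
```

Run:
```python
from h import *
import pickle
s=sensors.read_state();print({k:np.round(s[k],4) for k in('t','q','dq','tool_pos','orientation','force','wrist_torque','opening')})
c=snap('scene','sc4.png',(260,90,380,190),6.5);pickle.dump(c,open('sc4.pkl','wb'))
c=snap('top','tp4.png',(330,120,420,200),8)
```

```text
{'t': np.float64(3.3), 'q': array([-4.0470e-01,  3.9120e-01,  1.2027e+00,  2.0000e-04,  1.5471e+00,
       -4.0490e-01]), 'dq': array([-0.0003,  0.029 ,  0.0397,  0.0003, -0.0028, -0.0012]), 'tool_pos': array([ 0.657 , -0.2256,  0.2215]), 'orientation': array([2.2209e+00, 2.2213e+00, 6.0000e-04]), 'force': array([-0.9309,  0.1427, -0.171 ]), 'wrist_torque': array([-0.0885, -0.0742, -0.0587]), 'opening': np.float64(0.0238)}
```

View pics/sc4.png

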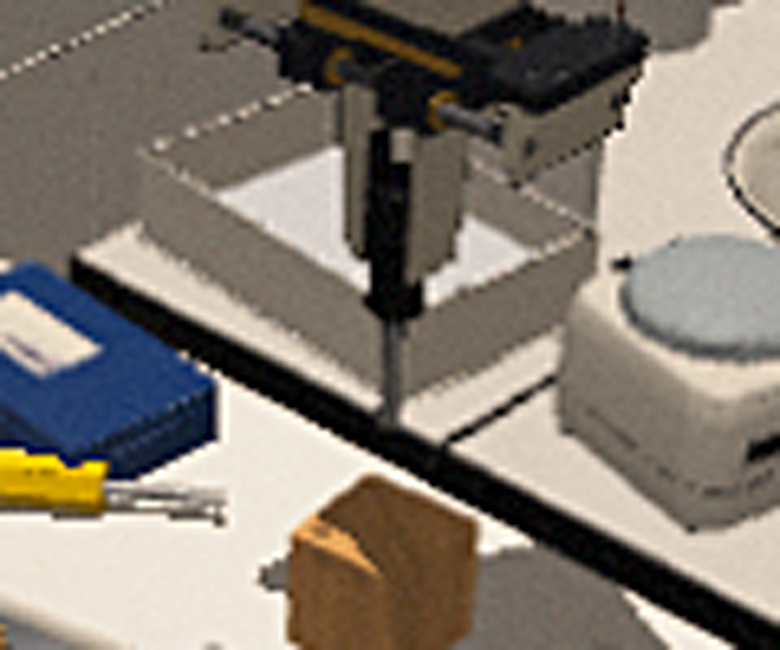

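Emit:
play_rows([
  [[0.9, -0.018, 0.05, 0, 0.15], [0.9, -0.035, 0.1, 0, 0.175], [0.9, -0.053, 0.15, 0, 0.175], [0.9, -0.071, 0.2006, -0.01, 0.175], [0.9, -0.071, 0.2006, -0.01, 0.175], [0.9, -0.071, 0.2006, -0.01, 0.175], [0.9, -0.071, 0.2006, -0.01, 0.175]],
])

```text
t: 4.1
tool_pos: [0.5856, -0.0258, 0.2107]
orientation: [-2.018, -2.407, 0.002]
force: [0.6, -0.2, -0.9]
opening: 0.024
```

Run:
```python
from h import *
import pickle
s=sensors.read_state();print({k:np.round(s[k],4) for k in('t','q','dq','tool_pos','orientation','force','wrist_torque','opening')})
c=snap('scene','sc5.png',(255,155,325,225),9);pickle.dump(c,open('sc5.pkl','wb'))
```

```text
{'t': np.float64(4.1), 'q': array([-1.3110e-01,  1.0540e-01,  1.5553e+00, -6.0000e-04,  1.4822e+00,
       -3.0640e-01]), 'dq': array([-0.0245,  0.0065, -0.0253, -0.002 , -0.0009,  0.0006]), 'tool_pos': array([ 0.5856, -0.0258,  0.2107]), 'orientation': array([-2.0179e+00, -2.4068e+00,  1.9000e-03]), 'force': array([ 0.5542, -0.1836, -0.8787]), 'wrist_torque': array([-0.0188, -0.0845,  0.0008]), 'opening': np.float64(0.024)}
```

View pics/sc5.png

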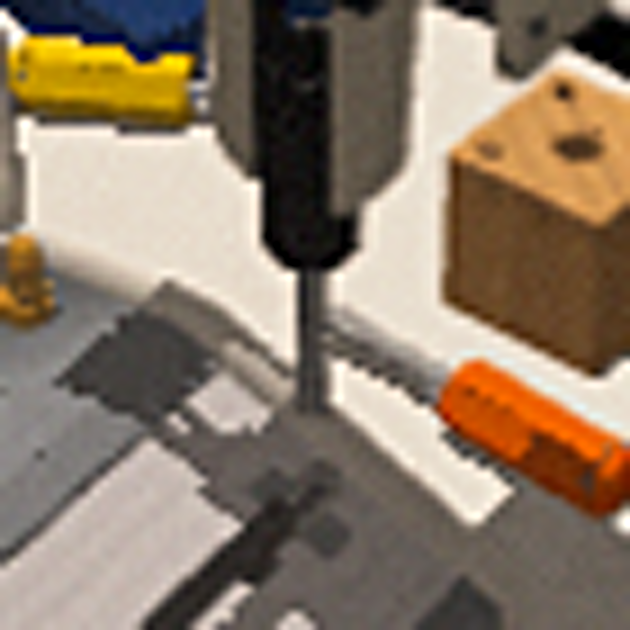

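Run:
```python
from ov import *
c=pickle.load(open('sc5.pkl','rb'))
g=c['color'].astype(int)
print(g[182:204,283:298].mean(2).round().astype(int))
x0,y0,x1,y1=275,178,305,206
im=np.clip((g[y0:y1,x0:x1,::-1]-30)*1.6,0,255).astype(np.uint8)
cv2.imwrite('pics/z5.png',cv2.resize(im,None,fx=20,fy=20,interpolation=cv2.INTER_CUBIC))
d=c['range_z'][182:204,283:298];print((d*1000).round().astype(int))
```

```text
[[222 112   0  13  23  22  23  19  25  15   0  58 192 228 221]
 [228 216  79   0  13  15  16  19   7   1  59 189 231 225 220]
 [222 230 212  77   0   5  18  10   0  64 188 233 223 223 222]
 [217 223 229 235 221  48  59  61 138 240 232 226 221 219 220]
 [219 222 223 233 223  42  61  75 163 237 225 220 219 219 221]
 [214 216 218 226 216  42  60  72 165 234 225 222 220 219 222]
 [215 217 216 223 218  39  63  75 158 223 217 225 220 222 221]
 [219 216 217 229 223  44  59  69 122 166 164 206 230 226 221]
 [223 219 223 227 216  39  54  70 117 163 150 153 181 217 229]
 [233 220 220 226 219  55  63  59  71 111 172 158 153 170 202]
 [173 236 228 231 219  61  59  85 129  89  84 119 137 151 165]
 [ 90 132 208 233 221  68  59  64  82  97  91  77  70 103 135]
 [144  99 168 217 226  79  60  78 122  89  91  90  87  84 109]
 [168 161  84 124 165  61  60  69 148 239 212  77  83  92  89]
 [149 170 159  86  96  59  68  67 130 243 231 228 208  74  83]
 [126 146 163 169 148  57  63  52 124 237 225 224 230 225 212]
 [ 98 126 143 163 138  59  70  57 125 239 227 218 222 227 227]
 [150  98 119 132  92  64  68
[... 1347 characters left out ...]
2 1258 1051 1043 1050 1050 1259 1256 1260 1263 1257
  1253]
 [1118 1116 1120 1121 1118 1055 1053 1051 1053 1253 1256 1250 1250 1250
  1252]
 [1114 1114 1118 1117 1122 1061 1058 1058 1057 1252 1247 1248 1248 1251
  1256]
 [1116 1114 1115 1111 1117 1059 1055 1059 1057 1246 1250 1247 1246 1246
  1246]
 [1113 1114 1117 1118 1115 1062 1064 1062 1063 1246 1243 1244 1241 1244
  1242]
 [1110 1110 1113 1111 1112 1067 1064 1062 1064 1116 1240 1239 1238 1240
  1239]
 [1107 1108 1112 1110 1115 1107 1113 1115 1117 1115 1115 1239 1235 1239
  1233]
 [1107 1110 1110 1112 1113 1112 1113 1116 1114 1115 1116 1116 1229 1230
  1228]
 [1105 1108 1108 1106 1110 1110 1111 1108 1115 1113 1114 1113 1116 1228
  1227]]
```

View pics/z5.png

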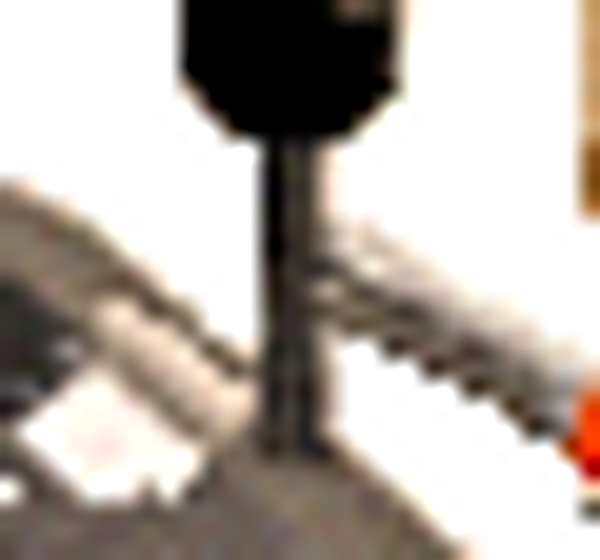

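Emit:
play_rows([
  [[0.9, 0, 0, 0, 0.15], [0.9, 0, 0, 0, 0.3], [0.9, 0, 0, 0, 0.45], [0.9, 0, 0, 0, 0.6], [0.9, 0, 0, 0, 0.6], [0.9, 0, 0, 0, 0.6]],
])

```text
t: 4.75
tool_pos: [0.5862, -0.0265, 0.2115]
orientation: [-1.226, -2.892, 0.0]
force: [-0.1, 0.4, -0.3]
opening: 0.0239
```

Run:
```python
from ov import *
c=read_camera('scene');pickle.dump(c,open('sc6.pkl','wb'))
g=c['color'].astype(int)
print(g[182:204,283:298].mean(2).round().astype(int))
x0,y0,x1,y1=275,178,305,206
im=np.clip((g[y0:y1,x0:x1,::-1]-30)*1.6,0,255).astype(np.uint8)
cv2.imwrite('pics/z6.png',cv2.resize(im,None,fx=20,fy=20,interpolation=cv2.INTER_CUBIC))
s=sensors.read_state();print({k:np.round(s[k],4) for k in('t','tool_pos','orientation')})
```

```text
[[230 216   0   4  20  21  26  15  19   0  31 148 234 220 219]
 [226 214  70  27   0  12  19  16   0  26 114 184 229 223 218]
 [223 228 227 229 152  12  17  29 128 243 228 224 224 221 225]
 [216 221 226 235 220  43  62  83 176 241 229 223 222 220 216]
 [216 219 219 226 224  42  60  79 173 235 223 224 219 221 221]
 [216 214 216 227 218  41  58  78 177 232 227 220 218 217 220]
 [216 218 216 224 220  46  60  80 169 221 217 225 223 222 218]
 [219 217 219 225 220  36  64  78 139 160 161 203 229 221 222]
 [218 219 221 228 220  40  59  76 129 159 148 154 185 215 226]
 [216 219 216 225 222  46  66  57  65 111 175 157 155 169 201]
 [225 225 223 227 218  42  62  95 140  88  88 116 137 143 166]
 [208 220 191 228 220  46  66  69  86  95  86  77  76 106 136]
 [182 207 219 208 222  45  57  88 134  90  83  90  87  91 112]
 [164 181 201 206 191  50  63  72 148 242 214  72  81  91  90]
 [151 166 181 195 157  51  60  69 144 240 235 228 210  78  84]
 [ 96 116 167 182 150  59  63  68 146 238 224 225 230 230 210]
 [ 93  98 100 104  89  67  64  67 146 238 222 222 224 227 229]
 [ 98  97 101  99  85  67  65  56 129 246 228 221 222 223 221]
 [ 90  90  99 103  84  63  67  84  95 138 208 226 222 221 221]
 [ 87  88  96  99 104  89 102  96  91  91 131 211 233 222 222]
 [ 93  98  96  92  94  99 100  99  97  93  88 127 191 231 224]
 [ 93  91  90  94  93  98 104 100 100  95  97  92 112 191 231]]
{'t': np.float64(4.8), 'tool_pos': array([ 0.5861, -0.0262,  0.2115]), 'orientation': array([-1.2255e+00, -2.8926e+00,  2.0000e-04])}
```

View pics/z6.png

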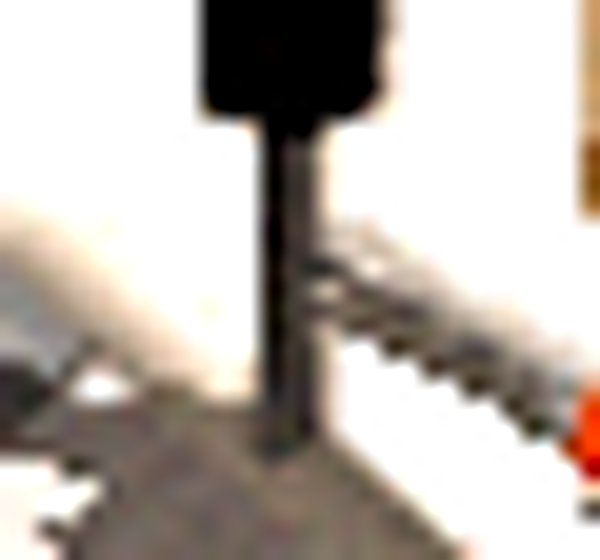

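Emit:
play_rows([
  [[0.9, 0, 0, 0, -0.15], [0.9, 0, 0, 0, -0.3], [0.9, 0, 0, 0, -0.45], [0.9, 0, 0, 0, -0.6], [0.9, 0, 0, 0, -0.75], [0.9, 0, 0, 0, -0.9], [0.9, 0, 0, 0, -1.05], [0.9, 0, 0, 0, -1.2]],
])

```text
t: 5.6
tool_pos: [0.586, -0.0256, 0.2116]
orientation: [2.649, 1.689, 0.0]
force: [-0.3, 0.4, -1.2]
opening: 0.0236
```

Emit:
play_rows([
  [[0.9, 0, 0, 0, -0.15], [0.9, 0, 0, 0, -0.3], [0.9, 0, 0, 0, -0.45], [0.9, 0, 0, 0, -0.6], [0.9, 0, 0, 0, -0.75], [0.9, 0, 0, 0, -0.86], [0.9, 0, 0, 0, -0.86]],
])

```text
t: 6.3
tool_pos: [0.5859, -0.0256, 0.2116]
orientation: [3.111, 0.44, 0.0]
force: [-0.6, 0.8, -0.1]
opening: 0.0237
```

Run:
```python
from ov import *
c=read_camera('scene');pickle.dump(c,open('sc7.pkl','wb'))
g=c['color'].astype(int)
print(g[192:204,283:298].mean(2).round().astype(int))
x0,y0,x1,y1=275,178,305,206
im=np.clip((g[y0:y1,x0:x1,::-1]-30)*1.6,0,255).astype(np.uint8)
cv2.imwrite('pics/z7.png',cv2.resize(im,None,fx=20,fy=20,interpolation=cv2.INTER_CUBIC))
s=sensors.read_state();print({k:np.round(s[k],4) for k in('t','tool_pos','orientation')})
o=s['orientation'];print(np.degrees(2*np.arctan2(o[1],o[0])))
```

```text
[[227 220 222 228 215  45  61  95 149  89  87 116 134 144 169]
 [205 221 188 229 217  43  57  69  83  89  88  75  71  98 137]
 [182 202 221 199 217  42  65  85 136  85  84  86  86  88 108]
 [158 177 202 205 183  42  55  83 172 235 216  75  81  91  90]
 [144 163 177 194 192  83  44 119 236 230 230 227 207  73  81]
 [129 143 156 176 201 188  53 141 236 221 224 222 227 229 210]
 [101 119 140 154 182 181  65 152 238 226 222 219 220 223 227]
 [150  91 115 140 141  96  64  94 175 235 227 219 219 219 222]
 [192 172 107 117 129  89  69  89  93 134 208 227 222 215 221]
 [189 193 179 108 104  96  78  86  93  94 129 214 231 222 220]
 [197 201 211 185  89  93  87 102  94  89  95 112 188 234 224]
 [134 191  95  99  85  89 103  98 100  91  95  87 110 189 229]]
{'t': np.float64(6.35), 'tool_pos': array([ 0.5859, -0.0255,  0.2116]), 'orientation': array([ 3.1096,  0.4472, -0.    ])}
16.367771893071044
```

View pics/z7.png

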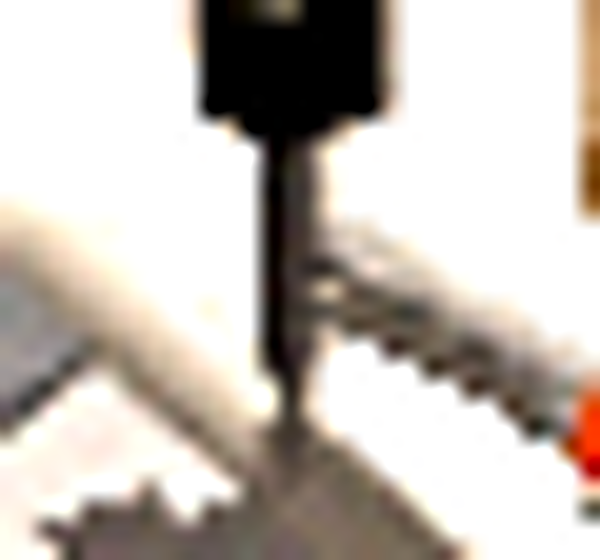

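Run:
```python
from ov import *
c=pickle.load(open('sc7.pkl','rb'))
for z in(.112,.124,.14,.15): print(z,proj(c,[.5859,-.0255,z]))
```

```text
0.112 [[289.26562526 200.13594355]]
0.124 [[289.25731159 196.59655142]]
0.14 [[289.24581444 191.79391094]]
0.15 [[289.23838087 188.74280672]]
```

Emit:
play_rows([
  [[0.9, 0.001, 0, 0, -0.15], [0.9, 0.001, 0, -0.01, -0.3], [0.9, 0.001, 0, -0.02, -0.45], [0.9, 0.001, 0, -0.025, -0.6], [0.9, 0.001, 0, -0.027, -0.637], [0.9, 0.001, 0, -0.027, -0.637], [0.9, 0.001, 0, -0.027, -0.637]],
])

```text
t: 7.05
tool_pos: [0.5869, -0.0253, 0.1847]
orientation: [3.094, -0.545, 0.0]
force: [0.1, 1.1, -0.4]
opening: 0.0238
```

```bash
cat >> ov.py <<'E'
def look(tag,box=(272,180,308,216),f=16):
    c=read_camera('scene');pickle.dump(c,open(tag+'.pkl','wb'))
    g=c['color'].astype(int);x0,y0,x1,y1=box
    im=np.clip((g[y0:y1,x0:x1,::-1]-20)*1.5,0,255).astype(np.uint8)
    cv2.imwrite('pics/%s.png'%tag,cv2.resize(im,None,fx=f,fy=f,interpolation=cv2.INTER_CUBIC))
    st()
def st():
    s=sensors.read_state();print({k:np.round(s[k],4).tolist() for k in('t','tool_pos','force','wrist_torque','opening')})
    o=s['orientation'];print('xyaw',np.degrees(2*np.arctan2(o[1],o[0])), 'tilt',np.round(cv2.Rodrigues(o)[0][:,2],4), 'q6',s['q'][5])
E
python3 - <<'E'
from ov import *
look('s8')
E
```

```text
{'t': 7.1, 'tool_pos': [0.587, -0.0253, 0.1849], 'force': [0.3517, -1.0082, -0.8357], 'wrist_torque': [0.0501, -0.0598, 0.0468], 'opening': 0.0235}
xyaw 340.0013138000244 tilt [ 4.e-04 -0.e+00 -1.e+00] q6 1.7895007796295455
```

View pics/s8.png

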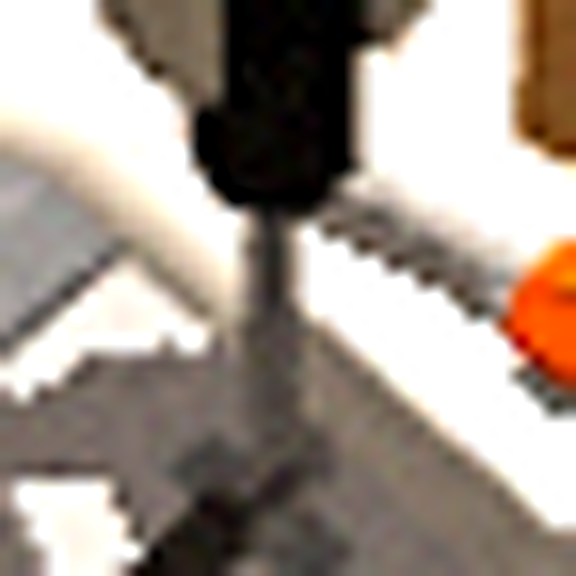

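Run:
```python
from ov import *
c=pickle.load(open('top0.pkl','rb')); s=pickle.load(open('scene0.pkl','rb'))
def stt(cam,lo,hi):
    d=dict(cam);d['color']=np.clip((cam['color'].astype(float)-lo)/(hi-lo)*255,0,255).astype(np.uint8);return d
h=np.array([np.cos(.173),np.sin(.173),0]);
S=(np.array([.567,.0815,.079])+np.array([.586,-.0255,.079]))/2
n=-h*np.sin(np.radians(25))+np.array([0,0,np.cos(np.radians(25))])
C=S-n*.0095;L,a,b,hh=pumpmodel(C,.173);print(a,b,hh,C)
draw(stt(c,30,140),'o1.png',(243,180,313,220),11,L[1:]);draw(stt(s,30,220),'o2.png',(255,195,310,250),11,L[1:])
```

```text
[0.56703239 0.082179   0.079     ] [ 0.58596761 -0.026179    0.079     ] [0.57046351 0.02694514 0.09214146] [0.58045494 0.02869111 0.07039008]
```

View pics/o1.png

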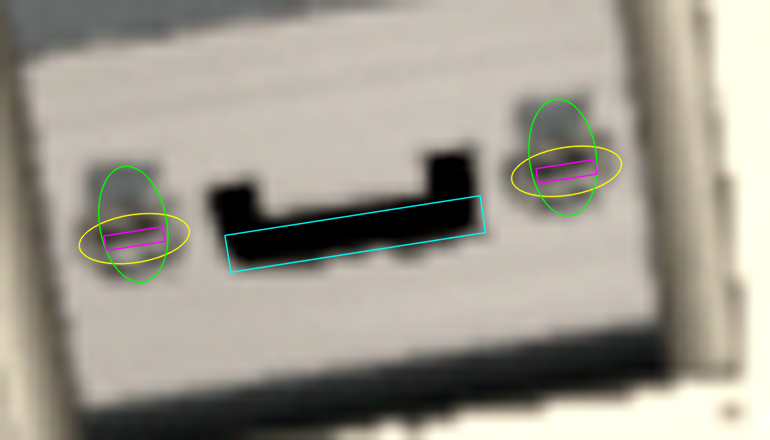

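View pics/o2.png

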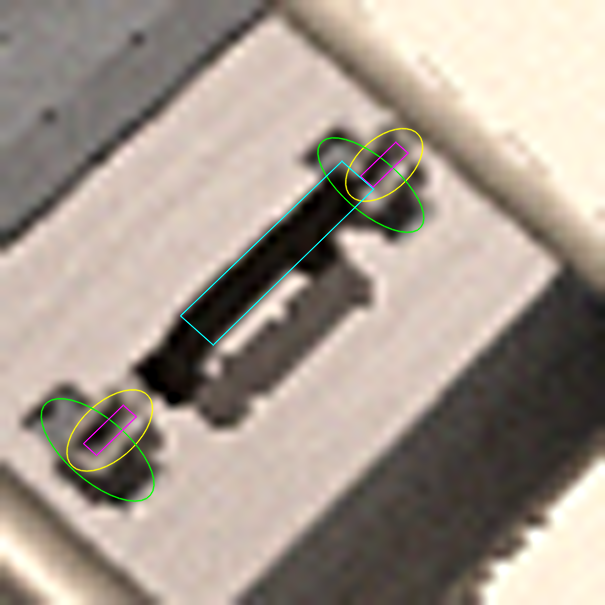

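Emit:
play_rows([
  [[0.9, 0, -0.0007, -0.003, 0], [0.9, 0, -0.0007, -0.006, 0], [0.9, 0, -0.0007, -0.007, 0], [0.9, 0, -0.0007, -0.007, 0]],
])

```text
t: 7.5
tool_pos: [0.5866, -0.0259, 0.1772]
orientation: [3.093, -0.548, -0.001]
force: [-0.2, 0.2, -0.5]
opening: 0.0238
```

Emit:
play_rows([
  [[0.9, 0, 0, -0.001, 0], [0.9, 0, 0, -0.002, 0], [0.9, 0, 0, -0.002, 0]],
])

```text
t: 7.8
tool_pos: [0.5869, -0.0259, 0.1756]
orientation: [-3.093, 0.549, -0.0]
force: [-0.4, -0.5, -0.3]
opening: 0.0234
```

Run:
```python
from ov import *
look('s9')
```

```text
{'t': 7.85, 'tool_pos': [0.5869, -0.0259, 0.1757], 'force': [0.8277, -0.1186, -1.2545], 'wrist_torque': [0.0826, -0.0858, -0.0273], 'opening': 0.0239}
xyaw 339.88203714890227 tilt [ 3.e-04  0.e+00 -1.e+00] q6 1.7905825266735458
```

View pics/s9.png

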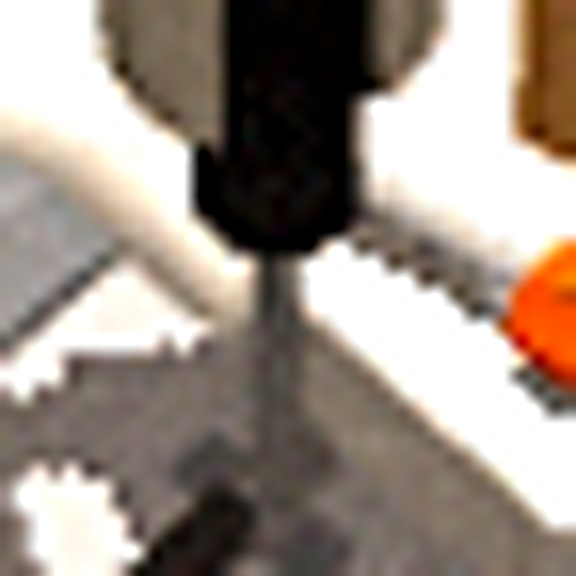

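Emit:
play_rows([
  [[0.9, 0, 0, -0.001, 0], [0.9, 0, 0, -0.002, 0], [0.9, 0, 0, -0.002, 0]],
])

```text
t: 8.15
tool_pos: [0.5872, -0.0259, 0.1739]
orientation: [-3.093, 0.549, -0.001]
force: [1.0, 0.1, 1.4]
opening: 0.0236
```

Emit:
play_rows([
  [[0.9, 0, 0, 0, 0.14], [0.9, 0, 0, 0, 0.28], [0.9, 0, 0, 0, 0.42], [0.9, 0, 0, 0, 0.5]],
])

```text
t: 8.55
tool_pos: [0.5871, -0.0259, 0.174]
orientation: [-3.132, -0.242, -0.001]
force: [0.4, 0.2, 2.4]
opening: 0.0235
```

Run:
```python
from ov import *
look('s10')
```

```text
{'t': 8.6, 'tool_pos': [0.587, -0.0259, 0.174], 'force': [0.3506, -0.2877, 2.1904], 'wrist_torque': [0.1875, -0.1731, 0.0083], 'opening': 0.0238}
xyaw 9.021639534487987 tilt [ 5.e-04  0.e+00 -1.e+00] q6 1.2820038707643933
```

View pics/s10.png

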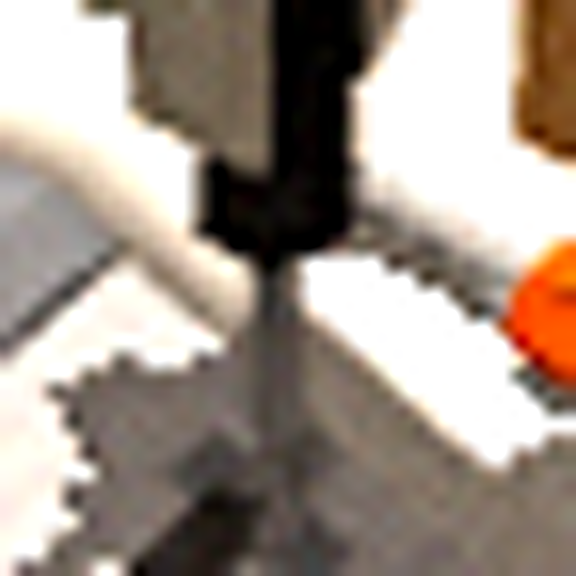

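Emit:
play_rows([
  [[0.9, 0, 0, 0, 0.14], [0.9, 0, 0, 0, 0.28], [0.9, 0, 0, 0, 0.42], [0.9, 0, 0, 0.0002, 0.56], [0.9, 0, 0, 0.0004, 0.7], [0.9, 0, 0, 0.0006, 0.84], [0.9, 0, 0, 0.0006, 0.84]],
])

```text
t: 9.3
tool_pos: [0.586, -0.0262, 0.1748]
orientation: [-2.763, -1.495, 0.003]
force: [-4.7, -0.3, 6.4]
opening: 0.0238
```

Run:
```python
from ov import *
look('s11')
```

```text
{'t': 9.35, 'tool_pos': [0.586, -0.0262, 0.1747], 'force': [-5.295, -0.713, 7.046], 'wrist_torque': [-0.2125, 1.3481, -0.076], 'opening': 0.0237}
xyaw -303.39351724585083 tilt [-1.8e-03 -6.0e-04 -1.0e+00] q6 0.45131208830232705
```

View pics/s11.png

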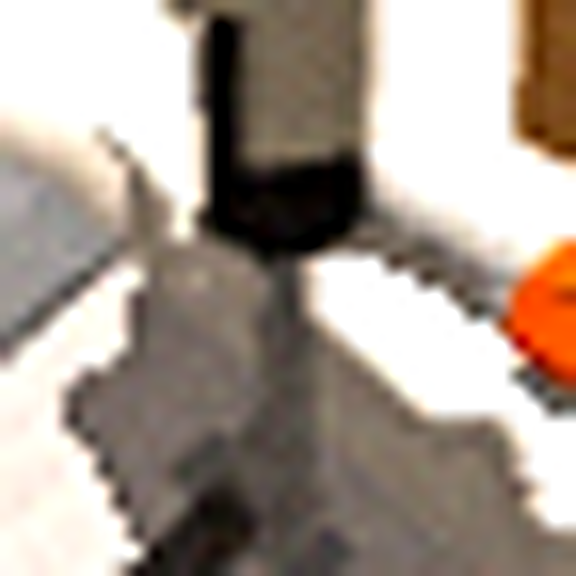

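Emit:
play_rows([
  [[0.9, -0.001, 0, 0.0006, 0.1], [0.9, -0.001, 0, 0.0006, 0.2], [0.9, -0.001, 0, 0.0006, 0.24], [0.9, -0.001, 0, 0.0006, 0.24]],
])

```text
t: 9.75
tool_pos: [0.5852, -0.0265, 0.1753]
orientation: [2.568, 1.81, -0.003]
force: [-4.4, -0.4, 6.2]
opening: 0.0237
```

Run:
```python
from ov import *
st()
```

```text
{'t': 9.75, 'tool_pos': [0.5852, -0.0265, 0.1753], 'force': [-4.4417, -0.3975, 6.1877], 'wrist_torque': [-0.4864, 1.0171, -0.0902], 'opening': 0.0237}
xyaw 70.36284336583604 tilt [-0.0014 -0.001  -1.    ] q6 0.2108857582250023
```

Emit:
play_rows([
  [[0.9, 0, 0, 0.0002, 0.06], [0.9, 0, 0, 0.0002, 0.12], [0.9, 0, 0, 0.0002, 0.12]],
])

```text
t: 10.05
tool_pos: [0.5851, -0.0266, 0.1754]
orientation: [-2.454, -1.961, 0.003]
force: [-4.9, -2.2, 5.3]
opening: 0.0239
```

Run:
```python
from ov import *
st()
```

```text
{'t': 10.05, 'tool_pos': [0.5851, -0.0266, 0.1754], 'force': [-4.943, -2.2235, 5.2804], 'wrist_torque': [-0.6396, 1.0618, -0.0452], 'opening': 0.0239}
xyaw -282.73063963435374 tilt [-0.0016 -0.0012 -1.    ] q6 0.09027808443377783
```

Emit:
play_rows([
  [[0.9, 0, 0, 0, 0.05], [0.9, 0, 0, 0, 0.1], [0.9, 0, 0, 0, 0.1]],
])

```text
t: 10.35
tool_pos: [0.585, -0.0268, 0.1754]
orientation: [-2.353, -2.081, 0.004]
force: [-4.6, -2.9, 6.1]
opening: 0.0242
```

Run:
```python
from ov import *
look('s12')
```

```text
{'t': 10.4, 'tool_pos': [0.585, -0.0267, 0.1754], 'force': [-3.9388, -2.924, 6.0215], 'wrist_torque': [-0.7397, 1.1874, -0.0679], 'opening': 0.0235}
xyaw -277.1000350115825 tilt [-0.0019 -0.0014 -1.    ] q6 -0.007997537582574437
```

View pics/s12.png

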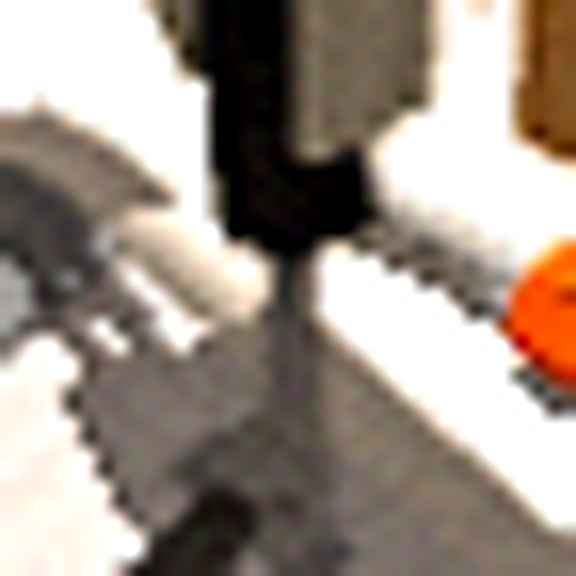

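Emit:
play_rows([
  [[0.9, 0, 0, 0, 0.06], [0.9, 0, 0, 0, 0.12], [0.9, 0, 0, 0, 0.12]],
])

```text
t: 10.7
tool_pos: [0.585, -0.0269, 0.1754]
orientation: [-2.224, -2.219, 0.004]
force: [-4.8, -3.1, 5.3]
opening: 0.0235
```

Run:
```python
from ov import *
st()
```

```text
{'t': 10.7, 'tool_pos': [0.585, -0.0269, 0.1754], 'force': [-4.7623, -3.0779, 5.304], 'wrist_torque': [-0.8984, 1.2062, -0.0812], 'opening': 0.0235}
xyaw -270.1346261700161 tilt [-0.0018 -0.0017 -1.    ] q6 -0.12969230847161264
```

Emit:
play_rows([
  [[0.9, 0, 0, 0.01, 0], [0.9, 0.0, -0.02, 0.05, 0], [0.9, 0, -0.07, 0.06, 0], [0.9, 0, -0.1, 0.06, 0], [0.9, 0, -0.1, 0.06, 0]],
])

```text
t: 11.2
tool_pos: [0.586, -0.1296, 0.2363]
orientation: [2.228, 2.212, 0.0]
force: [-0.5, 0.5, -0.8]
opening: 0.0238
```

Run:
```python
from ov import *
look('s13',(255,165,315,225),10)
c=pickle.load(open('s13.pkl','rb'))
```

```text
{'t': 11.25, 'tool_pos': [0.5858, -0.1275, 0.2356], 'force': [-0.1619, 0.4682, -0.7678], 'wrist_torque': [0.0251, -0.0938, -0.0619], 'opening': 0.0237}
xyaw 89.65018076670823 tilt [ 6.e-04  1.e-04 -1.e+00] q6 -0.2938951147874763
```

View pics/s13.png

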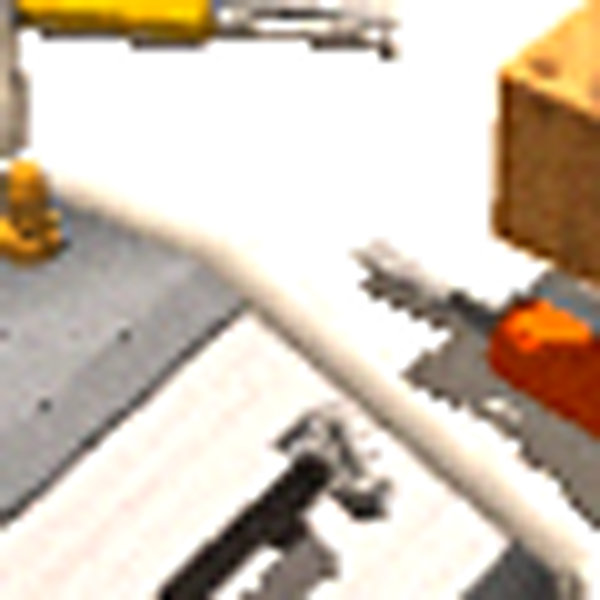

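Run:
```python
from ov import *
s=pickle.load(open('s13.pkl','rb'));c=read_camera('top');pickle.dump(c,open('t13.pkl','wb'))
def stt(cam,lo,hi):
    d=dict(cam);d['color']=np.clip((cam['color'].astype(float)-lo)/(hi-lo)*255,0,255).astype(np.uint8);return d
C=np.array([0.58045,0.0287,0.0704]);L,a,b,hh=pumpmodel(C,.173,aR=np.pi/2)
X=stt(s,30,230);Y=stt(c,30,160)
draw(X,'a.png',(275,197,305,222),13,[]);draw(X,'b.png',(275,197,305,222),13,[L[4],L[6]])
draw(Y,'c.png',(280,183,310,208),13,[]);draw(Y,'d.png',(280,183,310,208),13,[L[4],L[6]])
r=lambda n:cv2.imread('pics/%s.png'%n)
cv2.imwrite('pics/q13.png',np.vstack([np.hstack([r('a'),r('b')]),np.hstack([r('c'),r('d')])])[:600])
```

```text
(no output)
```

View pics/q13.png

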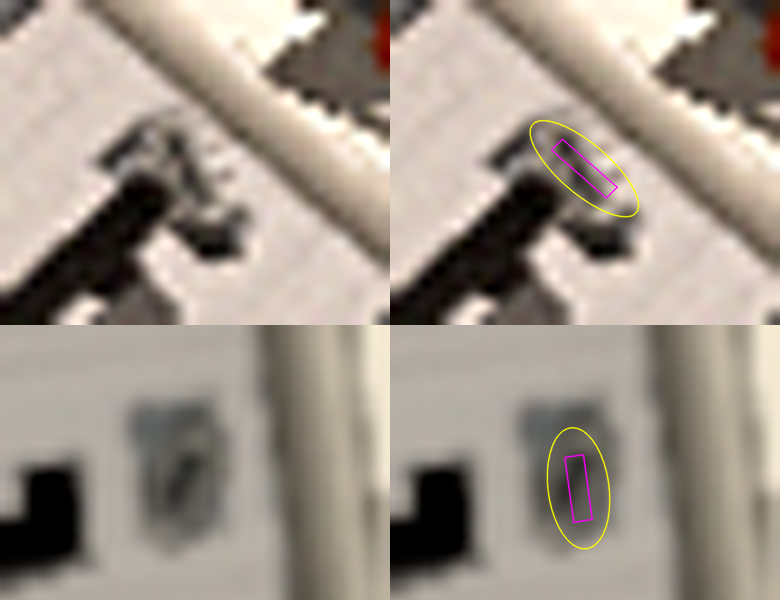

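Run:
```python
from ov import *
s=pickle.load(open('s13.pkl','rb'))
p=proj(s,[[.5858,-.1275,.1363],[.5858,-.1275,.15],[.5858,-.1275,.19]]);print(p)
u,v=p[0].astype(int);x0,y0=u-20,v-30
im=s['color'][y0:y0+40,x0:x0+40,::-1];f=14
im=cv2.resize(im,None,fx=f,fy=f,interpolation=cv2.INTER_CUBIC)
q=((p-[x0,y0]+.5)*f).astype(int)
for a in q: cv2.circle(im,tuple(map(int,a)),4,(0,0,255),-1)
cv2.imwrite('pics/tip13.png',im)
```

```text
[[315.75902456 175.74911286]
 [315.96629837 171.6440856 ]
 [316.58727642 159.26918384]]
```

View pics/tip13.png

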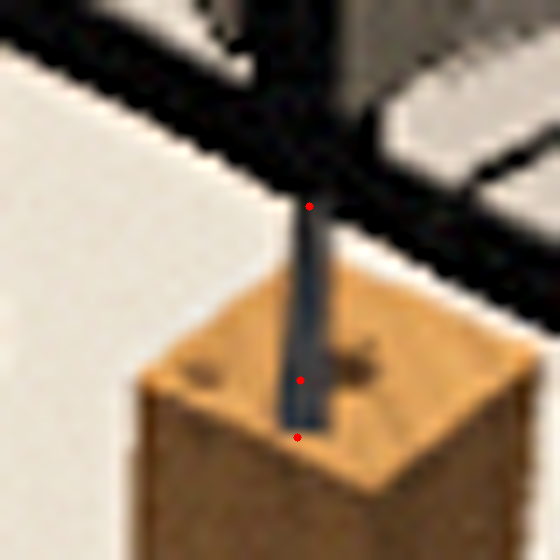

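Emit:
play_rows([
  [[0.9, 0.0255, -0.035, 0, 0], [0.9, 0.051, -0.07, 0, 0], [0.9, 0.0712, -0.0985, 0, 0], [0.9, 0.0712, -0.0985, 0, 0], [0.9, 0.0712, -0.0985, -0.035, 0], [0.9, 0.0712, -0.0985, -0.075, 0], [0.9, 0.0712, -0.0985, -0.115, 0], [0.9, 0.0712, -0.0985, -0.125, 0]],
])

```text
t: 12.1
tool_pos: [0.656, -0.2234, 0.1062]
orientation: [-2.222, -2.219, 0.003]
force: [1.5, -3.5, 1.3]
opening: 0.0239
```

Run:
```python
from ov import *
look('s14',(280,120,360,200),8)
```

```text
{'t': 12.15, 'tool_pos': [0.656, -0.2232, 0.1059], 'force': [4.1416, -7.5862, -5.8395], 'wrist_torque': [-1.704, -1.1429, 0.03], 'opening': 0.0237}
xyaw -270.08870836821205 tilt [-2.7e-03 -2.0e-04 -1.0e+00] q6 -0.39946884846208985
```

View pics/s14.png

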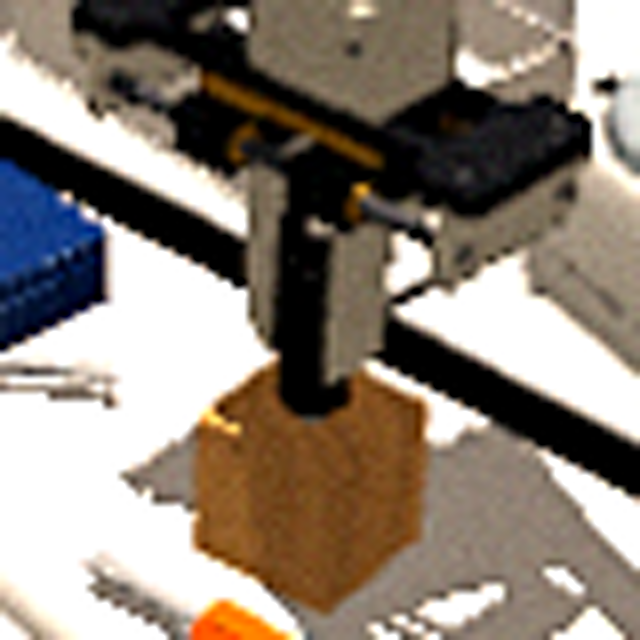

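Emit:
play_rows([
  [[0.9, 0.001, -0.0022, -0.002, 0], [0.9, 0.001, -0.0022, -0.003, 0], [0.2, 0.001, -0.0022, -0.003, 0], [-0.2, 0.001, -0.0022, -0.003, 0], [-0.2, 0.001, -0.0022, -0.003, 0]],
])

```text
t: 12.65
tool_pos: [0.6583, -0.2263, 0.1077]
orientation: [2.223, 2.219, 0.001]
force: [-0.2, -0.6, -0.7]
opening: 0.0431
```

Emit:
play_rows([
  [[-0.2, 0, 0, -0.004, -0.15], [-0.2, 0, 0, -0.008, -0.3], [-0.2, 0, 0, -0.011, -0.45], [-0.2, 0, 0, -0.011, -0.6], [-0.2, 0, 0, -0.011, -0.75], [-0.2, 0, 0, -0.011, -0.9], [-0.2, 0, 0, -0.011, -1.047], [-0.2, 0, 0, -0.011, -1.047]],
])

```text
t: 13.45
tool_pos: [0.6582, -0.2266, 0.0964]
orientation: [3.036, 0.806, 0.001]
force: [-0.2, -0.2, -0.0]
opening: 0.0558
```

Run:
```python
from ov import *
look('s15',(280,120,360,200),8)
```

```text
{'t': 13.5, 'tool_pos': [0.6581, -0.2266, 0.0963], 'force': [1.0915, -0.052, -0.1751], 'wrist_torque': [-0.0094, -0.0604, 0.0296], 'opening': 0.0557}
xyaw 30.07567694834186 tilt [ 3.e-04 -0.e+00 -1.e+00] q6 0.6406015255178744
```

View pics/s15.png

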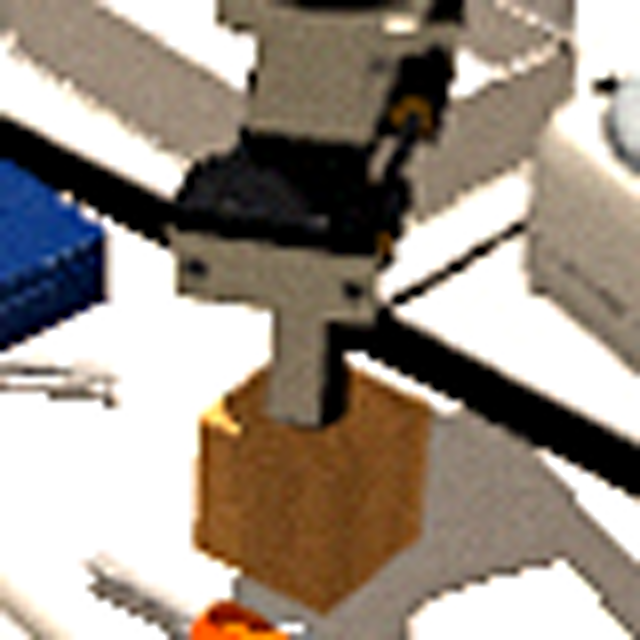

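Emit:
play_rows([
  [[-0.2, -0.0006, 0.0009, -0.004, 0], [0.5, -0.0006, 0.0009, -0.004, 0], [0.7, -0.0006, 0.0009, -0.004, 0], [0.8, -0.0006, 0.0009, -0.004, 0], [0.8, -0.0006, 0.0009, -0.004, 0], [0.8, -0.0006, 0.0009, -0.004, 0], [0.8, -0.0006, 0.0009, -0.004, 0], [0.8, -0.0006, 0.0009, -0.004, 0]],
], force=20)

```text
t: 14.3
tool_pos: [0.6575, -0.2257, 0.0922]
orientation: [3.035, 0.811, 0.0]
force: [0.3, -0.8, -0.3]
opening: 0.024
```

Run:
```python
from ov import *
st()
```

```text
{'t': 14.3, 'tool_pos': [0.6575, -0.2257, 0.0922], 'force': [0.2743, -0.7576, -0.3114], 'wrist_torque': [0.0064, -0.0152, 0.0041], 'opening': 0.024}
xyaw 29.90298702662246 tilt [ 2.e-04 -0.e+00 -1.e+00] q6 0.6444687848642966
```

Emit:
play_rows([
  [[0.9, 0, 0, 0, 0], [0.9, 0, 0, 0.04, 0], [0.9, 0, 0, 0.08, 0], [0.9, 0, 0, 0.11, 0], [0.9, -0.015, 0.045, 0.11, -0.15], [0.9, -0.032, 0.09, 0.11, -0.3], [0.9, -0.048, 0.135, 0.11, -0.45], [0.9, -0.06, 0.17, 0.11, -0.6]],
], force=60)

```text
t: 15.1
tool_pos: [0.5962, -0.0534, 0.2019]
orientation: [-3.138, 0.132, 0.001]
force: [1.2, 0.3, -0.5]
opening: 0.0235
```

Run:
```python
from ov import *
st()
s=pickle.load(open('s13.pkl','rb'));c=pickle.load(open('t13.pkl','rb'))
def stt(cam,lo,hi):
    d=dict(cam);d['color']=np.clip((cam['color'].astype(float)-lo)/(hi-lo)*255,0,255).astype(np.uint8);return d
C=np.array([0.58045,0.0287,0.0704])
X=stt(s,30,230);Y=stt(c,30,160);rows=[]
for a in(1.0,1.2,1.4):
    L=pumpmodel(C,.173,aR=a)[0]
    draw(X,'a.png',(280,200,300,218),13,[L[4],L[6]]);draw(Y,'b.png',(285,186,303,204),13,[L[4],L[6]])
    rows.append(np.vstack([cv2.imread('pics/a.png'),cv2.resize(cv2.imread('pics/b.png'),(260,234))]))
cv2.imwrite('pics/q14.png',np.hstack(rows))
```

```text
{'t': 15.1, 'tool_pos': [0.5962, -0.0534, 0.2019], 'force': [1.1604, 0.2591, -0.4693], 'wrist_torque': [0.0233, -0.0244, -0.0306], 'opening': 0.0235}
xyaw 355.1960889572334 tilt [-3.e-04  6.e-04 -1.e+00] q6 1.479261695262421
```

View pics/q14.png

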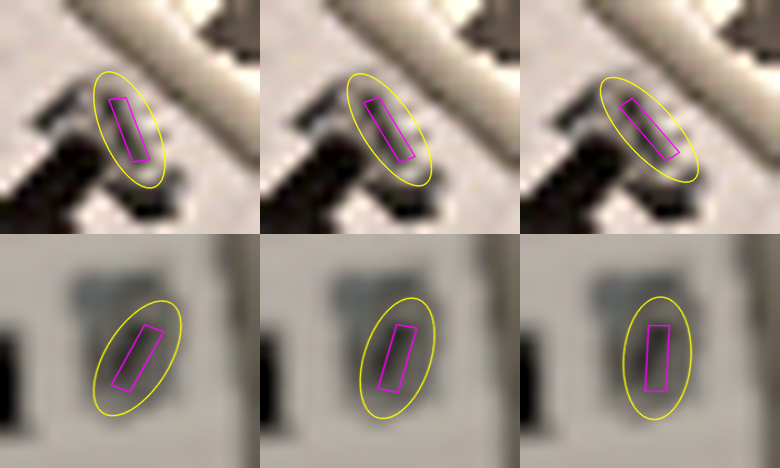

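Emit:
play_rows([
  [[0.9, -0.0092, 0.0274, 0, -0.15], [0.9, -0.0092, 0.0274, -0.015, -0.25], [0.9, -0.0092, 0.0274, -0.027, -0.25], [0.9, -0.0092, 0.0274, -0.027, -0.25]],
])

```text
t: 15.5
tool_pos: [0.5867, -0.0283, 0.1724]
orientation: [3.1, -0.508, -0.007]
force: [-0.6, 0.2, -1.3]
opening: 0.0236
```

Run:
```python
from ov import *
look('s16')
```

```text
{'t': 15.55, 'tool_pos': [0.5873, -0.0287, 0.1735], 'force': [-0.9097, -0.4754, -0.5735], 'wrist_torque': [0.0743, 0.0619, -0.0109], 'opening': 0.0242}
xyaw -18.669486570484146 tilt [-2.9e-03  3.0e-04 -1.0e+00] q6 1.7607467791576517
```

View pics/s16.png

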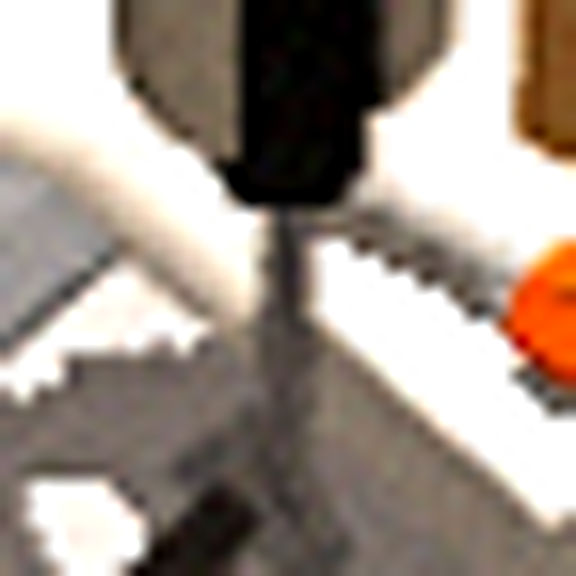

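Emit:
play_rows([
  [[0.9, -0.0003, 0.0022, 0, 0], [0.9, -0.0003, 0.0022, -0.003, 0], [0.9, -0.0003, 0.0022, -0.006, 0], [0.9, -0.0003, 0.0022, -0.009, 0], [0.9, -0.0003, 0.0022, -0.009, 0]],
])

```text
t: 16.05
tool_pos: [0.5876, -0.0265, 0.1654]
orientation: [3.099, -0.513, -0.001]
force: [-1.0, -1.4, -0.6]
opening: 0.0236
```

Run:
```python
from ov import *
st()
```

```text
{'t': 16.05, 'tool_pos': [0.5876, -0.0265, 0.1654], 'force': [-1.0464, -1.3804, -0.5529], 'wrist_torque': [-0.3492, 0.1129, 0.0353], 'opening': 0.0236}
xyaw -18.811147018908343 tilt [-8.e-04 -4.e-04 -1.e+00] q6 1.7673086579574089
```

Emit:
play_rows([
  [[0.9, 0, 0, -0.001, 0], [0.9, 0, 0, -0.002, 0], [0.9, 0, 0, -0.002, 0]],
])

```text
t: 16.35
tool_pos: [0.588, -0.0264, 0.1643]
orientation: [3.099, -0.513, 0.0]
force: [-1.6, -3.8, 0.3]
opening: 0.0237
```

Run:
```python
from ov import *
st()
```

```text
{'t': 16.35, 'tool_pos': [0.588, -0.0264, 0.1643], 'force': [-1.5927, -3.7887, 0.2994], 'wrist_torque': [-0.7558, 0.364, -0.0302], 'opening': 0.0237}
xyaw -18.810634266262536 tilt [ 1.e-04 -6.e-04 -1.e+00] q6 1.7674893642547813
```

Emit:
play_rows([
  [[0.9, 0, 0.0008, 0, 0.12], [0.9, 0, 0.0016, 0, 0.24], [0.9, 0, 0.0024, 0, 0.36], [0.9, 0, 0.003, 0, 0.5], [0.9, 0, 0.003, 0, 0.5]],
])

```text
t: 16.85
tool_pos: [0.5881, -0.0261, 0.1643]
orientation: [3.124, 0.275, 0.0]
force: [-1.4, -11.7, 0.7]
opening: 0.0239
```

Run:
```python
from ov import *
look('s17')
```

```text
{'t': 16.9, 'tool_pos': [0.5881, -0.026, 0.1643], 'force': [-0.4428, -12.9444, 0.7483], 'wrist_torque': [-3.2144, 0.2283, -0.02], 'opening': 0.0236}
xyaw 9.854237004941998 tilt [ 5.0e-04 -4.9e-03 -1.0e+00] q6 1.2712683873907382
```

View pics/s17.png

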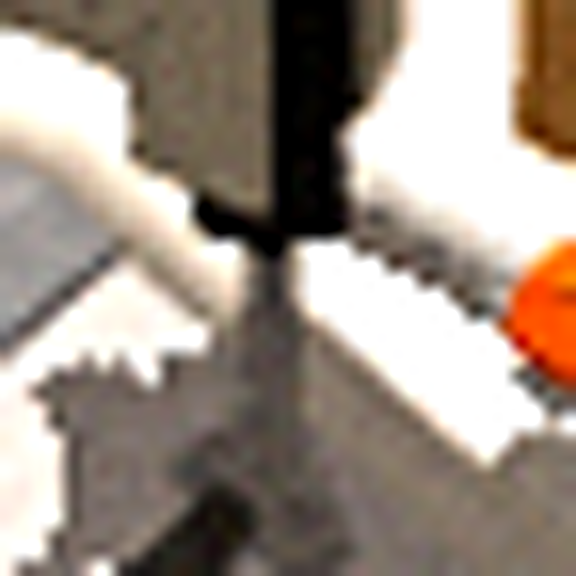

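Emit:
play_rows([
  [[0.9, 0.001, 0, 0, 0.08], [0.9, 0.0015, 0.0, 0, 0.16], [0.9, 0.0015, 0.001, 0, 0.2], [0.9, 0.0015, 0.001, 0, 0.2]],
])

```text
t: 17.3
tool_pos: [0.5888, -0.0256, 0.1642]
orientation: [3.082, 0.58, -0.004]
force: [-4.1, -14.5, 2.3]
opening: 0.0238
```

Run:
```python
from ov import *
st()
```

```text
{'t': 17.3, 'tool_pos': [0.5888, -0.0256, 0.1642], 'force': [-4.0616, -14.4997, 2.2565], 'wrist_torque': [-3.801, 1.152, -0.0391], 'opening': 0.0238}
xyaw 21.314642744714465 tilt [-0.0014 -0.0058 -1.    ] q6 1.073125911287444
```

Emit:
play_rows([
  [[0.9, -0.001, -0.002, 0.002, 0], [0.9, -0.001, -0.003, 0.02, 0], [0.9, 0, -0.03, 0.06, -0.1], [0.9, 0, -0.07, 0.06, -0.1], [0.9, 0, -0.1, 0.06, -0.1]],
])

```text
t: 17.8
tool_pos: [0.5906, -0.1234, 0.2262]
orientation: [3.111, 0.426, 0.006]
force: [-0.1, 0.2, -1.4]
opening: 0.0242
```

```bash
cat >> ov.py <<'E'
def stt(cam,lo,hi):
    d=dict(cam);d['color']=np.clip((cam['color'].astype(float)-lo)/(hi-lo)*255,0,255).astype(np.uint8);return d
def heads(tag,side,angs):
    s=read_camera('scene');c=read_camera('top');pickle.dump((s,c),open(tag+'.pkl','wb'))
    C=np.array([0.58045,0.0287,0.0704]);rows=[]
    X=stt(s,30,230);Y=stt(c,30,160)
    for a in angs:
        L,l,r,_=pumpmodel(C,.173,aR=a or 0,aL=a or 0);P=l if side=='L' else r
        L=[] if a is None else ([L[1],L[3]] if side=='L' else [L[4],L[6]])
        u=proj(s,P)[0].round().astype(int);v=proj(c,P)[0].round().astype(int)
        draw(X,'a.png',(u[0]-10,u[1]-9,u[0]+10,u[1]+9),13,L);draw(Y,'b.png',(v[0]-10,v[1]-9,v[0]+10,v[1]+9),13,L)
        rows.append(np.vstack([cv2.imread('pics/a.png'),cv2.imread('pics/b.png')]))
    cv2.imwrite('pics/%s.png'%tag,np.hstack(rows)); st()
E
python3 - <<'E'
from ov import *
heads('h18','R',[None,1.35,1.571])
E
```

```text
{'t': 17.9, 'tool_pos': [0.5895, -0.1253, 0.2243], 'force': [-0.4291, -0.5526, -0.6529], 'wrist_torque': [0.0051, 0.0653, -0.0118], 'opening': 0.0237}
xyaw 15.389306371143453 tilt [ 1.e-03 -7.e-04 -1.e+00] q6 1.0080637789325475
```

View pics/h18.png

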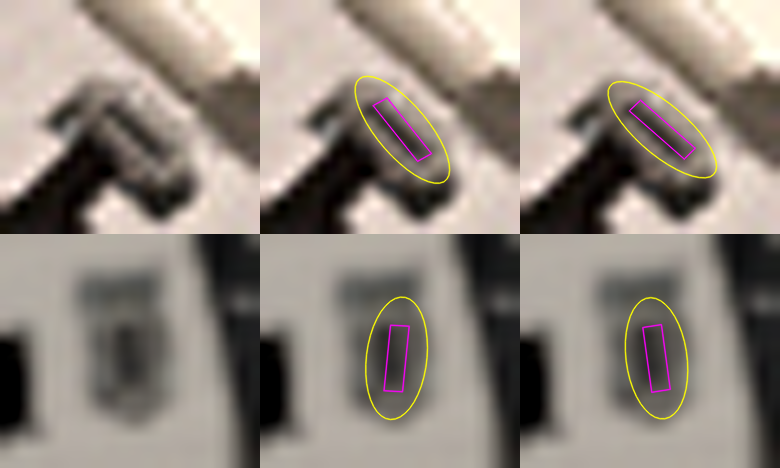

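Emit:
play_rows([
  [[0.9, -0.003, 0.026, 0, 0.15], [0.9, -0.006, 0.052, 0, 0.3], [0.9, -0.009, 0.078, 0, 0.45], [0.9, -0.012, 0.104, 0, 0.6], [0.9, -0.015, 0.13, 0, 0.75], [0.9, -0.018, 0.156, 0, 0.9], [0.9, -0.02, 0.182, 0, 1.05], [0.9, -0.0215, 0.2075, 0, 1.2]],
])

```text
t: 18.7
tool_pos: [0.5674, 0.0877, 0.2238]
orientation: [-2.32, -2.116, -0.001]
force: [0.2, -0.7, -0.5]
opening: 0.0238
```

Emit:
play_rows([
  [[0.9, 0, 0, -0.015, 0.14], [0.9, 0, 0, -0.03, 0.277], [0.9, 0, 0, -0.045, 0.277], [0.9, 0, 0, -0.047, 0.277], [0.9, 0, 0, -0.047, 0.277]],
])

```text
t: 19.2
tool_pos: [0.5674, 0.0856, 0.1763]
orientation: [-2.018, -2.406, 0.001]
force: [0.2, -0.0, -0.9]
opening: 0.0236
```

Run:
```python
from ov import *
look('s19',(245,200,281,236))
s=pickle.load(open('s19.pkl','rb'));print(proj(s,[.567,.0822,.079]))
```

```text
{'t': 19.25, 'tool_pos': [0.5679, 0.0855, 0.1772], 'force': [-0.8135, 0.8121, -0.6841], 'wrist_torque': [-0.0488, -0.1354, 0.0013], 'opening': 0.0238}
xyaw -259.95605273057527 tilt [-1.e-04  2.e-04 -1.e+00] q6 -0.11533613332498693
[[264.50449208 233.61498919]]
```

View pics/s19.png

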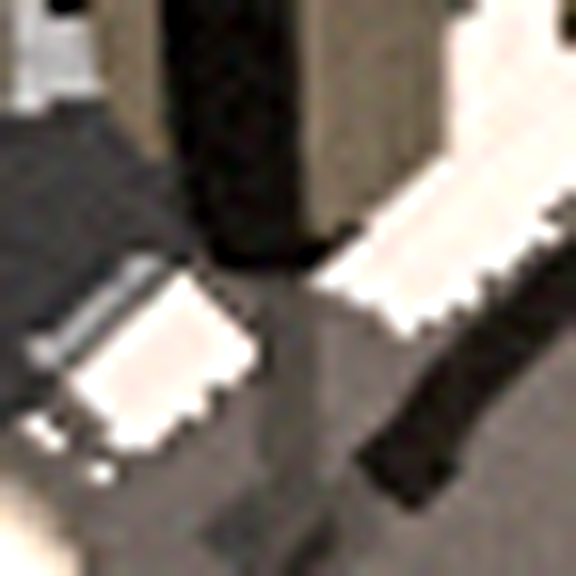

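Run:
```python
from ov import *
s=pickle.load(open('s19.pkl','rb'))
im=cv2.imread('pics/s19.png')
p=proj(s,[[.5679,.0855,z] for z in(.089,.101,.12,.151,.17)]);q=((p-[245,200]+.5)*16).astype(int)
for a in q: cv2.circle(im,tuple(map(int,a)),4,(0,0,255),-1)
cv2.imwrite('pics/s19b.png',im)
```

```text
(no output)
```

View pics/s19b.png

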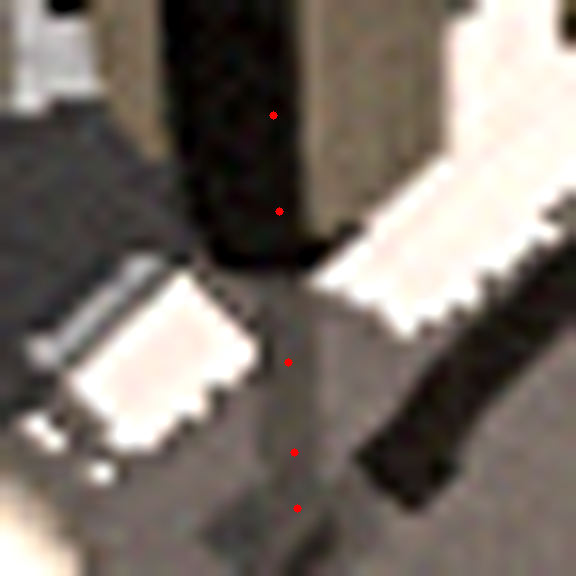

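Emit:
play_rows([
  [[0.9, 0, -0.0032, 0, 0], [0.9, 0, -0.0032, -0.004, 0], [0.9, 0, -0.0032, -0.008, 0], [0.9, 0, -0.0032, -0.011, 0], [0.9, 0, -0.0032, -0.011, 0]],
])

```text
t: 19.75
tool_pos: [0.5676, 0.0821, 0.1653]
orientation: [-2.015, -2.409, 0.001]
force: [0.3, -0.1, -0.0]
opening: 0.024
```

Run:
```python
from ov import *
st()
```

```text
{'t': 19.75, 'tool_pos': [0.5676, 0.0821, 0.1653], 'force': [0.3415, -0.0614, -0.0385], 'wrist_torque': [-0.0497, -0.0768, -0.0108], 'opening': 0.024}
xyaw -259.818234933015 tilt [-9.e-04 -1.e-04 -1.e+00] q6 -0.12340205749924223
```

Tip is about 2 mm below the head surface with no force, so it's in the slot. Lower further.

Emit:
play_rows([
  [[0.9, 0, 0, -0.001, 0], [0.9, 0, 0, -0.002, 0], [0.9, 0, 0, -0.0025, 0], [0.9, 0, 0, -0.0025, 0]],
])

```text
t: 20.15
tool_pos: [0.5681, 0.0823, 0.1637]
orientation: [2.015, 2.41, 0.001]
force: [0.5, -0.4, -0.6]
opening: 0.0238
```

Run:
```python
from ov import *
look('s20',(245,200,281,236))
```

```text
{'t': 20.2, 'tool_pos': [0.5681, 0.0822, 0.1637], 'force': [0.7392, 0.0225, 0.4316], 'wrist_torque': [0.0446, -0.3532, 0.0135], 'opening': 0.0235}
xyaw 100.2001994320703 tilt [ 4.e-04  1.e-04 -1.e+00] q6 -0.12360623150411387
```

View pics/s20.png

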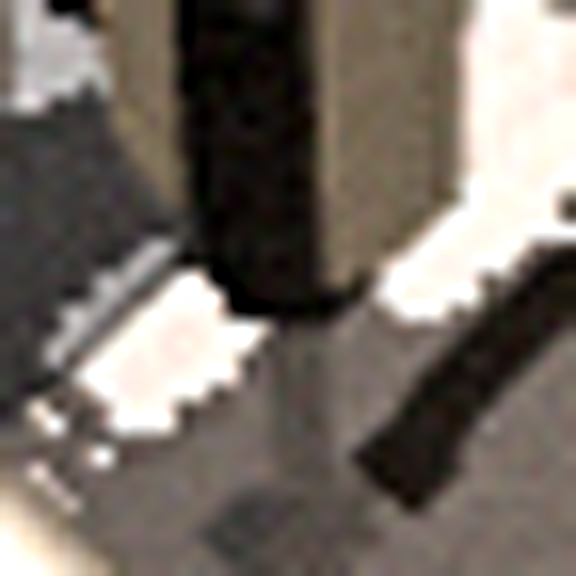

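Emit:
play_rows([
  [[0.9, 0, 0, -0.0005, 0.14], [0.9, 0, 0, -0.0005, 0.28], [0.9, 0, 0, -0.0005, 0.42], [0.9, 0, 0, -0.0005, 0.56], [0.9, 0, 0, -0.0003, 0.7], [0.9, 0, 0.0, 0, 0.84], [0.9, 0, 0.0004, 0, 0.96], [0.9, 0, 0.0008, 0, 1.06]],
])

```text
t: 21.0
tool_pos: [0.5671, 0.082, 0.1644]
orientation: [-0.513, -3.098, 0.004]
force: [-6.8, -6.2, 8.4]
opening: 0.024
```

Run:
```python
from ov import *
st()
```

```text
{'t': 21.0, 'tool_pos': [0.5671, 0.082, 0.1644], 'force': [-6.7954, -6.1895, 8.3969], 'wrist_torque': [-1.417, 1.5774, -0.0338], 'opening': 0.024}
xyaw -198.80569027338245 tilt [-0.0018 -0.002  -1.    ] q6 -1.1869690004097757
```

Emit:
play_rows([
  [[0.9, 0, 0.001, 0.0004, 0.12], [0.9, 0, 0.0018, 0.0006, 0.24], [0.9, 0, 0.0026, 0.0006, 0.36], [0.9, 0, 0.003, 0.0006, 0.48], [0.9, 0, 0.0035, 0.0006, 0.6], [0.9, 0, 0.0035, 0.0006, 0.7], [0.9, 0, 0.0035, 0.0006, 0.7]],
])

```text
t: 21.7
tool_pos: [0.5666, 0.0839, 0.1644]
orientation: [0.577, -3.084, 0.006]
force: [-8.1, -10.2, 7.4]
opening: 0.0235
```

Run:
```python
from ov import *
st()
```

```text
{'t': 21.7, 'tool_pos': [0.5666, 0.0839, 0.1644], 'force': [-8.0647, -10.2384, 7.4228], 'wrist_torque': [-2.5241, 1.9551, -0.0071], 'opening': 0.0235}
xyaw -158.80625299199053 tilt [-0.0035 -0.0046 -1.    ] q6 -1.8797049166627413
```

Emit:
play_rows([
  [[0.9, 0, 0.001, 0, 0], [0.9, 0, 0.0015, 0, 0], [0.9, 0, 0.0015, 0, 0]],
])

```text
t: 22.0
tool_pos: [0.5664, 0.0852, 0.1642]
orientation: [0.571, -3.084, 0.007]
force: [-8.0, -11.0, 7.3]
opening: 0.0236
```

Emit:
play_rows([
  [[0.9, 0.001, -0.002, 0.002, 0], [0.9, 0.001, -0.005, 0.02, -0.03], [0.9, 0, -0.04, 0.06, -0.1], [0.9, 0, -0.09, 0.06, -0.1], [0.9, 0, -0.13, 0.06, -0.1], [0.9, 0, -0.16, 0.06, -0.1]],
])

```text
t: 22.6
tool_pos: [0.5678, -0.0745, 0.2248]
orientation: [-0.417, 3.113, -0.001]
force: [-0.0, -0.2, -0.6]
opening: 0.0235
```

Run:
```python
from ov import *
heads('h21','L',[None,1.35,1.571])
```

```text
{'t': 22.7, 'tool_pos': [0.5676, -0.0758, 0.2242], 'force': [-0.1518, -0.1327, -1.431], 'wrist_torque': [0.0619, -0.1053, 0.0084], 'opening': 0.0238}
xyaw -164.92731355818927 tilt [-2.0e-04 -1.3e-03 -1.0e+00] q6 -2.0552251494527685
```

View pics/h21.png

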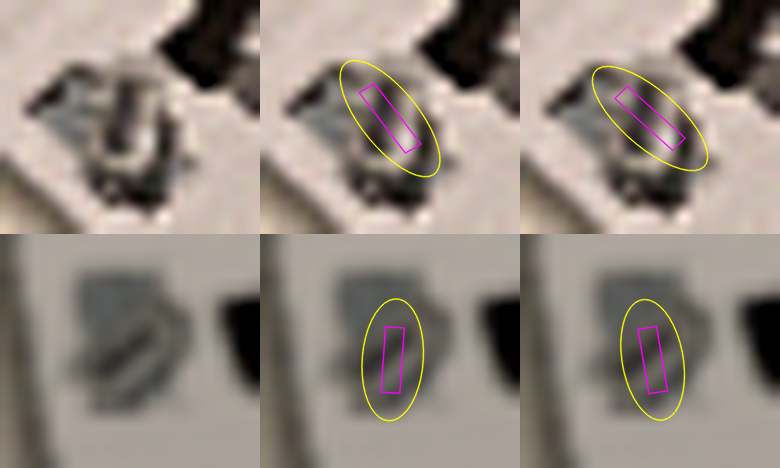

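Run:
```python
from ov import *
s,c=pickle.load(open('h21.pkl','rb'));rows=[]
C=np.array([0.58045,0.0287,0.0704]);X=stt(s,30,230);Y=stt(c,30,160)
for a in(.55,.75,.95):
    L,P,r,_=pumpmodel(C,.173,aL=a);L=[L[1],L[3]]
    u=proj(s,P)[0].round().astype(int);v=proj(c,P)[0].round().astype(int)
    draw(X,'a.png',(u[0]-10,u[1]-9,u[0]+10,u[1]+9),13,L);draw(Y,'b.png',(v[0]-10,v[1]-9,v[0]+10,v[1]+9),13,L)
    rows.append(np.vstack([cv2.imread('pics/a.png'),cv2.imread('pics/b.png')]))
cv2.imwrite('pics/h22.png',np.hstack(rows))
```

```text
(no output)
```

View pics/h22.png

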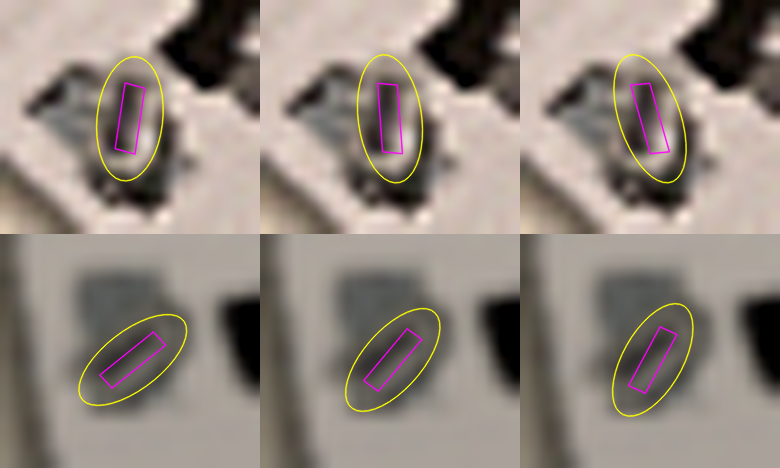

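Emit:
play_rows([
  [[0.9, 0, 0.03, 0, -0.15], [0.9, 0, 0.06, 0, -0.3], [0.9, 0, 0.09, 0, -0.45], [0.9, 0, 0.12, 0, -0.6], [0.9, 0, 0.145, 0, -0.75], [0.9, 0, 0.155, -0.01, -0.9], [0.9, 0, 0.155, -0.03, -1.04], [0.9, 0.0, 0.155, -0.048, -1.08]],
])

```text
t: 23.5
tool_pos: [0.5677, 0.0845, 0.1757]
orientation: [1.247, 2.883, 0.001]
force: [-0.2, -0.3, -1.5]
opening: 0.024
```

Emit:
play_rows([
  [[0.9, 0, 0, 0, 0], [0.9, 0, 0, 0, 0]],
])

```text
t: 23.7
tool_pos: [0.5675, 0.0835, 0.1761]
orientation: [-1.239, -2.886, 0.001]
force: [0.9, -0.4, 0.3]
opening: 0.0238
```

Run:
```python
from ov import *
look('s23',(245,200,281,236))
```

```text
{'t': 23.75, 'tool_pos': [0.5682, 0.0833, 0.177], 'force': [0.0366, 0.8395, -0.0247], 'wrist_torque': [0.0015, -0.1297, -0.0462], 'opening': 0.0237}
xyaw 133.52894046937067 tilt [ 7.e-04  1.e-04 -1.e+00] q6 -0.7034444661563979
```

View pics/s23.png

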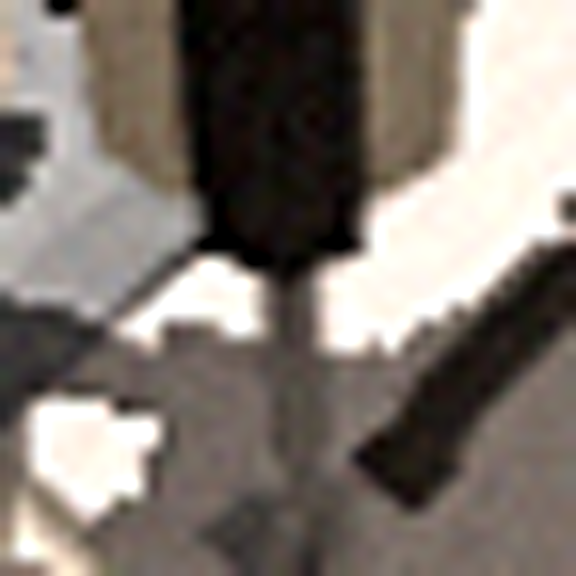

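Emit:
play_rows([
  [[0.9, 0, -0.001, -0.004, 0], [0.9, 0, -0.001, -0.008, 0], [0.9, 0, -0.001, -0.011, 0], [0.9, 0, -0.001, -0.0125, 0], [0.9, 0, -0.001, -0.0125, 0]],
])

```text
t: 24.25
tool_pos: [0.5681, 0.0817, 0.1635]
orientation: [1.242, 2.885, -0.0]
force: [0.9, -1.1, -1.1]
opening: 0.0238
```

Run:
```python
from ov import *
st()
```

```text
{'t': 24.25, 'tool_pos': [0.5681, 0.0817, 0.1635], 'force': [0.8669, -1.1218, -1.1198], 'wrist_torque': [-0.3853, -0.4646, 0.0219], 'opening': 0.0238}
xyaw 133.4250384162748 tilt [ 4.e-04 -5.e-04 -1.e+00] q6 -0.7040461070826336
```

Emit:
play_rows([
  [[0.9, 0, 0, -0.0008, 0.05], [0.9, 0.0005, 0.0005, -0.001, 0.15], [0.9, 0.001, 0.001, -0.001, 0.25], [0.9, 0.001, 0.001, -0.001, 0.35], [0.9, 0.001, 0.001, -0.001, 0.35]],
])

```text
t: 24.75
tool_pos: [0.5689, 0.0821, 0.1631]
orientation: [0.718, 3.058, -0.002]
force: [-1.8, -4.7, 3.6]
opening: 0.0236
```

Run:
```python
from ov import *
look('s24',(245,200,281,236))
```

```text
{'t': 24.8, 'tool_pos': [0.5689, 0.0821, 0.1631], 'force': [-2.792, -4.7465, 4.5489], 'wrist_torque': [-1.2133, 0.4646, -0.0334], 'opening': 0.0238}
xyaw 153.35356725464945 tilt [-1.0e-04 -1.5e-03 -1.0e+00] q6 -1.0503842187246635
```

View pics/s24.png

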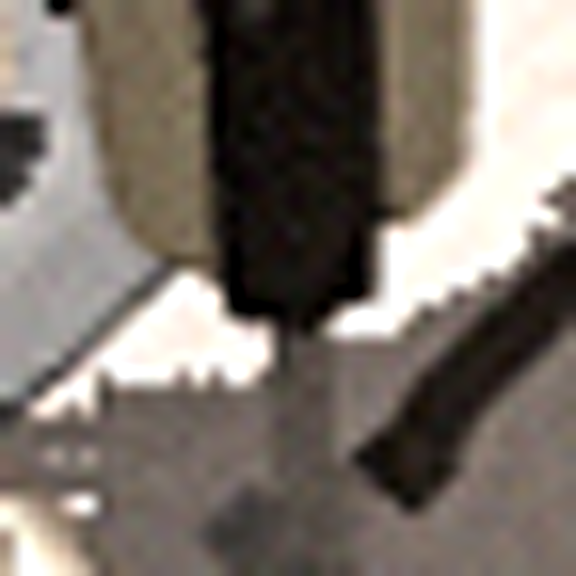

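Emit:
play_rows([
  [[0.9, 0.0005, 0.001, 0, 0.1], [0.9, 0.0005, 0.002, 0.0, 0.2], [0.9, 0.0005, 0.0028, 0.0, 0.3], [0.9, 0.0005, 0.0034, 0.0, 0.4], [0.9, 0.0005, 0.004, 0.0, 0.5], [0.9, 0.0005, 0.004, 0.0, 0.5]],
])

```text
t: 25.4
tool_pos: [0.5689, 0.0833, 0.1629]
orientation: [0.057, -3.139, 0.01]
force: [-5.4, -14.9, 6.2]
opening: 0.0239
```

Run:
```python
from ov import *
st()
```

```text
{'t': 25.4, 'tool_pos': [0.5689, 0.0833, 0.1629], 'force': [-5.4031, -14.9399, 6.193], 'wrist_torque': [-3.9165, 1.0662, -0.0407], 'opening': 0.0239}
xyaw -177.9225963968752 tilt [-0.0016 -0.0063 -1.    ] q6 -1.5457150205993968
```

Emit:
play_rows([
  [[0.9, 0.0005, 0.0005, 0, 0.1], [0.9, 0.0005, 0.001, 0, 0.2], [0.9, 0.0005, 0.001, 0, 0.3], [0.9, 0.0005, 0.001, 0, 0.36], [0.9, 0.0005, 0.001, 0, 0.36]],
])

```text
t: 25.9
tool_pos: [0.5697, 0.084, 0.1628]
orientation: [0.616, -3.078, 0.01]
force: [-2.8, -16.9, 3.5]
opening: 0.0238
```

Run:
```python
from ov import *
st()
```

```text
{'t': 25.9, 'tool_pos': [0.5697, 0.084, 0.1628], 'force': [-2.7906, -16.8894, 3.4703], 'wrist_torque': [-4.1083, 0.6269, -0.0658], 'opening': 0.0238}
xyaw -157.38661744042946 tilt [-9.0e-04 -6.7e-03 -1.0e+00] q6 -1.9027573321757512
```

Emit:
play_rows([
  [[0.9, -0.001, -0.003, 0.002, -0.05], [0.9, -0.001, -0.004, 0.02, -0.1], [0.9, 0, -0.04, 0.06, -0.2], [0.9, 0, -0.09, 0.06, -0.2], [0.9, 0, -0.13, 0.06, -0.2], [0.9, 0, -0.18, 0.06, -0.2]],
])

```text
t: 26.5
tool_pos: [0.5702, -0.0927, 0.2233]
orientation: [-0.306, 3.125, 0.001]
force: [-0.2, -0.7, -1.2]
opening: 0.0238
```

Run:
```python
from ov import *
heads('h25','L',[None,1.35,1.571])
```

```text
{'t': 26.6, 'tool_pos': [0.5696, -0.0974, 0.2226], 'force': [0.0129, 0.0663, -2.5039], 'wrist_torque': [0.0813, -0.0951, -0.0028], 'opening': 0.0236}
xyaw 190.8202627352887 tilt [ 2.0e-04 -1.7e-03 -1.0e+00] q6 -2.016657743857413
```

View pics/h25.png

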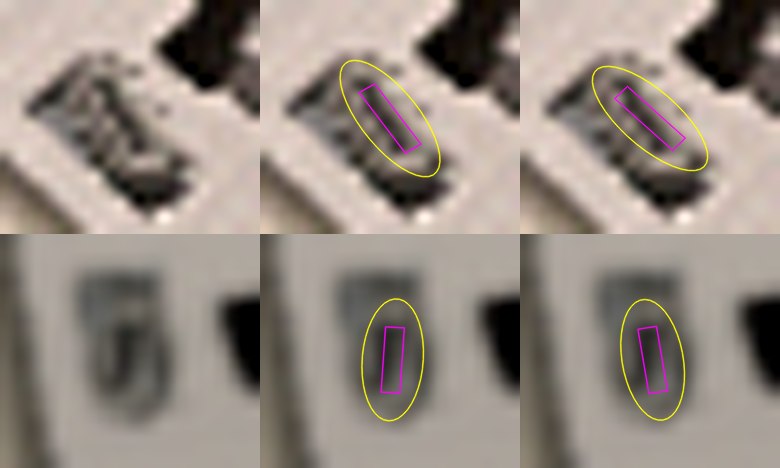

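Emit:
play_rows([
  [[0.9, 0, 0.05, 0, -0.14], [0.9, 0, 0.1, 0, -0.28], [0.9, 0, 0.15, 0, -0.28], [0.9, 0, 0.181, -0.01, -0.28], [0.9, 0, 0.181, -0.03, -0.28], [0.9, 0, 0.181, -0.044, -0.28], [0.9, 0, 0.181, -0.047, -0.28], [0.9, 0, 0.181, -0.047, -0.28]],
])

```text
t: 27.4
tool_pos: [0.5694, 0.0885, 0.1748]
orientation: [-0.133, -3.137, 0.0]
force: [0.5, 0.4, -1.1]
opening: 0.0234
```

Run:
```python
from ov import *
look('s26',(245,200,281,236))
```

```text
{'t': 27.45, 'tool_pos': [0.57, 0.0884, 0.1758], 'force': [-0.0023, 1.264, -0.0155], 'wrist_torque': [-0.0106, -0.091, 0.0118], 'opening': 0.0239}
xyaw -184.84357087437945 tilt [-2.e-04  0.e+00 -1.e+00] q6 -1.421387590340709
```

View pics/s26.png

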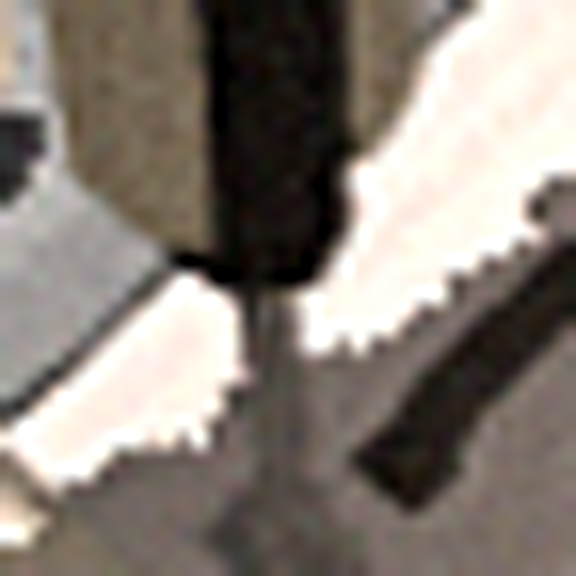

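Emit:
play_rows([
  [[0.9, -0.0015, -0.0068, 0, 0], [0.9, -0.0015, -0.0068, -0.003, 0], [0.9, -0.0015, -0.0068, -0.006, 0], [0.9, -0.0015, -0.0068, -0.009, 0], [0.9, -0.0015, -0.0068, -0.0115, 0], [0.9, -0.0015, -0.0068, -0.0115, 0]],
])

```text
t: 28.05
tool_pos: [0.5682, 0.0822, 0.1635]
orientation: [-0.13, -3.138, 0.0]
force: [0.7, -0.8, 0.4]
opening: 0.0236
```

Run:
```python
from ov import *
st()
```

```text
{'t': 28.05, 'tool_pos': [0.5682, 0.0822, 0.1635], 'force': [0.7005, -0.8451, 0.3507], 'wrist_torque': [-0.0413, -0.1165, -0.0047], 'opening': 0.0236}
xyaw -184.74080515842203 tilt [-7.e-04 -1.e-04 -1.e+00] q6 -1.4336222503181464
```

Emit:
play_rows([
  [[0.9, 0.001, 0.001, -0.0008, 0.1], [0.9, 0.001, 0.002, -0.0008, 0.2], [0.9, 0.001, 0.003, -0.0008, 0.3], [0.9, 0.001, 0.004, -0.0008, 0.4], [0.9, 0.001, 0.005, -0.0008, 0.5], [0.9, 0.001, 0.005, -0.0008, 0.55], [0.9, 0.001, 0.005, -0.0008, 0.55]],
])

```text
t: 28.75
tool_pos: [0.5695, 0.0837, 0.1633]
orientation: [0.728, -3.054, 0.009]
force: [-0.0, -12.6, 0.0]
opening: 0.0235
```

Run:
```python
from ov import *
st()
```

```text
{'t': 28.75, 'tool_pos': [0.5695, 0.0837, 0.1633], 'force': [-0.0204, -12.5696, 0.0042], 'wrist_torque': [-3.4347, -0.0315, -0.0265], 'opening': 0.0235}
xyaw -153.19169171069362 tilt [-4.0e-04 -6.2e-03 -1.0e+00] q6 -1.976849787193871
```

Emit:
play_rows([
  [[0.9, 0.0005, 0.0015, -0.0005, 0.05], [0.9, 0.0005, 0.003, -0.0005, 0.1], [0.9, 0.0005, 0.003, -0.0005, 0.1]],
])

```text
t: 29.05
tool_pos: [0.5709, 0.0856, 0.1632]
orientation: [0.879, -3.015, 0.013]
force: [1.8, -18.0, -0.2]
opening: 0.0236
```

Run:
```python
from ov import *
st()
```

```text
{'t': 29.05, 'tool_pos': [0.5709, 0.0856, 0.1632], 'force': [1.8166, -18.0095, -0.2333], 'wrist_torque': [-4.5897, -0.7595, -0.0078], 'opening': 0.0236}
xyaw -147.48825450310574 tilt [ 0.0017 -0.0082 -1.    ] q6 -2.071536512563249
```

Back off and look.

Emit:
play_rows([
  [[0.9, -0.001, -0.005, 0.001, -0.1], [0.9, -0.001, -0.007, 0.02, -0.2], [0.9, 0, -0.05, 0.06, -0.3], [0.9, 0, -0.1, 0.06, -0.3], [0.9, 0, -0.15, 0.06, -0.3], [0.9, 0, -0.19, 0.06, -0.3]],
])

```text
t: 29.65
tool_pos: [0.5701, -0.1016, 0.2238]
orientation: [-0.419, 3.112, -0.001]
force: [0.2, 0.2, -1.2]
opening: 0.0238
```

Run:
```python
from ov import *
heads('h29','L',[None,1.35,1.571])
```

```text
{'t': 29.75, 'tool_pos': [0.5696, -0.1052, 0.223], 'force': [0.7715, 0.0998, -0.9837], 'wrist_torque': [0.057, -0.0925, 0.0145], 'opening': 0.024}
xyaw -164.99698541929615 tilt [ 2.0e-04 -2.1e-03 -1.0e+00] q6 -2.102471488356129
```

View pics/h29.png

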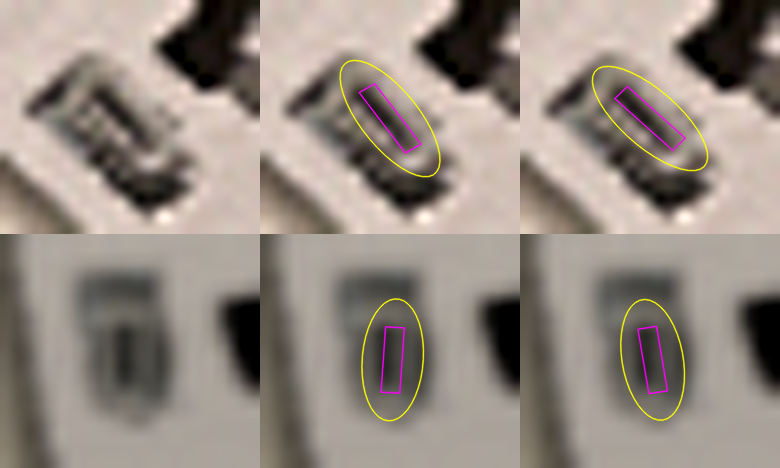

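```bash
cat > fitang.py <<'E'
from ov import *
def fitang(cam,side,C=np.array([0.58045,0.0287,0.0704]),psi=.173):
    g=cv2.cvtColor(cam['color'],cv2.COLOR_RGB2GRAY).astype(np.float32)
    th=np.radians(25);h=np.array([np.cos(psi),np.sin(psi),0]);ey=np.array([-np.sin(psi),np.cos(psi),0]);z=np.array([0,0,1.])
    ex=h*np.cos(th)+z*np.sin(th);n=-h*np.sin(th)+z*np.cos(th)
    c0=C+(.055 if side=='L' else -.055)*ey+n*.0095
    out=[]
    I=np.linspace(-.0065,.0065,14)
    def samp(P):
        p=proj(cam,P).astype(np.float32);return cv2.remap(g,p[:,0].reshape(1,-1),p[:,1].reshape(1,-1),cv2.INTER_LINEAR).mean()
    for a in np.arange(1.0,1.9,.05):
        u=ey*np.cos(a)-ex*np.sin(a); v=ex*np.cos(a)+ey*np.sin(a);best=-1e9
        for dx in np.arange(-.003,.0031,.001):
            for dy in np.arange(-.004,.0041,.001):
                c=c0+dx*ex+dy*ey
                d=samp([c+i*u for i in I])
                s=(samp([c+i*u+.0042*v for i in I])+samp([c+i*u-.0042*v for i in I]))/2-d
                if s>best: best=s;bb=(dx,dy)
        out.append((round(best,1),round(a,2),tuple(np.round(bb,3))))
    return sorted(out,reverse=True)[:4]
E
python3 - <<'E'
from fitang import *
s,c=pickle.load(open('h29.pkl','rb'));s18,c18=pickle.load(open('h18.pkl','rb'));s25,c25=pickle.load(open('h25.pkl','rb'))
for nm,cam,sd in(('L sc',s,'L'),('L top',c,'L'),('R sc29',s,'R'),('R sc18',s18,'R'),('R top18',c18,'R'),('Lold sc',s25,'L'),('Lold top',c25,'L')): print(nm,fitang(cam,sd))
E
```

```text
L sc [(np.float32(56.7), np.float64(1.45), (np.float64(0.003), np.float64(0.0))), (np.float32(56.5), np.float64(1.4), (np.float64(0.003), np.float64(0.0))), (np.float32(55.9), np.float64(1.5), (np.float64(0.002), np.float64(0.0))), (np.float32(55.4), np.float64(1.35), (np.float64(0.003), np.float64(0.0)))]
L top [(np.float32(16.2), np.float64(1.4), (np.float64(0.0), np.float64(0.002))), (np.float32(15.8), np.float64(1.45), (np.float64(0.0), np.float64(0.002))), (np.float32(15.4), np.float64(1.35), (np.float64(0.0), np.float64(0.002))), (np.float32(15.1), np.float64(1.5), (np.float64(0.001), np.float64(0.002)))]
R sc29 [(np.float32(43.5), np.float64(1.6), (np.float64(0.001), np.float64(0.001))), (np.float32(43.5), np.float64(1.55), (np.float64(0.0), np.float64(0.001))), (np.float32(43.2), np.float64(1.5), (np.float64(0.0), np.float64(0.001))), (np.float32(42.7), np.float64(1.65), (np.float64(0.001), np.float64(0.001)))]
R sc18 [(np.float32(44.5), np.float64(1.55), (np.float64(0.0), np.float64(0.001))), (np.float32(44.5), np.float64(1.5), (np.float64(0.0), np.float64(0.001))), (np.floa
[... 388 characters left out ...]
 (np.float32(14.4), np.float64(1.5), (np.float64(0.001), np.float64(0.002)))]
Lold sc [(np.float32(51.6), np.float64(1.25), (np.float64(0.002), np.float64(0.0))), (np.float32(51.2), np.float64(1.2), (np.float64(0.002), np.float64(0.0))), (np.float32(50.8), np.float64(1.3), (np.float64(0.002), np.float64(0.0))), (np.float32(50.0), np.float64(1.15), (np.float64(0.002), np.float64(0.0)))]
Lold top [(np.float32(17.9), np.float64(1.4), (np.float64(0.0), np.float64(0.002))), (np.float32(17.7), np.float64(1.35), (np.float64(0.0), np.float64(0.002))), (np.float32(17.5), np.float64(1.3), (np.float64(0.0), np.float64(0.002))), (np.float32(17.2), np.float64(1.25), (np.float64(0.0), np.float64(0.002)))]
```

Emit:
play_rows([
  [[0.9, 0, 0.05, 0, -0.13], [0.9, 0, 0.1, 0, -0.26], [0.9, 0, 0.15, 0, -0.26], [0.9, 0, 0.183, -0.01, -0.26], [0.9, 0, 0.183, -0.03, -0.26], [0.9, 0, 0.183, -0.044, -0.26], [0.9, 0, 0.183, -0.047, -0.26], [0.9, 0, 0.183, -0.047, -0.26]],
])

```text
t: 30.55
tool_pos: [0.5694, 0.0826, 0.1751]
orientation: [0.01, -3.14, 0.0]
force: [0.0, 0.0, -0.8]
opening: 0.0241
```

Run:
```python
from ov import *
st()
```

```text
{'t': 30.55, 'tool_pos': [0.5694, 0.0826, 0.1751], 'force': [0.0073, 0.0053, -0.8386], 'wrist_torque': [0.0615, -0.1684, 0.0424], 'opening': 0.0241}
xyaw -179.63427064144628 tilt [-1.7e-03 -2.0e-04 -1.0e+00] q6 -1.5220646675651628
```

Emit:
play_rows([
  [[0.9, 0.0005, 0, -0.003, 0], [0.9, 0.0005, 0, -0.006, 0], [0.9, 0.0005, 0, -0.009, 0], [0.9, 0.0005, 0, -0.0115, 0], [0.9, 0.0005, 0, -0.0115, 0]],
])

```text
t: 31.05
tool_pos: [0.5704, 0.0825, 0.164]
orientation: [0.011, -3.141, 0.002]
force: [-0.1, -3.1, -2.3]
opening: 0.0236
```

Run:
```python
from ov import *
st()
```

```text
{'t': 31.05, 'tool_pos': [0.5704, 0.0825, 0.164], 'force': [-0.0894, -3.071, -2.2553], 'wrist_torque': [-0.7397, -0.3247, 0.019], 'opening': 0.0236}
xyaw -179.61013200628233 tilt [-2.e-04 -1.e-03 -1.e+00] q6 -1.5220981317843156
```

Emit:
play_rows([
  [[0.9, 0.001, 0.001, -0.0008, 0.1], [0.9, 0.0015, 0.002, -0.0008, 0.2], [0.9, 0.0015, 0.003, -0.0008, 0.3], [0.9, 0.0015, 0.004, -0.0008, 0.4], [0.9, 0.0015, 0.004, -0.0008, 0.4]],
])

```text
t: 31.55
tool_pos: [0.5717, 0.0843, 0.1635]
orientation: [0.639, -3.074, 0.008]
force: [-0.8, -13.0, 0.8]
opening: 0.0237
```

Run:
```python
from ov import *
st()
```

```text
{'t': 31.55, 'tool_pos': [0.5717, 0.0843, 0.1635], 'force': [-0.8281, -12.9523, 0.8182], 'wrist_torque': [-3.016, 0.2138, 0.0564], 'opening': 0.0237}
xyaw -156.5197829945818 tilt [-9.0e-04 -5.1e-03 -1.0e+00] q6 -1.9188723446631644
```

Emit:
play_rows([
  [[0.9, 0.0005, 0.0015, -0.0005, 0.08], [0.9, 0.001, 0.003, -0.0005, 0.15], [0.9, 0.001, 0.0045, -0.0005, 0.15], [0.9, 0.001, 0.0045, -0.0005, 0.15]],
])

```text
t: 31.95
tool_pos: [0.5739, 0.0871, 0.1635]
orientation: [0.862, -3.021, 0.013]
force: [2.5, -18.5, -1.0]
opening: 0.0237
```

Run:
```python
from ov import *
st()
```

```text
{'t': 31.95, 'tool_pos': [0.5739, 0.0871, 0.1635], 'force': [2.5435, -18.4596, -1.0364], 'wrist_torque': [-4.5993, -0.8247, 0.0534], 'opening': 0.0237}
xyaw -148.15974289655168 tilt [ 0.0019 -0.0078 -1.    ] q6 -2.0577491561987333
```

Emit:
play_rows([
  [[0.9, -0.002, -0.006, 0.001, -0.1], [0.9, -0.002, -0.008, 0.02, -0.2], [0.9, 0, -0.05, 0.06, -0.3], [0.9, 0, -0.1, 0.06, -0.3], [0.9, 0, -0.15, 0.06, -0.3], [0.9, 0, -0.19, 0.06, -0.3]],
])

```text
t: 32.55
tool_pos: [0.5731, -0.1, 0.224]
orientation: [-0.403, 3.114, -0.001]
force: [0.7, 0.3, -0.9]
opening: 0.0236
```

Run:
```python
from fitang import *
heads('h32','L',[None,1.45,1.571])
s,c=pickle.load(open('h32.pkl','rb'))
for nm,cam,sd in(('L sc',s,'L'),('L top',c,'L'),('R sc',s,'R')): print(nm,fitang(cam,sd))
```

```text
{'t': 32.65, 'tool_pos': [0.5726, -0.1036, 0.2233], 'force': [-0.0247, 1.3565, -1.0132], 'wrist_torque': [0.1343, -0.1463, 0.0347], 'opening': 0.0234}
xyaw 194.4266456517318 tilt [ 3.0e-04 -1.8e-03 -1.0e+00] q6 -2.0886028495410103
L sc [(np.float32(56.5), np.float64(1.5), (np.float64(0.002), np.float64(0.0))), (np.float32(56.5), np.float64(1.45), (np.float64(0.003), np.float64(0.0))), (np.float32(56.0), np.float64(1.4), (np.float64(0.003), np.float64(0.0))), (np.float32(55.4), np.float64(1.55), (np.float64(0.002), np.float64(0.0)))]
L top [(np.float32(16.6), np.float64(1.4), (np.float64(0.0), np.float64(0.002))), (np.float32(16.2), np.float64(1.45), (np.float64(0.0), np.float64(0.002))), (np.float32(15.8), np.float64(1.35), (np.float64(0.0), np.float64(0.002))), (np.float32(15.2), np.float64(1.5), (np.float64(0.001), np.float64(0.002)))]
R sc [(np.float32(45.7), np.float64(1.5), (np.float64(0.0), np.float64(0.001))), (np.float32(45.6), np.float64(1.55), (np.float64(0.0), np.float64(0.001))), (np.float32(45.0), np.float64(1.6), (np.float64(0.0), np.float64(0.001))), (np.float32(44.9), np.float64(1.45), (np.float64(0.001), np.float64(0.001)))]
```

View pics/h32.png

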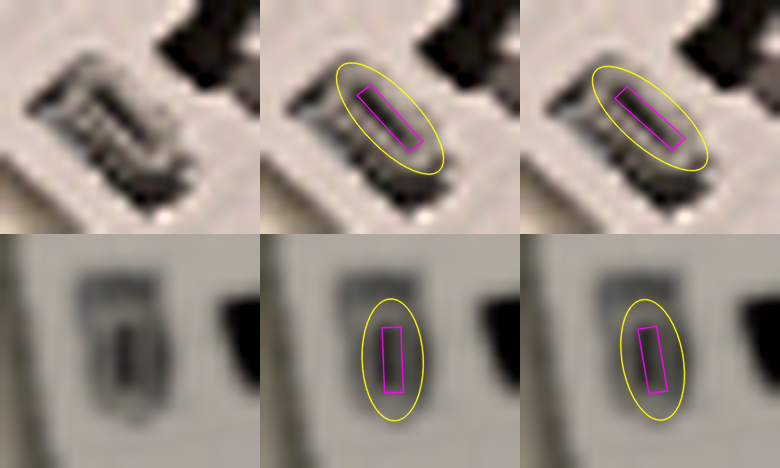

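Emit:
play_rows([
  [[0.9, 0.01, 0.05, 0, -0.077], [0.9, 0.01, 0.1, 0, -0.077], [0.9, 0.01, 0.15, 0, -0.077], [0.9, 0.011, 0.1725, -0.01, -0.077], [0.9, 0.011, 0.1725, -0.03, -0.077], [0.9, 0.011, 0.1725, -0.04, -0.077], [0.9, 0.011, 0.1725, -0.04, -0.077]],
])

```text
t: 33.35
tool_pos: [0.5825, 0.0745, 0.1808]
orientation: [0.283, -3.125, -0.0]
force: [-0.3, -0.1, -0.1]
opening: 0.0238
```

Run:
```python
from ov import *
look('s33',(245,200,281,236))
```

```text
{'t': 33.4, 'tool_pos': [0.5832, 0.0741, 0.1822], 'force': [1.0153, -0.4386, -1.0547], 'wrist_torque': [0.0809, -0.1472, 0.0044], 'opening': 0.0238}
xyaw -169.69118722900419 tilt [-0.0021 -0.     -1.    ] q6 -1.7116194848660071
```

View pics/s33.png

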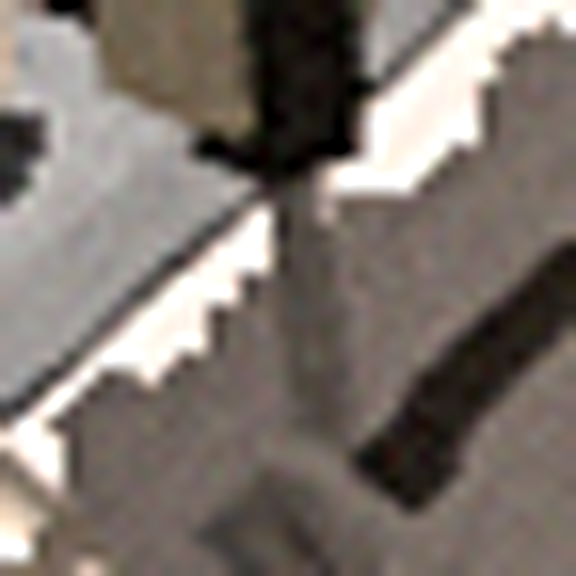

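Emit:
play_rows([
  [[0.9, 0, 0, -0.006, 0], [0.9, 0, 0, -0.011, 0], [0.9, 0, 0, -0.0135, 0], [0.9, 0, 0, -0.0135, 0]],
])

```text
t: 33.8
tool_pos: [0.5837, 0.0739, 0.1692]
orientation: [0.282, -3.128, -0.0]
force: [-0.8, -0.4, -0.8]
opening: 0.0238
```

Emit:
play_rows([
  [[0.9, -0.0002, 0.001, 0, 0], [0.9, -0.0003, 0.002, 0, 0], [0.9, -0.0004, 0.003, 0, 0], [0.9, -0.0005, 0.004, 0, 0], [0.9, -0.0006, 0.005, 0, 0], [0.9, -0.0006, 0.005, 0, 0]],
])

```text
t: 34.4
tool_pos: [0.5839, 0.0778, 0.17]
orientation: [-0.282, 3.128, -0.004]
force: [1.4, -6.6, 0.0]
opening: 0.0236
```

Run:
```python
from ov import *
look('s34',(245,200,281,236))
```

```text
{'t': 34.45, 'tool_pos': [0.5839, 0.0778, 0.17], 'force': [1.9625, -6.947, 0.327], 'wrist_torque': [-1.6873, -0.5604, 0.044], 'opening': 0.0239}
xyaw 190.29876991070336 tilt [ 0.0014 -0.0025 -1.    ] q6 -1.703071186408706
```

View pics/s34.png

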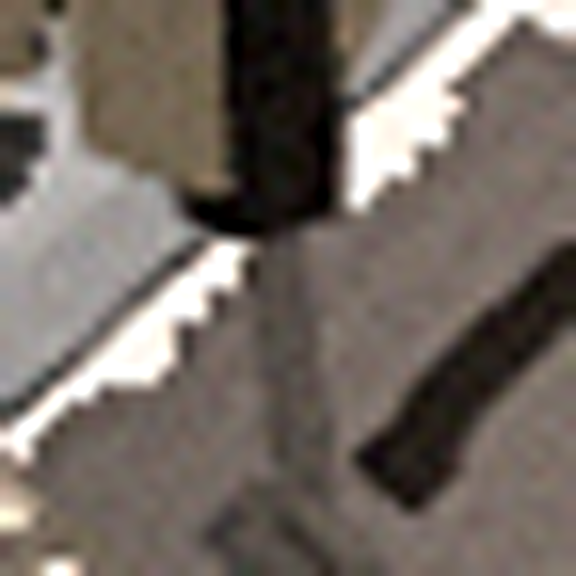

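Emit:
play_rows([
  [[0.9, -0.0002, 0.001, 0, 0], [0.9, -0.0003, 0.002, 0, 0], [0.9, -0.0004, 0.003, 0, 0], [0.9, -0.0004, 0.004, 0, 0], [0.9, -0.0004, 0.004, 0, 0]],
])

```text
t: 34.95
tool_pos: [0.5839, 0.0796, 0.1701]
orientation: [-0.28, 3.127, -0.01]
force: [2.6, -14.7, -0.2]
opening: 0.0234
```

Emit:
play_rows([
  [[0.9, 0.0004, -0.004, 0.002, 0], [0.9, 0.0004, -0.006, 0.02, 0], [0.9, 0, -0.05, 0.06, 0], [0.9, 0, -0.1, 0.06, 0], [0.9, 0, -0.15, 0.06, 0], [0.9, 0, -0.18, 0.06, 0]],
])

```text
t: 35.55
tool_pos: [0.5831, -0.099, 0.2307]
orientation: [-0.282, 3.127, -0.001]
force: [-0.4, 0.2, -0.5]
opening: 0.024
```

Run:
```python
from fitang import *
heads('h35','L',[None,1.45,1.571])
s,c=pickle.load(open('h35.pkl','rb'))
for nm,cam,sd in(('L sc',s,'L'),('L top',c,'L'),('R sc',s,'R')): print(nm,fitang(cam,sd))
```

```text
{'t': 35.65, 'tool_pos': [0.5828, -0.1011, 0.2298], 'force': [-0.603, 0.6509, -0.3795], 'wrist_torque': [0.0846, -0.1897, 0.003], 'opening': 0.024}
xyaw 190.06507480580976 tilt [ 6.0e-04 -1.1e-03 -1.0e+00] q6 -2.004275729536643
L sc [(np.float32(55.3), np.float64(1.55), (np.float64(0.002), np.float64(0.0))), (np.float32(55.2), np.float64(1.5), (np.float64(0.002), np.float64(0.0))), (np.float32(54.9), np.float64(1.6), (np.float64(0.001), np.float64(0.0))), (np.float32(54.4), np.float64(1.65), (np.float64(0.001), np.float64(0.0)))]
L top [(np.float32(14.4), np.float64(1.45), (np.float64(0.0), np.float64(0.002))), (np.float32(14.4), np.float64(1.4), (np.float64(0.0), np.float64(0.002))), (np.float32(13.9), np.float64(1.5), (np.float64(0.001), np.float64(0.002))), (np.float32(13.8), np.float64(1.55), (np.float64(0.001), np.float64(0.002)))]
R sc [(np.float32(23.8), np.float64(1.0), (np.float64(0.002), np.float64(-0.002))), (np.float32(23.2), np.float64(1.05), (np.float64(0.002), np.float64(-0.002))), (np.float32(23.1), np.float64(1.6), (np.float64(0.001), np.float64(0.001))), (np.float32(22.9), np.float64(1.65), (np.float64(0.001), np.float64(0.001)))]
```

View pics/h35.png

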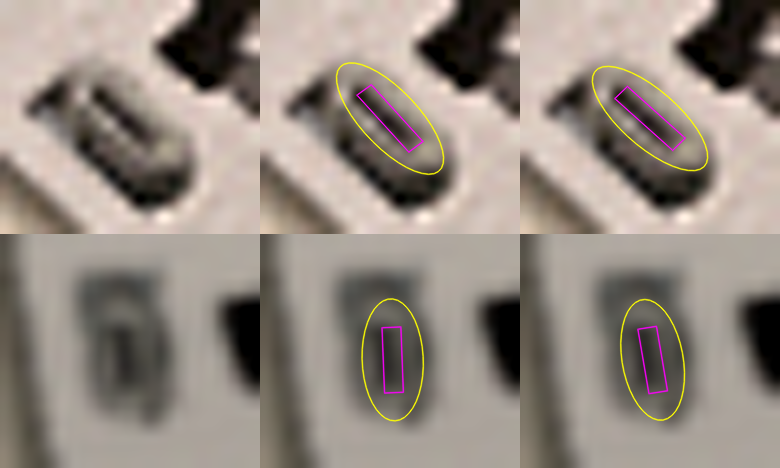

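Emit:
play_rows([
  [[0.9, 0.015, 0.05, 0, 0], [0.9, 0.019, 0.0626, -0.02, 0], [0.9, 0.019, 0.0626, -0.045, 0], [0.9, 0.019, 0.0626, -0.048, 0], [0.9, 0.019, 0.0626, -0.048, 0]],
])

```text
t: 36.15
tool_pos: [0.6012, -0.0335, 0.1808]
orientation: [0.283, -3.127, -0.001]
force: [1.3, -0.6, -0.6]
opening: 0.0238
```

Run:
```python
from ov import *
look('s36')
```

```text
{'t': 36.2, 'tool_pos': [0.602, -0.0339, 0.1821], 'force': [0.0595, -0.0011, 0.6923], 'wrist_torque': [0.0673, -0.1808, -0.0276], 'opening': 0.0238}
xyaw 190.33348522058358 tilt [-0.e+00  2.e-04 -1.e+00] q6 -1.8926138618097181
```

View pics/s36.png

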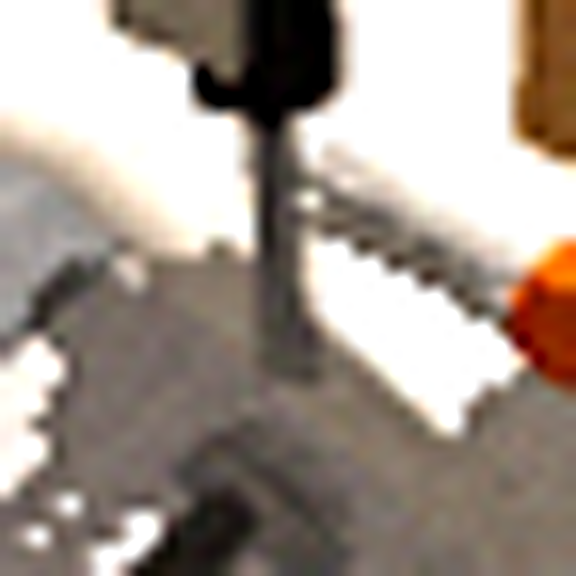

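Descend 13.5 mm and push like on the left.

Emit:
play_rows([
  [[0.9, 0, -0.001, -0.006, 0], [0.9, 0, -0.001, -0.0125, 0], [0.9, 0, 0, -0.0125, 0], [0.9, -0.0003, 0.002, -0.0125, 0], [0.9, -0.0006, 0.004, -0.0125, 0], [0.9, -0.0008, 0.006, -0.0125, 0], [0.9, -0.001, 0.008, -0.0125, 0], [0.9, -0.001, 0.008, -0.0125, 0]],
])

```text
t: 37.0
tool_pos: [0.6016, -0.0296, 0.1697]
orientation: [-0.281, 3.128, -0.01]
force: [1.8, -13.8, -2.4]
opening: 0.0237
```

Emit:
play_rows([
  [[0.9, 0.0, 0.001, 0, 0], [0.9, 0, 0.001, 0, 0]],
])

```text
t: 37.2
tool_pos: [0.6016, -0.0293, 0.1697]
orientation: [-0.28, 3.128, -0.011]
force: [2.4, -15.7, -2.2]
opening: 0.0239
```

Emit:
play_rows([
  [[0.9, 0, -0.006, 0.003, 0], [0.9, 0, -0.008, 0.03, 0], [0.9, 0.01, -0.05, 0.06, 0.1], [0.9, 0.025, -0.1, 0.06, 0.1], [0.9, 0.04, -0.15, 0.06, 0.1], [0.9, 0.055, -0.195, 0.06, 0.1], [0.9, 0.055, -0.195, 0.06, 0.1], [0.9, 0.055, -0.195, 0.06, 0.1]],
])

```text
t: 38.0
tool_pos: [0.6558, -0.2215, 0.2284]
orientation: [0.435, -3.111, -0.002]
force: [-0.0, 0.9, -0.3]
opening: 0.0238
```

Run:
```python
from fitang import *
heads('h37','R',[None,1.45,1.571])
s,c=pickle.load(open('h37.pkl','rb'))
for nm,cam,sd in(('R sc',s,'R'),('R top',c,'R'),('L sc',s,'L')): print(nm,fitang(cam,sd))
cv2.imwrite('pics/blk.png',cv2.resize(s['color'][110:180,290:360,::-1],None,fx=8,fy=8,interpolation=cv2.INTER_CUBIC))
```

```text
{'t': 38.1, 'tool_pos': [0.6559, -0.2192, 0.2291], 'force': [-0.0784, -0.7067, 0.0694], 'wrist_torque': [0.1126, -0.146, 0.0153], 'opening': 0.0236}
xyaw 196.08098221867533 tilt [-0.e+00  8.e-04 -1.e+00] q6 -2.248439355777324
R sc [(np.float32(46.9), np.float64(1.6), (np.float64(0.001), np.float64(0.001))), (np.float32(46.5), np.float64(1.55), (np.float64(0.001), np.float64(0.001))), (np.float32(46.5), np.float64(1.5), (np.float64(0.002), np.float64(0.001))), (np.float32(46.2), np.float64(1.65), (np.float64(0.001), np.float64(0.001)))]
R top [(np.float32(15.1), np.float64(1.7), (np.float64(0.001), np.float64(0.001))), (np.float32(15.0), np.float64(1.75), (np.float64(0.001), np.float64(0.001))), (np.float32(14.9), np.float64(1.65), (np.float64(0.001), np.float64(0.001))), (np.float32(14.7), np.float64(1.8), (np.float64(0.001), np.float64(0.001)))]
L sc [(np.float32(58.0), np.float64(1.6), (np.float64(0.001), np.float64(0.0))), (np.float32(57.7), np.float64(1.55), (np.float64(0.002), np.float64(0.0))), (np.float32(57.5), np.float64(1.65), (np.float64(0.001), np.float64(0.0))), (np.float32(57.4), np.float64(1.5), (np.float64(0.002), np.float64(0.0)))]
```

View pics/h37.png

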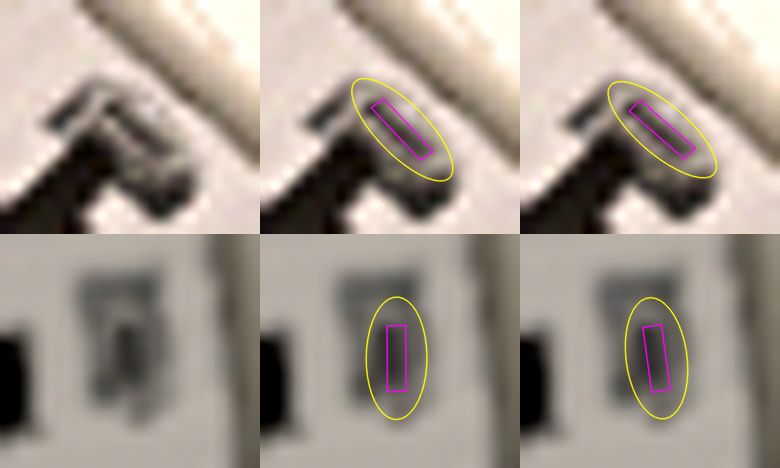

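View pics/blk.png

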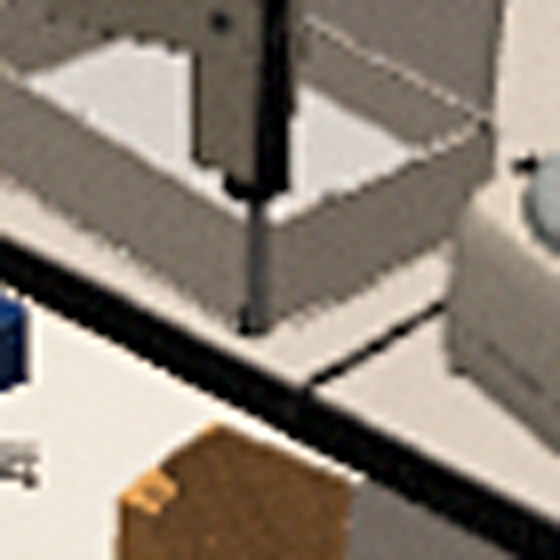

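Run:
```python
from ov import *
s,c=pickle.load(open('h37.pkl','rb'))
# expected
for z in(.1409,.17,.2): print((proj(s,[.6559,-.2200,z])[0]-[290,110]+.5)*8)
# image jac of x,y at tip
p0=proj(s,[.656,-.22,.141])[0];print((proj(s,[.661,-.22,.141])[0]-p0)*8,(proj(s,[.656,-.215,.141])[0]-p0)*8)
```

```text
[235.47053362 328.65800279]
[239.1028949  260.17313922]
[242.94280281 187.28225634]
[-10.36061373  -5.31889451] [-9.13030463  5.49860869]
```

Emit:
play_rows([
  [[0.9, 0.0015, -0.0065, -0.02, 0], [0.9, 0.0015, -0.0065, -0.05, 0], [0.9, 0.0015, -0.0065, -0.055, 0], [0.9, 0.0015, -0.0065, -0.055, 0], [0.9, 0.0015, -0.0065, -0.055, 0]],
])

```text
t: 38.6
tool_pos: [0.6581, -0.2259, 0.1759]
orientation: [-0.44, 3.109, -0.001]
force: [-0.5, 0.8, -0.6]
opening: 0.0238
```

Run:
```python
from ov import *
look('s38',(295,130,345,180),12)
s=pickle.load(open('s38.pkl','rb'))
st=sensors.read_state()['tool_pos']
for dz in(-.0882,-.0882+.03): print((proj(s,[st[0],st[1],st[2]+dz])[0]-[295,130]+.5)*12)
print((proj(s,[.6575,-.2257,.066])[0]-[295,130]+.5)*12)
```

```text
{'t': 38.65, 'tool_pos': [0.6584, -0.2263, 0.1764], 'force': [0.8474, 0.4124, -0.3235], 'wrist_torque': [0.0573, -0.1574, -0.0312], 'opening': 0.0238}
xyaw 196.10432582239582 tilt [ 0.0027 -0.0011 -1.    ] q6 -2.2566448723376533
[292.90506416 416.36271159]
[298.40039564 316.36418685]
[289.98233985 490.95266259]
```

View pics/s38.png

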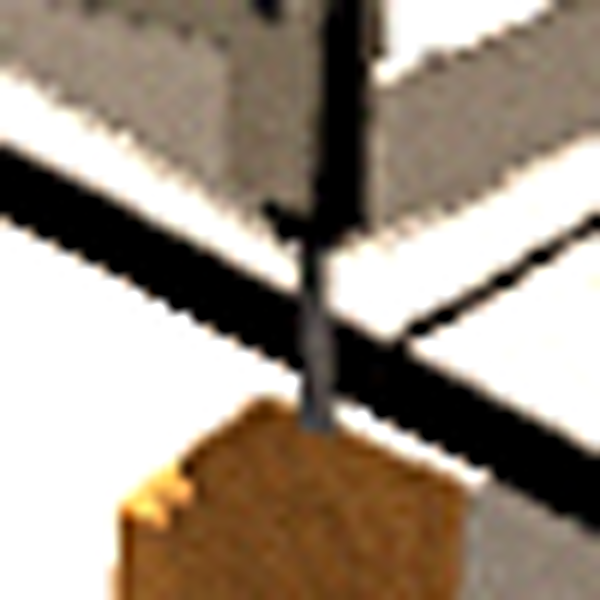

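Emit:
play_rows([
  [[0.9, 0.0042, 0.0005, 0, 0], [0.9, 0.0042, 0.0005, -0.01, 0], [0.9, 0.0042, 0.0005, -0.02, 0], [0.9, 0.0042, 0.0005, -0.03, 0], [0.9, 0.0042, 0.0005, -0.03, 0]],
])

```text
t: 39.15
tool_pos: [0.6621, -0.2257, 0.1416]
orientation: [-0.439, 3.11, 0.002]
force: [7.1, 0.3, -3.3]
opening: 0.0237
```

Run:
```python
from ov import *
look('s39',(295,130,345,180),12)
```

```text
{'t': 39.2, 'tool_pos': [0.6621, -0.2257, 0.142], 'force': [5.7631, 0.9432, -3.6707], 'wrist_torque': [0.2396, -1.7931, 0.0687], 'opening': 0.0235}
xyaw 196.06252916983325 tilt [ 7.0e-04  1.1e-03 -1.0e+00] q6 -2.2537242546454554
```

View pics/s39.png

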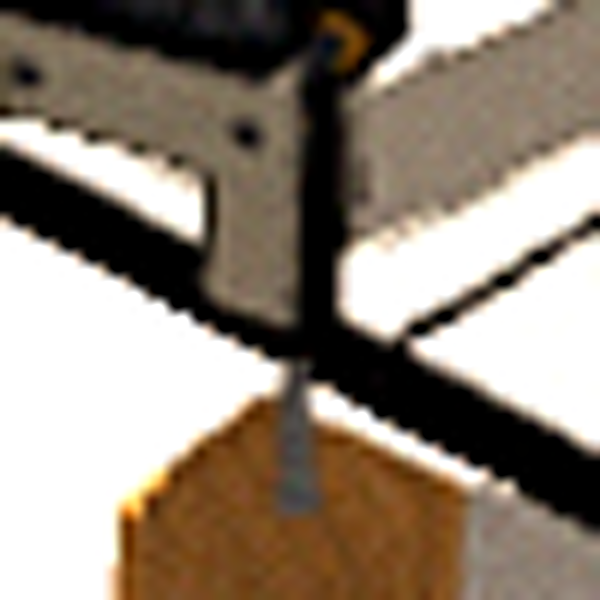

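Emit:
play_rows([
  [[0.9, 0.0, 0, -0.008, 0], [0.9, -0.001, 0, -0.016, 0], [0.9, -0.002, 0, -0.024, 0], [0.9, -0.003, 0, -0.032, 0], [0.9, -0.0035, 0, -0.038, 0], [0.9, -0.004, 0, -0.042, 0], [0.9, -0.0045, 0, -0.046, 0], [0.9, -0.0045, 0, -0.046, 0]],
], force=10)

```text
t: 40.0
tool_pos: [0.6568, -0.2262, 0.0973]
orientation: [0.438, -3.11, -0.001]
force: [1.8, 0.1, -1.2]
opening: 0.0239
```

Run:
```python
from ov import *
look('s40',(295,130,345,180),12)
```

```text
{'t': 40.05, 'tool_pos': [0.6568, -0.2262, 0.0976], 'force': [1.2552, 0.4107, -1.8371], 'wrist_torque': [0.1589, -0.4525, 0.0045], 'opening': 0.0244}
xyaw -163.94650397470573 tilt [-8.e-04  2.e-04 -1.e+00] q6 -2.2562819481258085
```

View pics/s40.png

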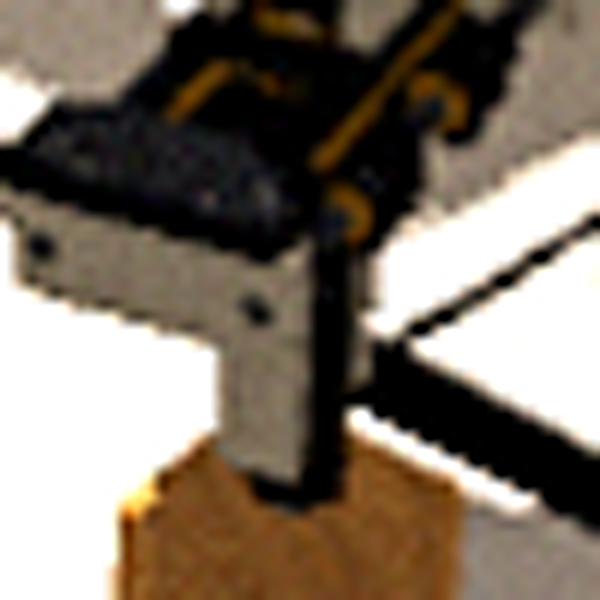

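Nearly seated (about 5 mm left). Press down until contact, then release.

Emit:
play_rows([
  [[0.9, 0.0005, 0, -0.003, 0], [0.9, 0.0005, 0, -0.006, 0], [0.9, 0.0005, 0, -0.008, 0], [0.9, 0.0005, 0, -0.008, 0]],
])

```text
t: 40.45
tool_pos: [0.6578, -0.2262, 0.0912]
orientation: [-0.439, 3.11, -0.0]
force: [-3.1, 1.5, 7.1]
opening: 0.0239
```

Emit:
play_rows([
  [[0.6, 0, 0, 0, 0], [0.2, 0, 0, 0, 0], [-0.2, 0, 0, 0, 0], [-0.2, 0, 0, 0, 0], [-0.2, 0, 0, 0.05, 0], [-0.2, 0, 0, 0.1, 0], [-0.2, 0, 0, 0.13, 0]],
])

```text
t: 41.15
tool_pos: [0.6587, -0.2267, 0.2246]
orientation: [-0.438, 3.107, -0.004]
force: [1.1, 1.2, 0.3]
opening: 0.0558
```

Run:
```python
from ov import *
look('s41',(280,110,360,190),7.5 and 7)
c=read_camera('top');pickle.dump(c,open('t41.pkl','wb'))
```

```text
{'t': 41.2, 'tool_pos': [0.6605, -0.2275, 0.2303], 'force': [-0.157, -0.4205, 3.0553], 'wrist_torque': [0.0333, -0.1392, -0.0576], 'opening': 0.0556}
xyaw 196.0520227166078 tilt [ 0.0105 -0.0046 -0.9999] q6 -2.2559984522933947
```

View pics/s41.png

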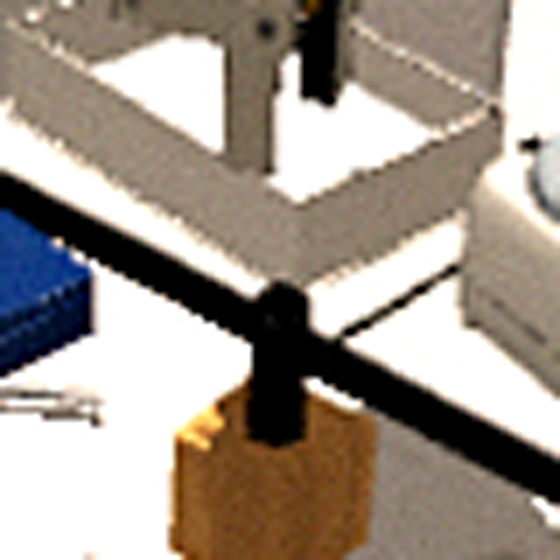

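Run:
```python
from ov import *
s=pickle.load(open('s41.pkl','rb'));c=pickle.load(open('t41.pkl','rb'))
C=np.array([0.58045,0.0287,0.0704]);psi=.173;th=np.radians(25)
h=np.array([np.cos(psi),np.sin(psi),0]);ey=np.array([-np.sin(psi),np.cos(psi),0]);z=np.array([0,0,1.])
ex=h*np.cos(th)+z*np.sin(th);n=-h*np.sin(th)+z*np.cos(th)
for nm,cam in(('scene',s),('top',c),('scene0',pickle.load(open('scene0.pkl','rb'))),('top0',pickle.load(open('top0.pkl','rb')))):
    W=cloud(cam).reshape(-1,3)-C;q=np.c_[W@ex,W@ey,W@n]
    m=(abs(q[:,0])<.04)&(abs(q[:,1])<.045)&(q[:,2]>.018)&(q[:,2]<.04)
    p=q[m];print(nm,len(p),p.mean(0).round(4),np.percentile(p,[3,97],axis=0).round(4))
    m=(abs(q[:,0])<.04)&(abs(q[:,1])<.07)&(abs(q[:,2])<.006);print('  panel n',np.median(q[m][:,2]).round(4))
draw(stt(c,10,140),'p41.png',(243,180,313,220),11,pumpmodel(C+.0015*ey,psi,aL=1.571,aR=1.571)[0][7:])
```

```text
scene 90 [-0.      0.0013  0.0266] [[-0.0044 -0.0308  0.0213]
 [ 0.0047  0.0314  0.0299]]
  panel n -0.0011
top 96 [ 0.0012 -0.0005  0.0279] [[-0.0042 -0.0298  0.0212]
 [ 0.0057  0.0296  0.0351]]
  panel n 0.0005
scene0 89 [-0.0002  0.0019  0.027 ] [[-0.0045 -0.0293  0.0206]
 [ 0.0046  0.0304  0.031 ]]
  panel n -0.001
top0 93 [0.0012 0.0001 0.0283] [[-0.0046 -0.0295  0.0202]
 [ 0.0049  0.0297  0.0341]]
  panel n 0.0005
```

View pics/p41.png

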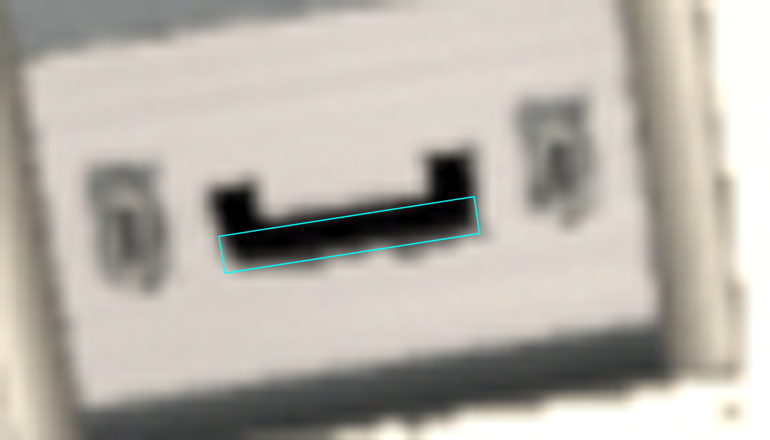

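Run:
```python
from ov import *
c=pickle.load(open('t41.pkl','rb'))
box=(285,150,405,300);f=4
L=[]
for x in np.arange(.35,.75,.05):
    L.append(((200,200,0),[np.array([x,y,0.]) for y in(-.35,0.0)]))
for y in np.arange(-.35,.01,.05):
    L.append(((200,200,0),[np.array([x,y,0.]) for x in(.35,.7)]))
L.append(((0,0,255),[np.array([x,y,0.]) for x,y in((.35,-.2),(.7,-.2))]));L.append(((0,0,255),[np.array([.5,y,0.]) for y in(-.35,0)]))
draw(c,'grid.png',box,f,L)
```

```text
(no output)
```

View pics/grid.png

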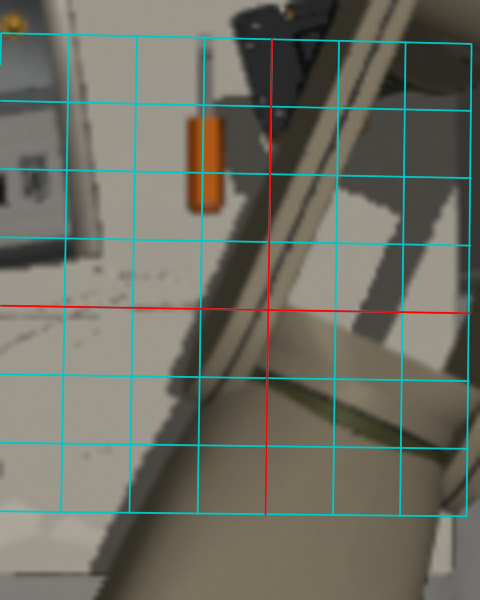

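Emit:
play_rows([
  [[-0.63, -0.015, 0.045, 0, -0.05], [-0.63, -0.031, 0.09, 0, -0.105], [-0.63, -0.047, 0.135, 0, -0.105], [-0.63, -0.063, 0.18, -0.01, -0.105], [-0.63, -0.078, 0.225, -0.03, -0.105], [-0.63, -0.088, 0.254, -0.06, -0.105], [-0.63, -0.088, 0.254, -0.08, -0.105], [-0.63, -0.088, 0.254, -0.08, -0.105]],
], force=10)

```text
t: 42.05
tool_pos: [0.5662, 0.029, 0.1353]
orientation: [0.277, -3.122, -0.001]
force: [0.1, 0.0, -0.5]
opening: 0.0758
```

Emit:
play_rows([
  [[-0.63, 0, 0, 0, 0], [-0.63, 0, 0, 0, 0]],
])

```text
t: 42.25
tool_pos: [0.5707, 0.027, 0.1414]
orientation: [-0.273, 3.128, -0.001]
force: [-0.5, 0.8, -0.3]
opening: 0.076
```

Run:
```python
from ov import *
look('s42',(235,160,325,260),7)
c=pickle.load(open('top0.pkl','rb'))
for p in((286,267),(239,272),(363,249)):
    o,d=ray(c,*p);print(p,(o-o[2]/d[2]*d).round(3))
```

```text
{'t': 42.3, 'tool_pos': [0.5708, 0.027, 0.1416], 'force': [0.0217, -0.0648, 0.2847], 'wrist_torque': [0.118, -0.1695, -0.016], 'opening': 0.0758}
xyaw 189.97372752619268 tilt [ 2.4e-03 -2.0e-04 -1.0e+00] q6 -1.7872696066250238
(286, 267) [ 0.38  -0.009  0.   ]
(239, 272) [0.363 0.128 0.   ]
(363, 249) [ 0.436 -0.234  0.   ]
```

View pics/s42.png

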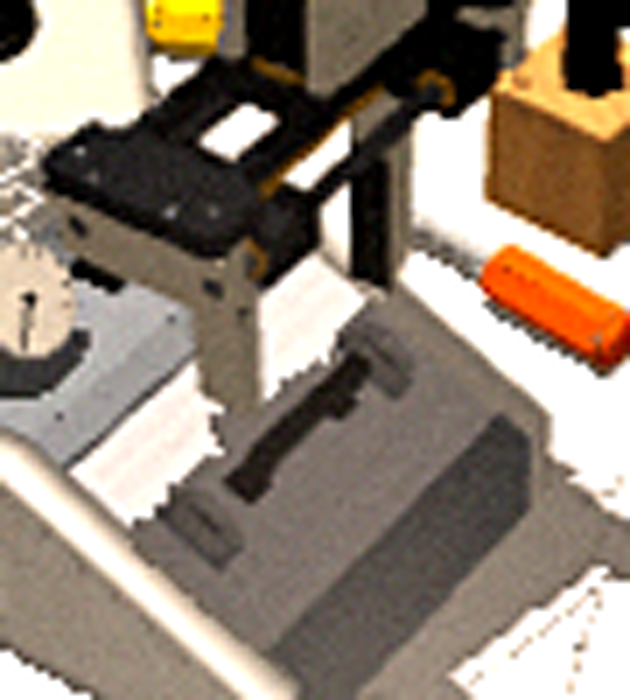

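Emit:
play_rows([
  [[-0.63, 0, 0.001, -0.02, 0], [-0.63, 0, 0.001, -0.036, 0], [-0.63, 0, 0.001, -0.043, 0], [-0.63, 0, 0.001, -0.0435, 0], [-0.5, 0, 0.001, -0.0435, 0], [-0.4, 0, 0.001, -0.0435, 0], [-0.3, 0, 0.001, -0.0435, 0], [-0.2, 0, 0.001, -0.0435, 0]],
], force=8)

```text
t: 43.1
tool_pos: [0.5703, 0.0268, 0.0975]
orientation: [-0.274, 3.128, -0.005]
force: [0.0, -8.3, -0.7]
opening: 0.0637
```

Run:
```python
from ov import *
look('s43',(235,160,325,260),7)
```

```text
{'t': 43.15, 'tool_pos': [0.5703, 0.0268, 0.0975], 'force': [0.8732, -8.4125, 0.1565], 'wrist_torque': [-1.513, -0.147, -0.0856], 'opening': 0.0638}
xyaw 190.00027883208077 tilt [ 0.0014 -0.0031 -1.    ] q6 -1.7852605734921403
```

View pics/s43.png

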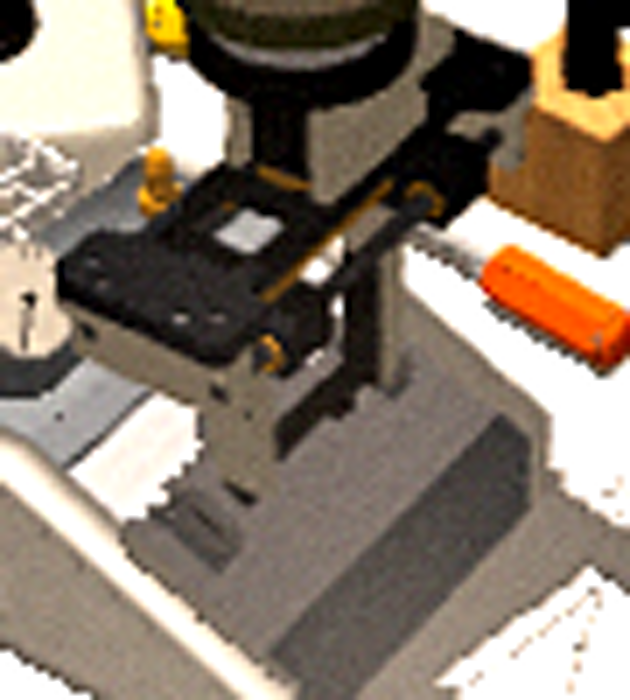

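Emit:
play_rows([
  [[-0.2, 0, -0.0012, 0, 0], [-0.2, 0, -0.0014, 0, 0], [-0.1, 0, -0.0014, 0, 0], [-0.1, -0.0012, -0.0016, 0.0027, 0], [-0.1, -0.0025, -0.0018, 0.0054, 0], [-0.1, -0.0025, -0.0018, 0.0054, 0]],
], force=35)

```text
t: 43.75
tool_pos: [0.5673, 0.0272, 0.1024]
orientation: [-0.275, 3.129, 0.0]
force: [0.9, -3.0, -0.2]
opening: 0.0633
```

Run:
```python
from ov import *
look('s44',(235,160,325,260),7)
```

```text
{'t': 43.8, 'tool_pos': [0.5673, 0.0272, 0.1022], 'force': [1.5452, -2.7947, -1.2383], 'wrist_torque': [-0.3617, -0.2569, 0.0136], 'opening': 0.0637}
xyaw 190.0438850885192 tilt [ 4.e-04  2.e-04 -1.e+00] q6 -1.7886845579548047
```

View pics/s44.png

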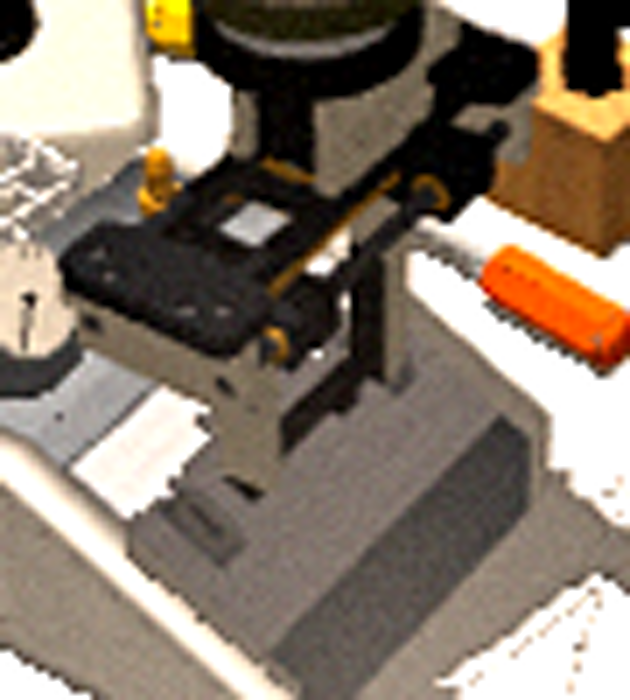

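Emit:
play_rows([
  [[-0.1, -0.0012, -0.0007, 0.0027, 0], [-0.1, -0.0025, -0.001, 0.0054, 0], [-0.1, -0.0037, -0.0012, 0.0081, 0], [-0.1, -0.005, -0.0014, 0.0108, 0], [-0.1, -0.0062, -0.0016, 0.0135, 0], [-0.1, -0.0083, -0.002, 0.018, 0], [-0.1, -0.0083, -0.002, 0.018, 0]],
])

```text
t: 44.5
tool_pos: [0.5591, 0.025, 0.1208]
orientation: [-0.275, 3.128, -0.0]
force: [0.4, -0.2, -1.2]
opening: 0.0635
```

Run:
```python
from ov import *
look('s45',(235,160,325,260),7)
```

```text
{'t': 44.55, 'tool_pos': [0.5591, 0.025, 0.1205], 'force': [-0.2535, 0.1949, -2.076], 'wrist_torque': [0.0457, -0.1448, 0.0288], 'opening': 0.0634}
xyaw 190.03968584191617 tilt [ 0.001 -0.    -1.   ] q6 -1.7929743855810143
```

View pics/s45.png

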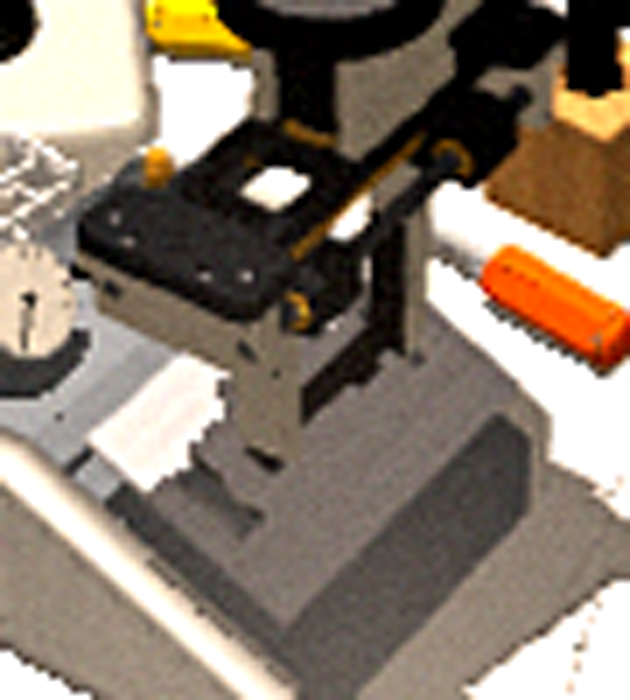

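Emit:
play_rows([
  [[-0.1, -0.01, -0.002, 0.025, 0], [-0.1, -0.02, -0.01, 0.055, 0], [-0.1, -0.04, -0.03, 0.065, 0], [-0.1, -0.06, -0.055, 0.065, 0], [-0.1, -0.085, -0.08, 0.055, 0], [-0.1, -0.104, -0.105, 0.03, 0], [-0.1, -0.104, -0.105, 0.0, 0], [-0.1, -0.104, -0.105, -0.02, 0]],
])

```text
t: 45.35
tool_pos: [0.4536, -0.0806, 0.0982]
orientation: [0.272, -3.129, -0.001]
force: [0.2, 0.9, -1.8]
opening: 0.0633
```

Emit:
play_rows([
  [[-0.1, 0, 0, 0, 0], [-0.1, 0, 0, 0, 0]],
])

```text
t: 45.55
tool_pos: [0.4548, -0.0799, 0.1002]
orientation: [0.275, -3.129, -0.0]
force: [0.3, 0.2, -1.0]
opening: 0.064
```

Run:
```python
from ov import *
look('s46',(225,170,345,290),6)
```

```text
{'t': 45.6, 'tool_pos': [0.4556, -0.0801, 0.1011], 'force': [0.6969, -1.0909, -1.9347], 'wrist_torque': [0.0721, -0.1371, -0.0239], 'opening': 0.0636}
xyaw 190.05425086093553 tilt [ 1.3e-03 -4.0e-04 -1.0e+00] q6 -2.031198688264625
```

View pics/s46.png

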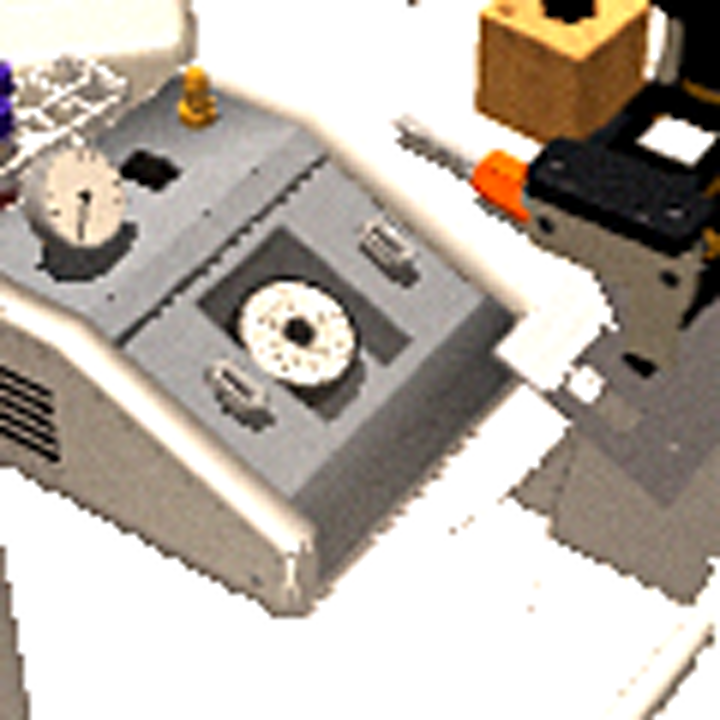

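Emit:
play_rows([
  [[-0.1, 0, 0, -0.02, 0], [-0.1, 0, 0, -0.035, 0], [-0.1, 0, 0, -0.042, 0], [-0.1, 0, 0, -0.045, 0], [-0.1, 0, 0, -0.047, 0], [-0.1, 0, 0, -0.049, 0], [-0.1, 0, 0, -0.051, 0], [-0.1, 0, 0, -0.051, 0]],
], force=15)

```text
t: 46.4
tool_pos: [0.4556, -0.0801, 0.0496]
orientation: [-0.275, 3.128, -0.001]
force: [1.6, 0.5, 2.0]
opening: 0.064
```

Run:
```python
from ov import *
look('s47',(285,170,385,270),6)
```

```text
{'t': 46.45, 'tool_pos': [0.4555, -0.0801, 0.0496], 'force': [1.0005, 0.2145, 1.6665], 'wrist_torque': [0.1537, -0.2992, -0.0265], 'opening': 0.064}
xyaw 190.03850898527438 tilt [ 1.4e-03 -3.0e-04 -1.0e+00] q6 -2.031216474202462
```

View pics/s47.png

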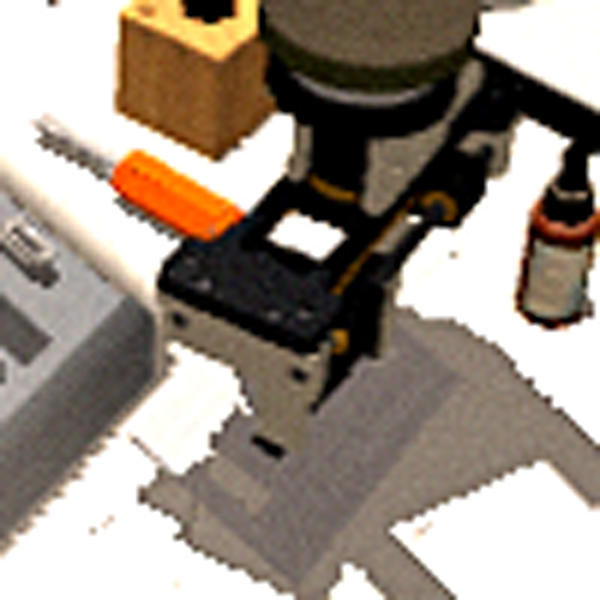

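Emit:
play_rows([
  [[-0.1, 0, 0, -0.002, 0], [-0.1, 0, 0, -0.004, 0], [-0.1, 0, 0, -0.006, 0], [-0.1, 0, 0, -0.008, 0], [-0.1, 0, 0, -0.008, 0]],
], force=8)

```text
t: 46.95
tool_pos: [0.4543, -0.0799, 0.0403]
orientation: [0.275, -3.128, -0.0]
force: [0.9, -0.2, -0.3]
opening: 0.064
```

Emit:
play_rows([
  [[-0.1, 0, 0, -0.002, 0], [-0.1, 0, 0, -0.004, 0], [-0.1, 0, 0, -0.006, 0], [-0.1, 0, 0, -0.007, 0], [-0.1, 0, 0, -0.008, 0], [-0.1, 0, 0, -0.008, 0]],
])

```text
t: 47.55
tool_pos: [0.4546, -0.0799, 0.0327]
orientation: [0.275, -3.129, -0.0]
force: [0.5, -0.5, -1.0]
opening: 0.0635
```

Run:
```python
from ov import *
look('s48',(285,170,385,270),6)
```

```text
{'t': 47.6, 'tool_pos': [0.4546, -0.08, 0.0328], 'force': [0.5874, 0.5292, -0.8015], 'wrist_torque': [0.0433, -0.1846, -0.0307], 'opening': 0.0639}
xyaw -169.9577032742297 tilt [-5.e-04  1.e-04 -1.e+00] q6 -2.0312284514474617
```

View pics/s48.png

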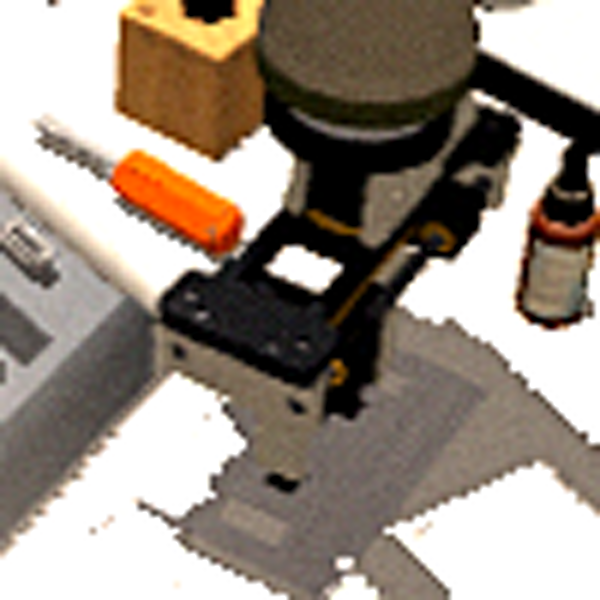

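Run:
```python
from ov import *
s=pickle.load(open('s48.pkl','rb'));W=cloud(s)
# print z profile along h direction near left end of panel
c=np.array([.4546,-.08]);h=np.array([np.cos(.173),np.sin(.173)]);e=np.array([-h[1],h[0]])
P=W.reshape(-1,3);d=P[:,:2]-c;a=d@h;b=d@e
for lo in np.arange(-.07,.07,.01):
    m=(a>lo)&(a<lo+.01)&(b>.045)&(b<.07)&(P[:,2]<.06)
    m2=(a>lo)&(a<lo+.01)&(b<-.05)&(b>-.07)&(P[:,2]<.06)
    print(round(lo+.005,3),m.sum(),np.median(P[m][:,2]).round(4) if m.sum() else None,m2.sum(),np.median(P[m2][:,2]).round(4) if m2.sum() else None)
```

```text
-0.065 30 -0.0028 31 -0.0047
-0.055 31 -0.0019 29 -0.0028
-0.045 35 0.0008 32 -0.0019
-0.035 28 0.0016 29 0.0013
-0.025 30 0.0027 31 0.0017
-0.015 26 0.0028 27 -0.0006
-0.005 56 0.0155 34 -0.0017
0.005 52 0.0285 11 -0.7233
0.015 32 0.0003 12 -0.7207
0.025 26 0.0036 10 -0.721
0.035 25 0.0042 13 -0.7201
0.045 26 0.0045 11 -0.7212
0.055 18 -0.0017 12 -0.7223
0.065 26 -0.0019 12 -0.7228
0.075 28 -0.0019 7 -0.7215
```

Emit:
play_rows([
  [[-0.1, 0, 0, -0.001, 0], [-0.1, 0, 0, -0.002, 0], [-0.1, 0, 0, -0.0025, 0], [-0.1, 0, 0, -0.0025, 0]],
], force=5)

```text
t: 48.0
tool_pos: [0.4551, -0.0799, 0.031]
orientation: [-0.275, 3.129, 0.0]
force: [-1.2, 2.4, 4.6]
opening: 0.0642
```

Fully down (contact force). Release gently, then rise.

Emit:
play_rows([
  [[-0.4, 0, 0, 0, 0], [-0.5, 0, 0, 0, 0], [-0.6, 0, 0, 0, 0], [-0.6, 0, 0, 0, 0], [-0.6, 0, 0, 0, 0], [-0.6, 0, 0, 0.02, 0], [-0.6, 0, 0, 0.06, 0], [-0.6, 0, 0, 0.1, 0]],
])

```text
t: 48.8
tool_pos: [0.4537, -0.0797, 0.1307]
orientation: [0.275, -3.127, -0.001]
force: [0.5, -0.3, 0.0]
opening: 0.0743
```

Emit:
play_rows([
  [[-0.6, -0.01, -0.03, 0.04, 0], [-0.6, -0.03, -0.07, 0.08, 0], [-0.6, -0.05, -0.11, 0.1, 0], [-0.6, -0.05, -0.16, 0.1, 0], [-0.6, -0.05, -0.2, 0.1, 0], [-0.6, -0.05, -0.2, 0.1, 0], [-0.6, -0.05, -0.2, 0.1, 0]],
])

```text
t: 49.5
tool_pos: [0.4043, -0.2807, 0.23]
orientation: [0.271, -3.129, -0.002]
force: [-0.1, -0.2, 0.1]
opening: 0.0746
```

Run:
```python
from ov import *
st()
s=snap('scene','fin_s.png',(140,90,420,330),2.8);c=snap('top','fin_t.png',(150,40,410,300),2.3)
pickle.dump((s,c),open('fin.pkl','wb'))
```

```text
{'t': 49.5, 'tool_pos': [0.4043, -0.2807, 0.23], 'force': [-0.0623, -0.1984, 0.0522], 'wrist_torque': [0.0581, -0.1201, 0.0219], 'opening': 0.0746}
xyaw -170.10668533791522 tilt [-8.e-04  1.e-03 -1.e+00] q6 -2.454748071573028
```

View pics/fin_s.png

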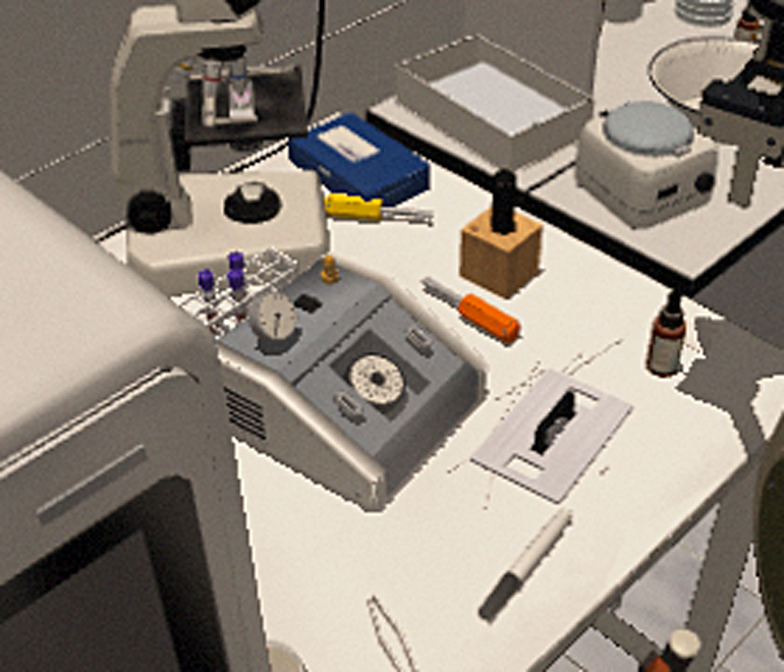

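View pics/fin_t.png

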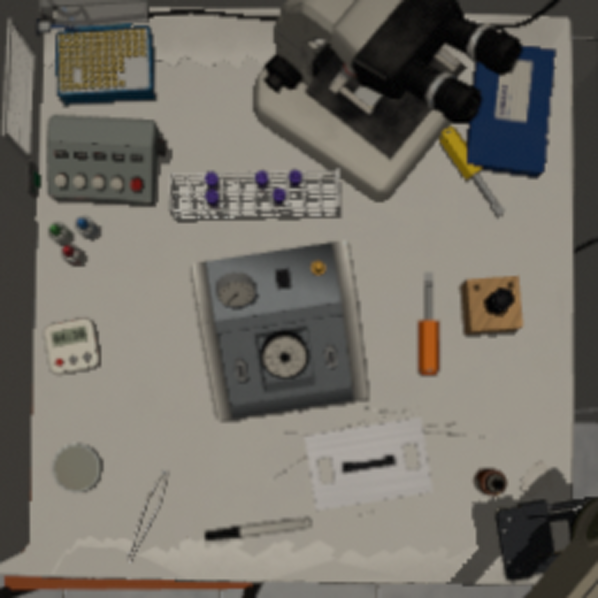

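Run:
```python
from fitang import *
s,c=pickle.load(open('fin.pkl','rb'))
for nm,cam in(('sc',s),('top',c)):
    for sd in 'LR': print(nm,sd,fitang(cam,sd)[:3])
W=cloud(c).reshape(-1,3);m=(abs(W[:,0]-.657)<.012)&(abs(W[:,1]+.226)<.012)&(W[:,2]>.1);print('handle top',np.percentile(W[m][:,2],[50,90]),W[m].mean(0), len(W[m]))
d0=pickle.load(open('top0.pkl','rb'));W=cloud(d0).reshape(-1,3);m=(abs(W[:,0]-.657)<.012)&(abs(W[:,1]+.226)<.012)&(W[:,2]>.1);print('before',np.percentile(W[m][:,2],[50,90]),W[m].mean(0))
C=np.array([0.58045,0.0287,0.0704]);L=pumpmodel(C,.173,aL=1.571,aR=1.571)[0];L=[L[1],L[4]]
draw(stt(s,30,230),'a.png',(252,200,307,245),13,[]);draw(stt(s,30,230),'hd.png',(252,200,307,245),13,L)
```

```text
sc L [(np.float32(57.0), np.float64(1.55), (np.float64(0.001), np.float64(0.001))), (np.float32(56.9), np.float64(1.6), (np.float64(0.001), np.float64(0.001))), (np.float32(56.5), np.float64(1.5), (np.float64(0.002), np.float64(0.001)))]
sc R [(np.float32(44.8), np.float64(1.6), (np.float64(0.001), np.float64(0.001))), (np.float32(44.4), np.float64(1.55), (np.float64(0.001), np.float64(0.001))), (np.float32(44.1), np.float64(1.65), (np.float64(0.001), np.float64(0.001)))]
top L [(np.float32(14.4), np.float64(1.4), (np.float64(0.0), np.float64(0.002))), (np.float32(14.3), np.float64(1.45), (np.float64(0.0), np.float64(0.002))), (np.float32(13.9), np.float64(1.5), (np.float64(0.001), np.float64(0.002)))]
top R [(np.float32(13.6), np.float64(1.7), (np.float64(0.001), np.float64(0.001))), (np.float32(13.5), np.float64(1.75), (np.float64(0.001), np.float64(0.001))), (np.float32(13.5), np.float64(1.65), (np.float64(0.001), np.float64(0.001)))]
handle top [0.13295746 0.1373758 ] [ 0.6556386  -0.22365421  0.13204759] 70
before [0.13274764 0.13695105] [ 0.65564854 -0.22435548  0.13034231]
```

View pics/hd.png

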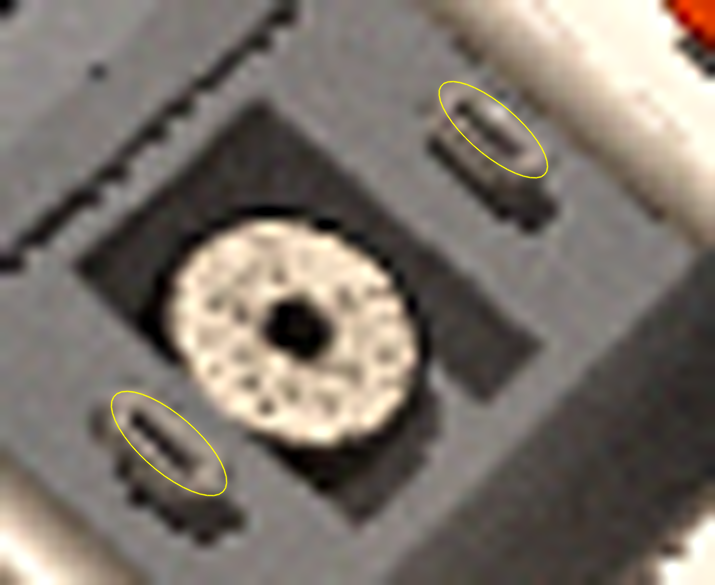

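```bash
python3 -c "
from plant import robot
print(robot.close_job())"
```

```text
the job is handed in; nothing more can be done
None
```

I opened the hatch and handed the job in at about 49.5 s. Both fasteners are turned a quarter turn to their stops, the screwdriver is back in its block, and the panel is off the pump. I never saw the wrist force go above about 19 N in the readings after each move.

- **Fasteners:** The blade's grip in the slots faded over the last part of each turn. I finished them by pushing sideways with the blade: in the slot first, then once against the side of each head. Each head then held against about 15 N. In the last scene image both slots fit 1.55–1.6 rad. The top camera disagreed, giving about 1.4 for the left and 1.7 for the right. I trusted the scene view and the firm stops.
- **Screwdriver:** It stands upright in the block. Its handle top reads 133 mm, the same as at the start. I put it back once partway through to regrip it on the flats in line with the blade.
- **Panel:** I carried it by its handle and lowered it until it touched the desk, then released it. It lies handle up in front and to the right of the pump, about 4 cm clear of it by my estimate. Just before the final lowering its height profile was within a few millimetres of level.
- **Other things on the desk:** The bottle, dish, timer, tweezers and pen look unmoved. The orange and yellow screwdrivers had already toppled by my second picture, before the gripper had touched anything, and they lie on the desk.

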